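Refit a thruster bracket: reset its trim stop, press in new bushings, stow the old sleeves

TASK

Get the boat's thruster bracket ready: back the trim stop's lock ring off about a quarter turn (anticlockwise from above) before touching the setting, turn the trim knob until its nose points at the raised rib on the dial, then turn the lock ring fully tight again with the knob still on the rib. Press every new flanged bushing into a bore of the block until its shoulder sits flush, and put every old plain sleeve on the floor of the open drawer. Leave the jar, the tape and the spanner where they are.

Things in the scene. Friction and masses are not known exactly. Their poses are not given: they have to be found in the camera images.
- bracket: Aluminium thruster bracket fixed to the bench: plate 130 x 300 x 12 mm, y from -160 to +140 mm; origin on its underside, x roughly away from the robot, y along it, z up. At y = +75 mm a dark barrel 40 mm across carries the lock ring and above it the trim knob, on one upright axis. Centred at y = -70 mm is a block 70 (x) x 160 (y) mm, top 42 mm above the bench, with three vertical bores along y.
- bore0 (a point): Centre of a bore's mouth on the block's top (42 mm above the bench). Each bore is 29 mm across, 30 mm deep; they lie 50 mm apart along the bracket's y. The fit is tight: a bushing set in by hand stops about 7 mm down; pressing it the other 11 mm takes about 10 N, and it stays where it is pushed to.
- bore1 (a point): The middle bore, like bore0.
- bore2 (a point): The third bore, like bore0.
- lock_ring (a joint): Angle of the round knurled steel lock ring (52 mm across, from 52 to 68 mm above the bench). 0 = fully tight at its stop; it backs off anticlockwise seen from above (value grows, to 2.2 rad at most). It turns stiffly (about 0.35 N m), apart from the knob, and stays where it is left.
- ring_centre (a point): Centre of the lock ring, on the common upright axis, 60 mm above the bench.
- trim_knob (a joint): Angle (rad) of the trim knob, positive anticlockwise from above; 0 when its nose points along the bracket's +x; stops at -3.1 and +3.1. Black bar grip 34 mm long, 14 mm wide, from 76 to 98 mm above the bench, one end pointed (tip 24 mm from the axis), a white line on top from axis to nose. Turns with about 0.2 N m, ring tight or not; stays where it is left.
- knob_centre (a point): Centre of the trim knob's bar, on its axis, 87 mm above the bench.
- knob_nose (a point): Tip of the trim knob's nose, 24 mm from the axis, 87 mm above the bench.
- mark: The setting mark: a grey dial disc 120 mm across lying on the plate round the barrel, with one raised steel rib (16 x 5 x 8 mm) 52 mm from the axis. Origin on the knob's axis at the plate's top (12 mm above the bench); its x axis points from the axis to the rib. Fixed.
- cab_drawer0 (a joint): How far (m) the cabinet's top drawer is pulled out; it starts 0.125 to 0.155 open, slides with about 1 N friction.
- drawer_spot (a point): Point on the inner floor (75 mm above the bench) of the open top drawer of the small grey cabinet (130 mm high), on its centre line, 50 mm behind the inside of the drawer's front. x points into the cabinet, y along the front, z up. Inside width 138 mm; front edge 118 mm, side walls 108 mm above the bench. Open to the sky from 50 mm before to 60 mm behind this point.
- bush0: New brass flanged bushing: body 28 mm across and 18 mm long with a small chamfer at its foot, and on top a round shoulder 38 mm across and 7 mm thick; 25 mm high, about 90 g. Starts standing on its foot, shoulder up. Origin at the centre of the underside, z up through the shoulder. May be absent.
- bush1: Another bushing like bush0. May be absent.
- bush2: Another bushing like bush0. May be absent.
- sleeve0: Old plain brass sleeve without a shoulder: straight round, 28 mm across, 30 mm high, about 70 g, standing on end. Origin at the centre of its underside. May be absent.
- sleeve1: Another sleeve like sleeve0. May be absent.
- jar: Closed grease jar, 48 mm across and 55 mm high, standing among the parts: not part of the job. Origin at the centre of its underside.
- tape: Roll of tape, 90 mm across, 24 mm high, lying on the bench: not part of the job.
- spanner: Spanner lying on the bench: not part of the job.
Mind the look-alikes: they are no part of the job. What is shaped like the bush1 but green is not meant. Leave any blue or purple look-alike of the bush0 alone.

How it is judged:
By the outcome, as a careful person would: the job done as asked, in the order asked, and still so for the second after the job is handed in, with the robot touching nothing.
Of bush0, bush1, bush2, sleeve0, sleeve1 only 3 to 5 are there at a start; the rules pass over those that are not, and their reading is None.
At some moment in a run one of bush0, bush1, bush2, sleeve0, sleeve1 may be knocked a few centimetres aside while the robot is not near it.
It also fails if it takes over 210 s, if anything falls off the work surface, if the arm or the gripper's body presses on something with over 40 N, if the wrist force passes 120 N, or if a joint passes its speed limit or range.

ROBOT

A 6-joint arm with a two-finger parallel gripper is mounted at the origin on the work surface. World frame = base frame: x ahead of the robot, y to its left, z up, the work surface at z = 0. Lengths are in m, angles in rad, forces in N, time in s.
With the tool pointing down it reaches from about 0.375 to 0.975 m from the base axis. Payload 3.8 kg.
Tool frame: the origin (TCP) lies midway between the tips of the shut fingers; the grasp point (between the pads) lies 19 mm behind it; z points along the fingers, y is the direction in which the jaws open and shut (so a half turn about z gives the same grasp; the last joint's range is limited). The gripper opens to 85 mm and grips with 20 to 120 N. Pads are 22 mm wide; open, the fingers measure 114 mm over their backs; the gripper's body (76 mm by 85 mm) begins 54 mm behind the grasp point. The pads swing forward as they close: fully open they stand 13 mm farther back than shut.
Start: joints at [1.25, 0.264, 1.604, -0, 1.274, -0.037], TCP at [0.189, 0.648, 0.231] pointing down, gripper open.
Joint ranges: [-2.63, 2.63], [-0.94, 2.18], [0.31, 2.57], [-1.31, 4.45], [0, 2.66], [-2.55, 2.55]. Speed limits (rad/s): [2.57, 2.57, 3.14, 3.14, 3.14, 3.14].

INTERFACE

Orientations are given as a rotation vector (axis times angle).
In Python, from workcell import readout, read_camera, camera_params, bot gives the robot as it stands.
- The arm moves only by the tool apply_moves, never from a script. Its argument "plan" is a list that holds one entry, the list of rows, each a list of 7 numbers: the shift along the tool's x, y, z each as a share of 1000 mm, from -1 to 1, then the turn, a rotation vector about the tool's x, y, z each as a share of pi rad, from -1 to 1, then the gripper command: -1 is fully open, 1 is shut, values between are in proportion. A call has exactly 8 rows; each row is the pose to reach, as a shift and turn from the pose commanded when the call began, along the tool's axes at that moment, turning the shorter way round; what a row does not reach only later rows make up. A row lasts 1/12 s, in which the tool goes at most 41.7 mm and 7.16 degrees, less where a joint would pass 70% of its speed; a pose out of reach is approached as far as the arm can. A call with a number of a shift or a turn outside -1 to 1 is refused whole. A call with a gripper value outside its range is refused whole. The fingers move at their own pace and stop on an object; "force" is the grip in N (left out, the last holds). Time passes only in rows, so rows that repeat a pose let the fingers close, or fill a call up. It gives the time, the measured TCP pose, the force and the opening at its end, in the units of the state.
- readout.read_state(): the state, without advancing time (a new reading comes with each control period).
- read_camera(name): name is "scene" or "top" or "wrist"; returns the picture (400x640x3 uint8, red, green, blue); there is no depth.
- camera_params(name): a dict with "fovy" (degrees; the focal length in pixels is half the picture's height over the tangent of half this angle, whatever the lens; pixels are square), "cx", "cy" (the principal point, pixels), "k1" (the pictures are not rectified: a ray, as slopes to the right and down, at radius r is drawn at 1 + k1 r^2 times it, then the intrinsics apply), "rvec" (rotation vector, rad) and "tvec" (3), from world to camera coordinates, as OpenCV has them; the wrist camera has in their place "hand_eye" (4x4, takes a point from camera to tool coordinates, whose origin is the TCP and whose axes are the flange's). Camera axes: x right, y down, z forward; pixel columns grow to the right and rows downward; lengths in m; the calibration is good to about 2 mm. A picture is of the moment at which its call begins: read the wrist's pose just before it. camera_params takes no time and is no camera call.
- bot.finish_job(): hands the job in, once; it reports no verdict.
The state is a dict: "time": time; "q": joint angles; "joint_vel": joint speeds; "joint_torque": joint torques, N m; "tool_pos": TCP position; "tcp_rot": TCP orientation; "wrist_force": force on the tool from outside, world axes, zero at the start; "torque": the same for the moment, N m; "width": opening from 0.0 (shut) to 1.0 (fully open).
Only numpy, scipy, OpenCV 4.12 (cv2) and the standard library are available. Lean on these libraries where they do the work, as an engineer would, in place of code of your own. Each camera call takes 0.05 s, during which the arm holds its last target.

## Working session

There is one attempt and no reset: what is moved stays moved. The work goes in short steps, Python scripts to look and compute and a tool call to move; the robot and the scene stay as the last step left them, time stands still between calls to the robot, and variables do not carry over. Pictures are saved under pics/ and viewed, and the job is handed in when it is done.

Besides the shell and the picture viewer there is one more tool, called after "Call:" as name(argument=value, ...), one argument or row to a line, values as JSON. apply_moves: Moves the arm, as the interface text tells. Shift numbers are shares of 1000 mm and turn numbers shares of pi rad, none past 1 either way. Its arguments: {"type":"object","properties":{"plan":{"type":"array","items":{"type":"array","items":{"type":"array","items":{"type":"number","minimum":-1,"maximum":1}}}},"force":{"type":"number"}},"required":["plan"]}

```bash
ls; mkdir -p pics; python3 - <<'E'
from workcell import readout, read_camera, camera_params, bot
import cv2
print(readout.read_state())
for n in ["scene","top","wrist"]:
    print(n,camera_params(n)); cv2.imwrite(f"pics/{n}0.png",read_camera(n)[:,:,::-1])
E
```

```text
pics
{'time': 0.0, 'q': array([ 1.25006155e+00,  2.64755890e-01,  1.60536160e+00, -2.93971782e-05,
        1.27369982e+00, -3.68587251e-02]), 'joint_vel': array([-8.89033585e-04,  6.43611609e-04,  2.14618387e-05, -1.33219504e-03,
       -2.85283429e-03,  1.58359699e-03]), 'joint_torque': array([-2.61681871e-04, -5.15122783e+01, -3.67304707e+01, -1.39619929e-04,
        1.33323896e-02, -2.52726215e-05]), 'tool_pos': array([0.18880883, 0.64730068, 0.22996688]), 'tcp_rot': array([-0.44434996, -3.10963561,  0.00344622]), 'wrist_force': array([-0.32023974,  0.02231498, -0.30772152]), 'torque': array([0.06380773, 0.02832284, 0.00029602]), 'width': 0.998618763910384}
scene {'fovy': 48.95652193179172, 'cx': 314.9398358229887, 'cy': 198.89744955782683, 'k1': -0.023426554690058395, 'rvec': array([ 1.75127268,  1.66506224, -0.74497727]), 'tvec': array([-0.05422009, -0.35246017,  1.60935704])}
top {'fovy': 54.92872841059668, 'cx': 319.4010986919093, 'cy': 200.1364993052968, 'k1': -0.050012237646707494, 'rvec': array([ 2.16686126, -2.10345978,  0.23486088]), 'tvec': array([-0.02114196,  0.62873512,  1.05337974])}
wrist {'fovy': 68.32881085947251, 'cx': 317.890458235735, 'cy': 199.59861868794485, 'k1': -0.03706035368219217, 'hand_eye': array([[ 8.89313774e-04, -9.49949392e-01, -3.12402563e-01,
         7.98073436e-02],
       [ 9.99999272e-01,  5.90137921e-04,  1.05220637e-03,
        -9.98117068e-04],
       [-8.15182204e-04, -3.12403271e-01,  9.49949226e-01,
        -1.43644396e-01],
       [ 0.00000000e+00,  0.00000000e+00,  0.00000000e+00,
         1.00000000e+00]])}
```

View pics/scene0.png

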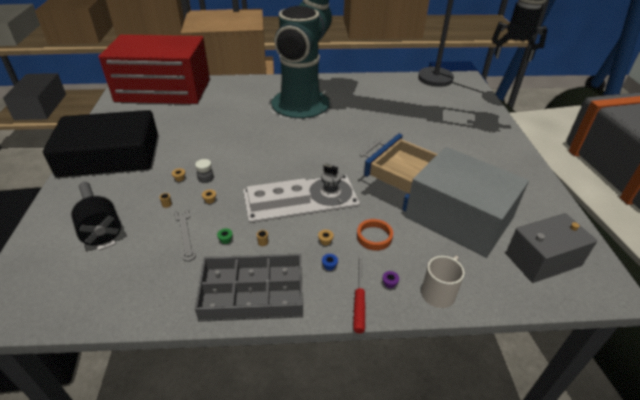

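View pics/top0.png

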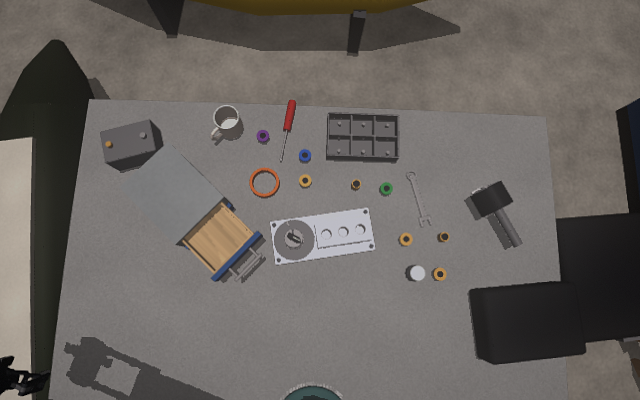

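View pics/wrist0.png

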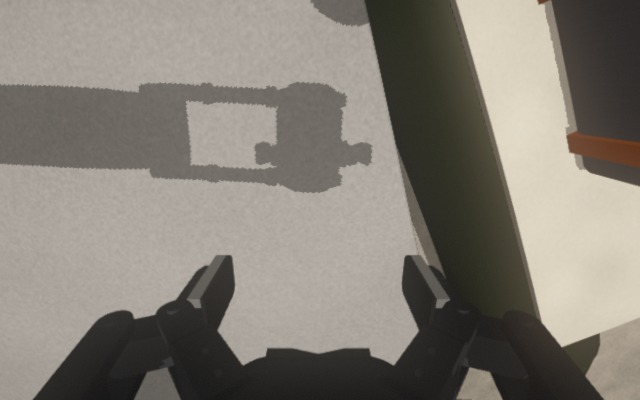

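```bash
cat > h.py <<'E'
import numpy as np, cv2
from scipy.spatial.transform import Rotation as R
from workcell import readout, read_camera, camera_params, bot
def cam(name):
    p=camera_params(name)
    f=200/np.tan(np.radians(p['fovy'])/2)
    if name=='wrist':
        s=readout.read_state(); T=np.eye(4); T[:3,:3]=R.from_rotvec(s['tcp_rot']).as_matrix(); T[:3,3]=s['tool_pos']
        M=T@np.array(p['hand_eye']); Rw=M[:3,:3].T; t=-Rw@M[:3,3]
    else:
        Rw=R.from_rotvec(p['rvec']).as_matrix(); t=np.array(p['tvec'])
    return dict(f=f,cx=p['cx'],cy=p['cy'],k1=p['k1'],R=Rw,t=t)
def ray(c,uv):
    uv=np.atleast_2d(np.array(uv,float)); K=np.array([[c['f'],0,c['cx']],[0,c['f'],c['cy']],[0,0,1]])
    n=cv2.undistortPoints(uv[:,None],K,np.array([c['k1'],0,0,0.]))[:,0]
    d=np.c_[n,np.ones(len(n))]@c['R']; o=-c['R'].T@c['t']
    return o,d
def onz(c,uv,z):
    o,d=ray(c,uv); s=(z-o[2])/d[:,2]; return o+s[:,None]*d
def proj(c,P):
    K=np.array([[c['f'],0,c['cx']],[0,c['f'],c['cy']],[0,0,1]])
    q,_=cv2.projectPoints(np.atleast_2d(np.array(P,float)),cv2.Rodrigues(c['R'])[0],c['t'],K,np.array([c['k1'],0,0,0.])); return q[:,0]
def snap(name,fn=None,crop=None,scale=1):
    c=cam(name); im=read_camera(name)
    if fn:
        b=im[:,:,::-1]
        if crop: b=b[crop[1]:crop[3],crop[0]:crop[2]]
        if scale!=1: b=cv2.resize(b,None,fx=scale,fy=scale,interpolation=cv2.INTER_CUBIC)
        cv2.imwrite('pics/'+fn,b)
    return c,im
def blobs(im,lo,hi,amin=15):
    h=cv2.cvtColor(im,cv2.COLOR_RGB2HSV); m=cv2.inRange(h,np.array(lo),np.array(hi))
    n,l,s,ce=cv2.connectedComponentsWithStats(m)
    return [(ce[i].round(1),s[i]) for i in range(1,n) if s[i][4]>=amin],m,l
def jaw(yaw):
    # tool down; jaw (tool y) axis at world angle yaw; tool x = down-consistent
    y=np.array([np.cos(yaw),np.sin(yaw),0]); z=np.array([0,0,-1.]); x=np.cross(y,z)
    return np.c_[x,y,z]
def rel(pos,yaw=None,Rt=None):
    s=readout.read_state(); Rc=R.from_rotvec(s['tcp_rot']).as_matrix()
    d=Rc.T@(np.array(pos)-s['tool_pos'])
    if Rt is None and yaw is None: Rt=Rc
    if Rt is None:
        A,B=jaw(yaw),jaw(yaw+np.pi)
        ang=lambda M:np.linalg.norm(R.from_matrix(Rc.T@M).as_rotvec())
        Rt=A if ang(A)<ang(B) else B
    r=R.from_matrix(Rc.T@Rt).as_rotvec()/np.pi
    print('shift',d.round(4),'turn',r.round(4),'deg',np.degrees(r*np.pi).round(1))
def st():
    s=readout.read_state(); Rc=R.from_rotvec(s['tcp_rot']).as_matrix()
    print('t%.2f'%s['time'],'tcp',s['tool_pos'].round(4),'yaw(y) %.1f'%np.degrees(np.arctan2(Rc[1,1],Rc[0,1])),'zax',Rc[:,2].round(3),'F',s['wrist_force'].round(1),'T',np.array(s['torque']).round(2),'w %.3f'%s['width'],'q',s['q'].round(2))
    return s
E
python3 - <<'E'
from h import *
st()
c,im=snap('top','t1.png',(240,120,480,300),3)
h=cv2.cvtColor(im,cv2.COLOR_RGB2HSV)
b,m,l=blobs(im,(8,90,60),(28,255,255),8)
for ce,s in b: print(ce,s,onz(c,ce,0.025).round(3),h[int(ce[1]),int(ce[0])])
E
```

```text
t0.15 tcp [0.1888 0.6474 0.2302] yaw(y) 73.7 zax [-0.001 -0.002 -1.   ] F [ 0.  -0.3  0.2] T [-0.06  0.04 -0.02] w 0.996 q [ 1.25  0.26  1.61  0.    1.27 -0.04]
[308.2   5.9] [ 194    0  231   16 2571] [[1.297 0.052 0.025]] [ 22 178  66]
[108.2 143.6] [105 141   7   6  32] [[0.791 0.649 0.025]] [ 17 150 168]
[263.5 181.4] [249 167  30  30 296] [[0.688 0.166 0.025]] [  9  14 130]
[304.6 180.2] [299 174  12  13 103] [[0.695 0.043 0.025]] [165   9  55]
[355.7 183.7] [351 179  10  10  42] [[ 0.69  -0.112  0.025]] [165   9  56]
[218.3 237.4] [ 182  202   72   71 2407] [[0.515 0.289 0.025]] [ 16 101 172]
[405.5 239. ] [399 233  14  13 112] [[ 0.527 -0.261  0.025]] [150   9  55]
[443.7 236.5] [440 232  10  10  47] [[ 0.538 -0.377  0.025]] [150   5  49]
[439.4 273.9] [433 268  14  13 118] [[ 0.427 -0.361  0.025]] [150  10  50]
```

View pics/t1.png

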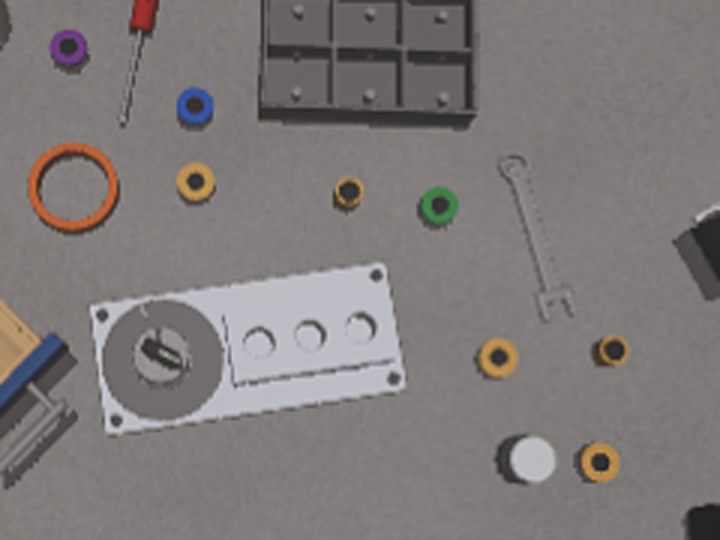

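```bash
python3 - <<'E'
from h import *
c=cam('top')
for n,p,z in [('knob',(160/3+240,352/3+120),.098),('rib',(145/3+240,309/3+120),.02),('b0',(259/3+240,343/3+120),.042),('b1',(310/3+240,335/3+120),.042),('b2',(361/3+240,328/3+120),.042)]+[(f'c{i}',(x/3+240,y/3+120),.012) for i,(x,y) in enumerate([(91,306),(384,264),(406,392),(108,435)])]:
    print(n,onz(c,p,z)[0].round(4))
for n,p,z in [('drL',(231,202),.118),('drR',(263,233),.118),('drfL',(235,207),.118),('jar',(532/3+240,459/3+120),.055)]: print(n,onz(c,p,z)[0].round(4))
rel((0.50,0.0,0.36),np.pi/2)
E
```

```text
knob [0.5158 0.0672 0.098 ]
rib [0.5649 0.0865 0.02  ]
b0 [ 0.5324 -0.0257  0.042 ]
b1 [ 0.5417 -0.0749  0.042 ]
b2 [ 0.5499 -0.1244  0.042 ]
c0 [0.5672 0.1406 0.012 ]
c1 [ 0.6189 -0.1514  0.012 ]
c2 [ 0.4912 -0.1737  0.012 ]
c3 [0.4413 0.1179 0.012 ]
drL [0.6049 0.2397 0.118 ]
drR [0.5231 0.1483 0.118 ]
drfL [0.5914 0.2279 0.118 ]
jar [ 0.4284 -0.2865  0.055 ]
shift [-0.48   -0.5347 -0.1288] turn [-0.0005 -0.0001 -0.0903] deg [ -0.1  -0.  -16.3]
```

Call:
apply_moves(
  plan=[
    [[-0.16, -0.178, -0.04, 0, 0, -0.03, -1], [-0.16, -0.178, -0.08, 0, 0, -0.06, -1], [-0.24, -0.267, -0.129, 0, 0, -0.09, -1], [-0.48, -0.535, -0.129, 0, 0, -0.09, -1], [-0.48, -0.535, -0.129, 0, 0, -0.09, -1], [-0.48, -0.535, -0.129, 0, 0, -0.09, -1], [-0.48, -0.535, -0.129, 0, 0, -0.09, -1], [-0.48, -0.535, -0.129, 0, 0, -0.09, -1]],
  ],
)

```text
time: 0.87
tool_pos: [0.3299, 0.3532, 0.2996]
tcp_rot: [0.001, 3.141, 0.0]
wrist_force: [0.8, 0.1, -0.1]
width: 0.997
```

```bash
python3 - <<'E'
from h import *
st();rel((0.50,0.0,0.36),np.pi/2)
E
```

```text
t0.87 tcp [0.3299 0.3532 0.2996] yaw(y) 90.0 zax [ 0.  0. -1.] F [ 0.8  0.1 -0.1] T [-0.02 -0.03  0.08] w 0.997 q [ 0.77 -0.14  1.91 -0.    1.38 -0.8 ]
shift [-0.1703 -0.3531 -0.0603] turn [ 0.      0.0001 -0.0001] deg [ 0.  0. -0.]
```

Call:
apply_moves(
  plan=[
    [[-0.17, -0.353, -0.06, 0, 0, 0, -1], [-0.17, -0.353, -0.06, 0, 0, 0, -1], [-0.17, -0.353, -0.06, 0, 0, 0, -1], [-0.17, -0.353, -0.06, 0, 0, 0, -1], [-0.17, -0.353, -0.06, 0, 0, 0, -1], [-0.17, -0.353, -0.06, 0, 0, 0, -1], [-0.17, -0.353, -0.06, 0, 0, 0, -1], [-0.17, -0.353, -0.06, 0, 0, 0, -1]],
  ],
)

```text
time: 1.53
tool_pos: [0.4726, 0.056, 0.3503]
tcp_rot: [0.002, 3.141, 0.0]
wrist_force: [1.0, 0.4, -0.3]
width: 1.0
```

```bash
python3 - <<'E'
from h import *
st();rel((0.46,0.04,0.36),np.pi/2)
snap('wrist','w1.png')
E
```

```text
t1.53 tcp [0.4726 0.056  0.3503] yaw(y) 89.9 zax [ 0.001  0.    -1.   ] F [ 1.   0.4 -0.3] T [ 0.04 -0.05  0.06] w 1.000 q [ 0.07 -0.17  1.84  0.    1.47 -1.5 ]
shift [ 0.0126 -0.016  -0.0097] turn [ 0.0001  0.0002 -0.0004] deg [ 0.   0.  -0.1]
```

View pics/w1.png

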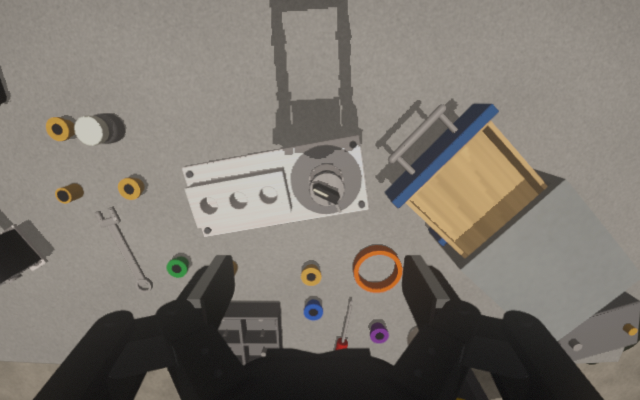

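Call:
apply_moves(
  plan=[
    [[0.01, 0.0, 0.05, 0, 0, 0, -1], [0.01, 0.0, 0.1, 0, 0, 0, -1], [0.01, 0.0, 0.12, 0, 0, 0, -1], [0.01, 0.0, 0.12, 0, 0, 0, -1], [0.01, 0.0, 0.12, 0, 0, 0, -1], [0.01, 0.0, 0.12, 0, 0, 0, -1], [0.01, 0.0, 0.12, 0, 0, 0, -1], [0.01, 0.0, 0.12, 0, 0, 0, -1]],
  ],
)

```text
time: 2.25
tool_pos: [0.4647, 0.0585, 0.2334]
tcp_rot: [0.001, 3.136, 0.001]
wrist_force: [1.0, -0.7, 0.5]
width: 1.004
```

```bash
python3 - <<'E'
from h import *
st()
snap('wrist','w2.png')
E
```

```text
t2.25 tcp [0.4647 0.0585 0.2334] yaw(y) 90.0 zax [ 0.006  0.    -1.   ] F [ 1.  -0.7  0.5] T [-0.04  0.03 -0.02] w 1.004 q [ 0.07 -0.14  2.03 -0.    1.25 -1.5 ]
```

View pics/w2.png

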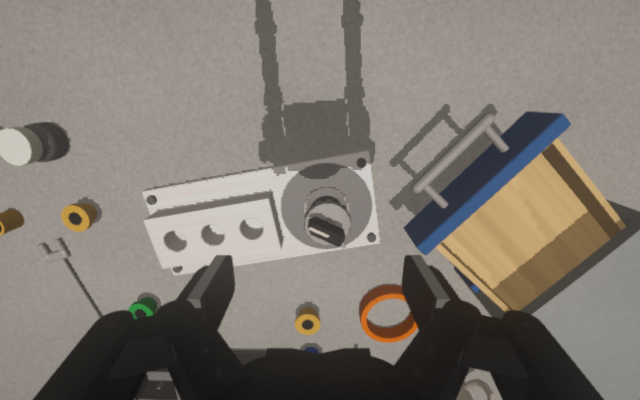

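```bash
python3 - <<'E'
from h import *
c,im=snap('wrist','w2z.png',(260,140,390,280),5)
print(proj(c,[(0.516,0.067,.098),(0.5649,0.0865,.02),(0.5324,-0.0257,.042),(0.55,-0.1244,.042)]).round(1))
E
```

```text
[[326.8 235.5]
 [339.2 243.5]
 [250.5 227.9]
 [174.  240.5]]
```

View pics/w2z.png

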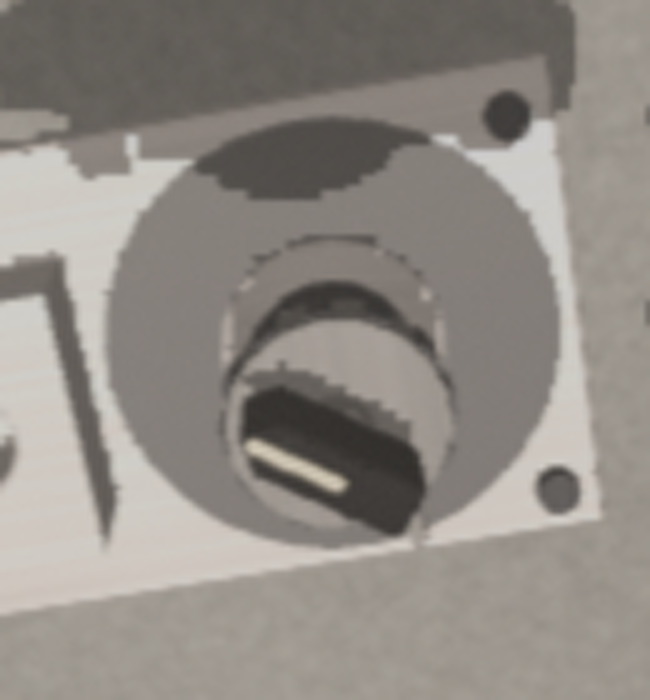

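Call:
apply_moves(
  plan=[
    [[-0.04, 0.008, 0.0, 0, 0, 0, -1], [-0.08, 0.008, 0.0, 0, 0, 0, -1], [-0.09, 0.008, 0.0, 0, 0, 0, -1], [-0.09, 0.008, 0.0, 0, 0, 0, -1], [-0.09, 0.008, 0.0, 0, 0, 0, -1], [-0.09, 0.008, 0.0, 0, 0, 0, -1], [-0.09, 0.008, 0.0, 0, 0, 0, -1], [-0.09, 0.008, 0.0, 0, 0, 0, -1]],
  ],
)

```text
time: 3.02
tool_pos: [0.5514, 0.066, 0.2302]
tcp_rot: [0.002, 3.141, 0.0]
wrist_force: [0.1, 0.0, 0.2]
width: 0.996
```

```bash
python3 - <<'E'
from h import *
st()
c,im=snap('wrist','w3.png',(130,40,460,260),2)
cv2.imwrite('pics/w3full.png',im[:,:,::-1])
k=im[60:240,250:420,::-1]; cv2.imwrite('pics/w3z.png',cv2.resize(k,None,fx=3,fy=3,interpolation=cv2.INTER_CUBIC))
E
```

```text
t3.02 tcp [0.5514 0.066  0.2302] yaw(y) 89.9 zax [ 0.  0. -1.] F [0.1 0.  0.2] T [0.02 0.06 0.04] w 0.996 q [ 0.07  0.04  1.86  0.    1.24 -1.5 ]
```

View pics/w3.png

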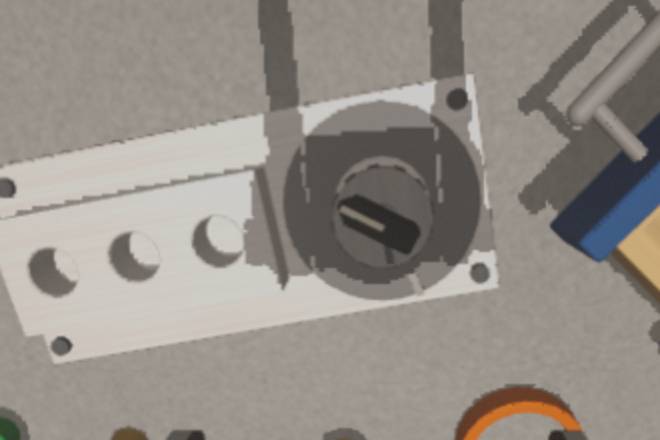

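View pics/w3z.png

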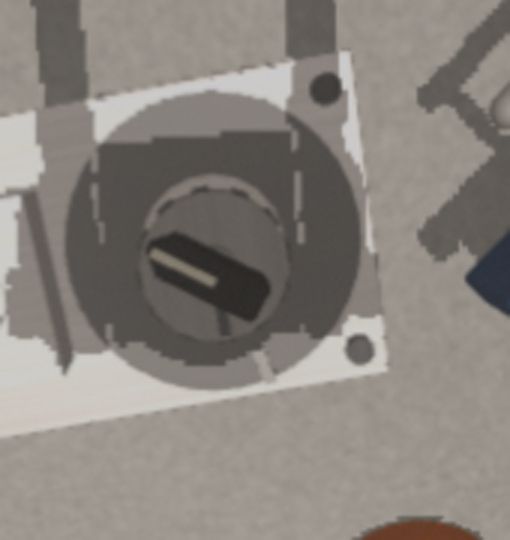

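```bash
python3 - <<'E'
from h import *
c=cam('wrist')
f=lambda x,y:(250+(x+.5)/3-.5,60+(y+.5)/3-.5)
g=lambda x,y:(130+(x+.5)/2-.5,40+(y+.5)/2-.5)
A={}
for n,p,z in [('disc',f(213,239),.013),('ringtop',f(213,264),.068),('lineAx',f(215,283),.098),('lineNose',f(150,251),.098),('ribin',f(260,352),.02),('ribout',f(270,380),.02),('b0',g(218,241),.042),('b1',g(134,256),.042),('b2',g(54,272),.042),
 ('h1',f(326,88),.012),('h2',f(360,349),.012),('h3',g(61,346),.012),('h4',g(3,188),.012),('cornR',f(386,370),.012),('cornT',f(348,52),.012)]:
    A[n]=onz(c,p,z)[0]; print(n,A[n].round(4))
hc=(A['h1']+A['h2']+A['h3']+A['h4'])/4; print('hole centre',hc)
ax=(A['disc'][:2]+A['ringtop'][:2])/2
for n in ['ribin','ribout']:
    d=A[n][:2]-ax; print(n,np.hypot(*d),np.degrees(np.arctan2(d[1],d[0])))
d=A['lineNose']-A['lineAx'];print('nose',np.degrees(np.arctan2(d[1],d[0])),np.hypot(*d[:2]))
d=A['b0']-A['b2'];print('brY',np.degrees(np.arctan2(d[1],d[0]))-90,np.hypot(*d[:2]))
E
```

```text
disc [0.5135 0.0686 0.013 ]
ringtop [0.5156 0.0681 0.068 ]
lineAx [0.5172 0.0684 0.098 ]
lineNose [0.5072 0.0483 0.098 ]
ribin [0.5586 0.088  0.02  ]
ribout [0.5705 0.0924 0.02  ]
b0 [ 0.5334 -0.0249  0.042 ]
b1 [ 0.542  -0.0743  0.042 ]
b2 [ 0.5513 -0.1229  0.042 ]
h1 [0.4559 0.112  0.012 ]
h2 [0.5592 0.1306 0.012 ]
h3 [ 0.6088 -0.1438  0.012 ]
h4 [ 0.5057 -0.1631  0.012 ]
cornR [0.5684 0.1421 0.012 ]
cornT [0.4428 0.12   0.012 ]
hole centre [ 0.53239889 -0.01606429  0.012     ]
ribin 0.04823612657287344 24.03884012501449
ribout 0.06094016531535994 23.228097875238664
nose -116.28259638337491 0.022474324512253126
brY 10.31888152015479 0.09959397639945408
```

```bash
python3 - <<'E'
from h import *
st(); rel((0.5165,0.068,0.125),np.radians(30))
print(onz(cam('wrist'),[(417,95)],.09))
E
```

```text
t3.07 tcp [0.5515 0.066  0.2302] yaw(y) 89.9 zax [ 0.  0. -1.] F [-0.   0.3 -0.5] T [-0.06 -0.01 -0.04] w 1.002 q [ 0.07  0.04  1.86 -0.    1.24 -1.5 ]
shift [0.035  0.002  0.1052] turn [1.00e-04 1.00e-04 3.33e-01] deg [ 0.   0.  59.9]
[[0.46405663 0.1559398  0.09      ]]
```

Call:
apply_moves(
  plan=[
    [[0.01, 0.002, 0.0, 0, 0, 0.04, -0.7], [0.02, 0.002, 0.0, 0, 0, 0.08, -0.7], [0.035, 0.002, 0.03, 0, 0, 0.12, -0.7], [0.035, 0.002, 0.05, 0, 0, 0.16, -0.7], [0.035, 0.002, 0.07, 0, 0, 0.2, -0.7], [0.035, 0.002, 0.09, 0, 0, 0.24, -0.7], [0.035, 0.002, 0.105, 0, 0, 0.28, -0.7], [0.035, 0.002, 0.105, 0, 0, 0.32, -0.7]],
  ],
)

```text
time: 3.73
tool_pos: [0.5138, 0.0677, 0.1212]
tcp_rot: [-1.514, -2.747, 0.006]
wrist_force: [-0.1, -0.3, -0.4]
width: 0.845
```

```bash
python3 - <<'E'
from h import *
st(); rel((0.5165,0.068,0.125),np.radians(30))
snap('wrist','w4.png')
E
```

```text
t3.73 tcp [0.5138 0.0677 0.1212] yaw(y) 32.3 zax [-0.006 -0.001 -1.   ] F [-0.1 -0.3 -0.4] T [-0.01 -0.03  0.03] w 0.845 q [ 0.08  0.07  2.04 -0.    1.03 -0.48]
shift [-0.0012  0.0024 -0.0038] turn [-0.0018 -0.0009  0.0127] deg [-0.3 -0.2  2.3]
```

View pics/w4.png

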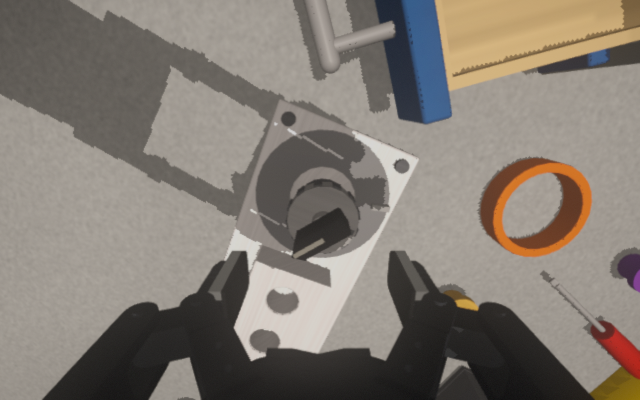

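Call:
apply_moves(
  plan=[
    [[-0.001, 0.002, 0.0, 0, 0, 0.012, -0.7], [-0.001, 0.002, 0.0, 0, 0, 0.012, -0.7], [-0.001, 0.002, 0.0, 0, 0, 0.012, -0.7], [-0.001, 0.002, 0.0, 0, 0, 0.012, -0.7], [-0.001, 0.002, 0.0, 0, 0, 0.012, -0.7], [-0.001, 0.002, 0.0, 0, 0, 0.012, -0.7], [-0.001, 0.002, 0.0, 0, 0, 0.012, -0.7], [-0.001, 0.002, 0.0, 0, 0, 0.012, -0.7]],
  ],
)

```text
time: 4.45
tool_pos: [0.5195, 0.0683, 0.125]
tcp_rot: [1.559, 2.728, 0.0]
wrist_force: [-0.2, 1.0, 0.6]
width: 0.851
```

```bash
python3 - <<'E'
from h import *
st(); rel((0.5165,0.068,0.036),np.radians(30))
c,im=snap('wrist','w5.png',(230,100,430,270),4)
E
```

```text
t4.45 tcp [0.5195 0.0683 0.125 ] yaw(y) 30.5 zax [ 0. -0. -1.] F [-0.2  1.   0.6] T [-0.01 -0.07 -0.06] w 0.851 q [ 0.08  0.07  2.03 -0.    1.04 -0.45]
shift [ 0.0013 -0.0028  0.089 ] turn [0.     0.     0.0028] deg [0.  0.  0.5]
```

View pics/w5.png

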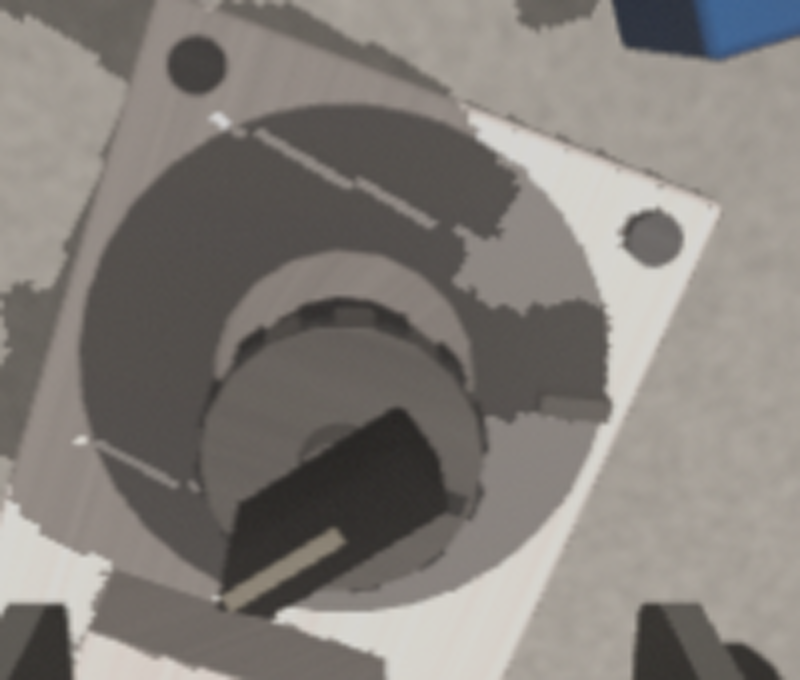

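```bash
python3 - <<'E'
from h import *
c=cam('wrist')
f=lambda x,y:(230+(x+.5)/4-.5,100+(y+.5)/4-.5)
A={}
for n,p,z in [('disc',f(344,357),.013),('ringtop',f(342,458),.068),('lineAx',f(340,536),.098),('lineNose',f(228,603),.098),('ribin',f(541,402),.02),('ribout',f(608,410),.02),('h1',f(197,64),.012),('h2',f(653,238),.012)]:
    A[n]=onz(c,p,z)[0]; print(n,A[n].round(4))
for ax in (A['disc'][:2],np.array([.5165,.068])):
  for n in ['ribin','ribout']:
    d=A[n][:2]-ax; print(n,np.hypot(*d),np.degrees(np.arctan2(d[1],d[0])))
d=A['lineNose']-A['lineAx'];print('nose',np.degrees(np.arctan2(d[1],d[0])),np.hypot(*d[:2]))
d=A['h2']-A['h1'];print(np.degrees(np.arctan2(d[1],d[0])))
E
```

```text
disc [0.5148 0.0719 0.013 ]
ringtop [0.5164 0.0691 0.068 ]
lineAx [0.5172 0.0676 0.098 ]
lineNose [0.5076 0.0481 0.098 ]
ribin [0.5568 0.0869 0.02  ]
ribout [0.5707 0.093  0.02  ]
h1 [0.4559 0.1112 0.012 ]
h2 [0.5596 0.1296 0.012 ]
ribin 0.044610804065733 19.717425546596946
ribout 0.05977174847220654 20.659985136580428
ribin 0.0444999871714771 25.157022704145966
ribout 0.059679568465273725 24.71768087173776
nose -116.26723997966864 0.021685631323113293
10.082953335630313
```

Call:
apply_moves(
  plan=[
    [[0.001, -0.0025, 0.01, 0, 0, 0, -0.7], [0.001, -0.0025, 0.03, 0, 0, 0, -0.7], [0.001, -0.0025, 0.05, 0, 0, 0, -0.7], [0.001, -0.0025, 0.07, 0, 0, 0, -0.7], [0.001, -0.0025, 0.085, 0, 0, 0, -0.7], [0.001, -0.0025, 0.089, 0, 0, 0, -0.7], [0.001, -0.0025, 0.089, 0, 0, 0, -0.7], [0.001, -0.0025, 0.089, 0, 0, 0, -0.7]],
  ],
)

```text
time: 5.17
tool_pos: [0.5168, 0.0678, 0.0358]
tcp_rot: [-1.559, -2.727, 0.0]
wrist_force: [-0.5, -0.4, 0.3]
width: 0.85
```

```bash
python3 - <<'E'
from h import *
st(); rel((0.5167,0.0682,0.036))
E
```

```text
t5.17 tcp [0.5168 0.0678 0.0358] yaw(y) 30.5 zax [-0. -0. -1.] F [-0.5 -0.4  0.3] T [-0.   -0.02 -0.02] w 0.850 q [ 0.08  0.18  2.1  -0.    0.86 -0.45]
shift [ 0.0004  0.0001 -0.0002] turn [0. 0. 0.] deg [0. 0. 0.]
```

Close on the ring, gently at first.

Call:
apply_moves(
  plan=[
    [[0, 0, 0, 0, 0, 0, 1], [0, 0, 0, 0, 0, 0, 1], [0, 0, 0, 0, 0, 0, 1], [0, 0, 0, 0, 0, 0, 1], [0, 0, 0, 0, 0, 0, 1], [0, 0, 0, 0, 0, 0, 1], [0, 0, 0, 0, 0, 0, 1], [0, 0, 0, 0, 0, 0, 1]],
  ],
  force=60,
)

```text
time: 5.83
tool_pos: [0.5175, 0.0676, 0.0376]
tcp_rot: [1.558, 2.727, 0.0]
wrist_force: [-2.6, -0.7, 5.4]
width: 0.59
```

```bash
python3 - <<'E'
from h import *
s=st(); print(s['width']*85)
snap('scene','s1.png',(230,120,420,260),4)
E
```

```text
t5.83 tcp [0.5175 0.0676 0.0376] yaw(y) 30.5 zax [ 0.001 -0.001 -1.   ] F [-2.6 -0.7  5.4] T [-0.3   0.61  0.  ] w 0.590 q [ 0.08  0.18  2.1  -0.    0.86 -0.45]
50.11641943524244
```

View pics/s1.png

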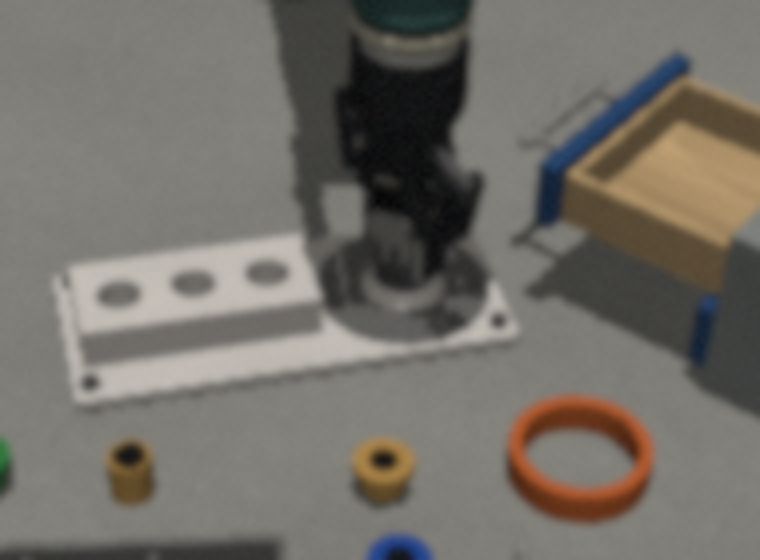

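Call:
apply_moves(
  plan=[
    [[0, 0, 0, 0, 0, -0.03, 1], [0, 0, 0, 0, 0, -0.06, 1], [0, 0, 0, 0, 0, -0.09, 1], [0, 0, 0, 0, 0, -0.12, 1], [0, 0, 0, 0, 0, -0.15, 1], [0, 0, 0, 0, 0, -0.18, 1], [0, 0, 0, 0, 0, -0.18, 1], [0, 0, 0, 0, 0, -0.18, 1]],
  ],
  force=70,
)

```text
time: 6.55
tool_pos: [0.5182, 0.0683, 0.0376]
tcp_rot: [0.738, 3.051, 0.002]
wrist_force: [-1.4, 3.3, 6.4]
width: 0.59
```

```bash
python3 - <<'E'
from h import *
s=st(); snap('wrist','w6.png',(200,60,440,240),3)
E
```

```text
t6.55 tcp [0.5182 0.0683 0.0376] yaw(y) 62.8 zax [ 0.003  0.    -1.   ] F [-1.4  3.3  6.4] T [0.15 0.4  0.31] w 0.590 q [ 0.08  0.18  2.1   0.    0.86 -1.01]
```

View pics/w6.png

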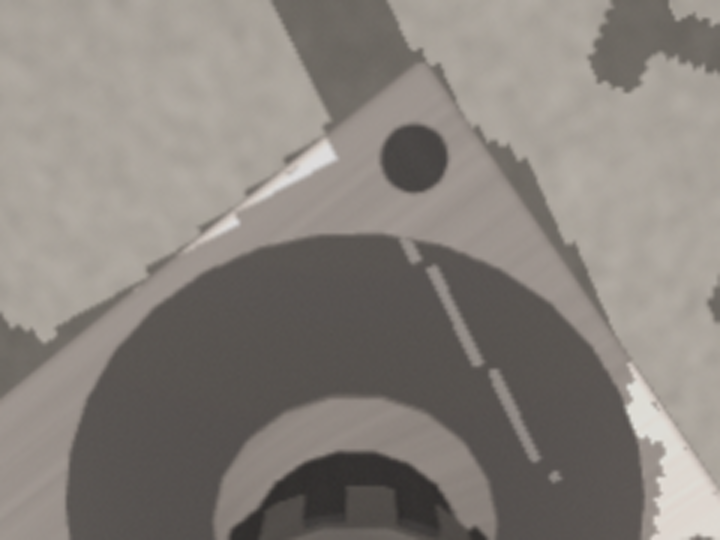

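Call:
apply_moves(
  plan=[
    [[0, 0, 0, 0, 0, -0.03, 1], [0, 0, 0, 0, 0, -0.06, 1], [0, 0, 0, 0, 0, -0.09, 1], [0, 0, 0, 0, 0, -0.12, 1], [0, 0, 0, 0, 0, -0.14, 1], [0, 0, 0, 0, 0, -0.16, 1], [0, 0, 0, 0, 0, -0.16, 1], [0, 0, 0, 0, 0, -0.16, 1]],
  ],
)

```text
time: 7.27
tool_pos: [0.5184, 0.0691, 0.0377]
tcp_rot: [-0.043, 3.138, 0.003]
wrist_force: [-1.2, 5.3, 5.0]
width: 0.585
```

Call:
apply_moves(
  plan=[
    [[0, 0, 0, 0, 0, -0.03, 1], [0, 0, 0, 0, 0, -0.06, 1], [0, 0, 0, 0, 0, -0.09, 1], [0, 0, 0, 0, 0, -0.12, 1], [0, 0, 0, 0, 0, -0.14, 1], [0, 0, 0, 0, 0, -0.16, 1], [0, 0, 0, 0, 0, -0.16, 1], [0, 0, 0, 0, 0, -0.16, 1]],
  ],
)

```text
time: 7.93
tool_pos: [0.5182, 0.07, 0.0377]
tcp_rot: [-0.821, 3.029, 0.004]
wrist_force: [-2.2, 9.2, 6.4]
width: 0.584
```

```bash
python3 - <<'E'
from h import *
s=st()
E
```

```text
t7.93 tcp [0.5182 0.07   0.0377] yaw(y) 120.3 zax [ 0.003  0.003 -1.   ] F [-2.2  9.2  6.4] T [1.17 0.23 0.33] w 0.584 q [ 0.08  0.18  2.1   0.    0.86 -2.02]
```

Call:
apply_moves(
  plan=[
    [[0, 0, 0, 0, 0, 0, -0.7], [0, 0, 0, 0, 0, 0, -0.7], [0, 0, 0, 0, 0, 0, -0.7], [0, 0, 0, 0, 0, 0, -0.7], [0, 0, -0.03, 0, 0, 0, -0.7], [0, 0, -0.06, 0, 0, 0, -0.7], [0, 0, -0.09, 0, 0, 0, -0.7], [0, 0, -0.11, 0, 0, 0, -0.7]],
  ],
)

```text
time: 8.6
tool_pos: [0.5181, 0.0676, 0.1487]
tcp_rot: [-0.823, 3.029, -0.001]
wrist_force: [1.1, -0.2, 0.6]
width: 0.852
```

Call:
apply_moves(
  plan=[
    [[0, 0, 0, 0, 0, 0.04, -0.7], [0, 0, 0, 0, 0, 0.08, -0.7], [0, 0, 0, 0, 0, 0.12, -0.7], [0, 0, 0, 0, 0, 0.16, -0.7], [0, 0, 0, 0, 0, 0.2, -0.7], [0, 0, 0, 0, 0, 0.2, -0.7], [0, 0, 0, 0, 0, 0.2, -0.7], [0, 0, 0, 0, 0, 0.2, -0.7]],
  ],
)

```text
time: 9.27
tool_pos: [0.5168, 0.0677, 0.1457]
tcp_rot: [-0.147, -3.138, 0.0]
wrist_force: [-0.7, 0.3, -0.9]
width: 0.845
```

```bash
python3 - <<'E'
from h import *
s=st();snap('wrist','w7.png',(220,100,420,270),4)
E
```

```text
t9.27 tcp [0.5168 0.0677 0.1457] yaw(y) 84.6 zax [-0. -0. -1.] F [-0.7  0.3 -0.9] T [ 0.01 -0.01  0.  ] w 0.845 q [ 0.08  0.04  2.02 -0.    1.08 -1.39]
```

View pics/w7.png

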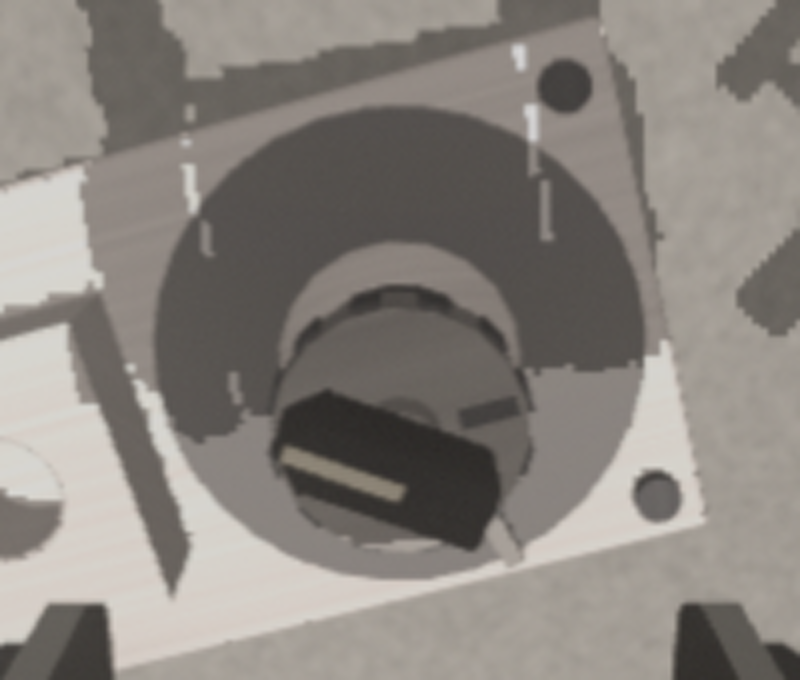

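```bash
python3 - <<'E'
from h import *
c=cam('wrist')
f=lambda x,y:(220+(x+.5)/4-.5,100+(y+.5)/4-.5)
for n,p,z in [('disc',f(400,341),.013),('ringtop',f(402,427),.068),('lineAx',f(405,494),.098),('lineNose',f(283,454),.098),('ribout',f(513,560),.02),('barR',f(493,450),.098),('barR2',f(473,548),.098)]:
    print(n,onz(c,p,z)[0].round(4))
rel((0.5165,0.0693,0.125),np.radians(-26.3))
E
```

```text
disc [0.5128 0.069  0.013 ]
ringtop [0.5154 0.0688 0.068 ]
lineAx [0.5173 0.0689 0.098 ]
lineNose [0.5078 0.0485 0.098 ]
ribout [0.5705 0.0923 0.02  ]
barR [0.5105 0.0849 0.098 ]
barR2 [0.5288 0.0801 0.098 ]
shift [0.0005 0.0015 0.0207] turn [ 0.000e+00 -1.000e-04 -3.839e-01] deg [  0.   -0.  -69.1]
```

Call:
apply_moves(
  plan=[
    [[0, 0.0015, 0, 0, 0, 0.04, -0.2], [0, 0.0015, 0, 0, 0, 0.08, -0.2], [0, 0.0015, 0, 0, 0, 0.12, -0.2], [0, 0.0015, 0, 0, 0, 0.16, -0.2], [0, 0.0015, 0, 0, 0, 0.2, -0.2], [0, 0.0015, 0, 0, 0, 0.24, -0.2], [0, 0.0015, 0, 0, 0, 0.28, -0.2], [0, 0.0015, 0, 0, 0, 0.31, -0.2]],
  ],
)

```text
time: 9.98
tool_pos: [0.517, 0.0693, 0.1458]
tcp_rot: [-1.608, -2.699, 0.0]
wrist_force: [-0.6, -0.3, -0.4]
width: 0.603
```

Call:
apply_moves(
  plan=[
    [[0, 0, 0, 0, 0, 0.04, -0.2], [0, 0, 0, 0, 0, 0.08, -0.2], [0, 0, 0, 0, 0, 0.12, -0.2], [0, 0, 0, 0, 0, 0.16, -0.2], [0, 0, 0.01, 0, 0, 0.2, -0.2], [0, 0, 0.02, 0, 0, 0.24, -0.2], [0, 0, 0.02, 0, 0, 0.28, -0.2], [0, 0, 0.02, 0, 0, 0.306, -0.2]],
  ],
)

```text
time: 10.65
tool_pos: [0.5163, 0.0692, 0.1249]
tcp_rot: [-2.673, -1.65, 0.003]
wrist_force: [-0.2, 0.4, -0.0]
width: 0.601
```

Call:
apply_moves(
  plan=[
    [[0, 0, 0, 0, 0, 0, -0.2], [0, 0, 0, 0, 0, 0, -0.2], [0, 0, 0, 0, 0, 0, -0.2], [0, 0, 0, 0, 0, 0, -0.2], [0, 0, 0, 0, 0, 0, -0.2], [0, 0, 0, 0, 0, 0, -0.2], [0, 0, 0, 0, 0, 0, -0.2], [0, 0, 0, 0, 0, 0, -0.2]],
  ],
)

```text
time: 11.32
tool_pos: [0.5171, 0.0693, 0.1259]
tcp_rot: [2.67, 1.656, 0.0]
wrist_force: [0.8, 0.0, 0.7]
width: 0.601
```

```bash
python3 - <<'E'
from h import *
s=st();snap('wrist','w8.png',(220,100,420,270),4); rel((0.5165,0.0690,0.073),np.radians(-26.3))
E
```

```text
t11.32 tcp [0.5171 0.0693 0.1259] yaw(y) -26.4 zax [ 0.  0. -1.] F [0.8 0.  0.7] T [0.06 0.05 0.02] w 0.601 q [ 0.09  0.07  2.04 -0.    1.04  0.55]
shift [-0.0005 -0.0003  0.0529] turn [ 0.      0.     -0.0004] deg [ 0.   0.  -0.1]
```

View pics/w8.png

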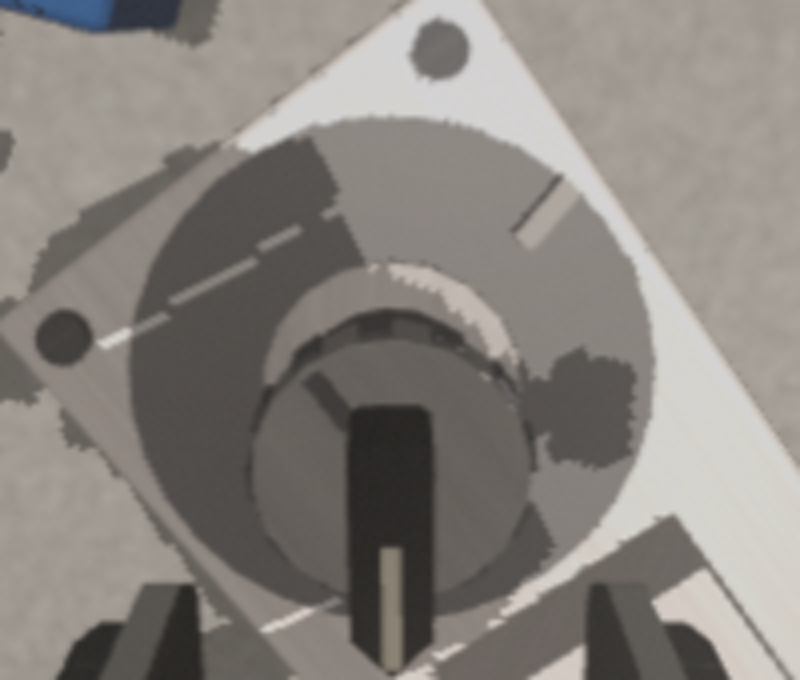

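```bash
python3 - <<'E'
from h import *
c=cam('wrist')
im=read_camera('wrist')
f=lambda x,y:(220+(x+.5)/4-.5,100+(y+.5)/4-.5)
A={}
for n,p,z in [('disc',f(391,366),.013),('ringtop',f(392,478),.068),('lineAx',f(391,547),.098),('lineNose',f(392,670),.098),('ribin',f(529,242),.02),('ribout',f(572,188),.02),('ribinL',f(514,231),.013),('riboutL',f(559,176),.013)]:
    A[n]=onz(c,p,z)[0]; print(n,A[n].round(4))
for a in ('ribin','ribout'):
  for ax in (A['disc'],A['lineAx']):
    d=A[a]-ax; print(np.degrees(np.arctan2(d[1],d[0])),np.hypot(*d[:2]))
for a,b in (('ribin','ribout'),('ribinL','riboutL'),('lineAx','lineNose')):
    d=A[b]-A[a];print(a,np.degrees(np.arctan2(d[1],d[0])),np.hypot(*d[:2]))
E
```

```text
disc [0.5186 0.0722 0.013 ]
ringtop [0.5166 0.0674 0.068 ]
lineAx [0.5165 0.0677 0.098 ]
lineNose [0.5067 0.0475 0.098 ]
ribin [0.5582 0.0857 0.02  ]
ribout [0.5711 0.0922 0.02  ]
ribinL [0.5564 0.0879 0.013 ]
riboutL [0.5701 0.0945 0.013 ]
18.860033478573836 0.04187620552972292
23.40105976575622 0.04541845181914817
20.853041365610544 0.05618720838263987
24.184269822093945 0.05981094484238914
ribin 26.653513871819243 0.014410116258512838
ribinL 25.65835994076892 0.01520203091670204
lineAx -115.93739447534722 0.02243913861413599
```

Call:
apply_moves(
  plan=[
    [[0, 0, 0.02, 0, 0, 0, -0.2], [0, 0, 0.04, 0, 0, 0, -0.2], [0, 0, 0.053, 0, 0, 0, -0.2], [0, 0, 0.053, 0, 0, 0, -0.2], [0, 0, 0.053, 0, 0, 0, -0.2], [0, 0, 0.053, 0, 0, 0, 1], [0, 0, 0.053, 0, 0, 0, 1], [0, 0, 0.053, 0, 0, 0, 1]],
  ],
  force=50,
)

```text
time: 12.08
tool_pos: [0.5176, 0.0696, 0.0741]
tcp_rot: [2.67, 1.655, 0.002]
wrist_force: [-11.1, 6.3, 5.9]
width: 0.181
```

Call:
apply_moves(
  plan=[
    [[0, 0, 0, 0, 0, 0, 1], [0, 0, 0, 0, 0, 0, 1], [0, 0, 0, 0, 0, 0, 1], [0, 0, 0, 0, 0, 0, 1], [0, 0, 0, 0, 0, 0, 1], [0, 0, 0, 0, 0, 0, 1], [0, 0, 0, 0, 0, 0, 1], [0, 0, 0, 0, 0, 0, 1]],
  ],
)

```text
time: 12.75
tool_pos: [0.517, 0.07, 0.0742]
tcp_rot: [-2.669, -1.655, -0.001]
wrist_force: [-3.9, 2.2, 5.7]
width: 0.151
```

```bash
python3 - <<'E'
from h import *
s=st(); print(s['width']*85)
E
```

```text
t12.75 tcp [0.517  0.07   0.0742] yaw(y) -26.4 zax [ 0.     0.001 -1.   ] F [-3.9  2.2  5.7] T [0.38 0.63 0.17] w 0.151 q [0.09 0.13 2.08 0.   0.93 0.55]
12.818562735321443
```

Call:
apply_moves(
  plan=[
    [[0, 0, 0, 0, 0, -0.035, 1], [0, 0, 0, 0, 0, -0.07, 1], [0, 0, 0, 0, 0, -0.105, 1], [0, 0, 0, 0, 0, -0.14, 1], [0, 0, 0, 0, 0, -0.175, 1], [0, 0, 0, 0, 0, -0.21, 1], [0, 0, 0, 0, 0, -0.24, 1], [0, 0, 0, 0, 0, -0.26, 1]],
  ],
)

```text
time: 13.42
tool_pos: [0.5163, 0.07, 0.0742]
tcp_rot: [-1.787, -2.581, -0.0]
wrist_force: [-5.9, 2.1, 7.0]
width: 0.149
```

Call:
apply_moves(
  plan=[
    [[0, 0, 0, 0, 0, -0.035, 1], [0, 0, 0, 0, 0, -0.07, 1], [0, 0, 0, 0, 0, -0.105, 1], [0, 0, 0, 0, 0, -0.14, 1], [0, 0, 0, 0, 0, -0.175, 1], [0, 0, 0, 0, 0, -0.21, 1], [0, 0, 0, 0, 0, -0.24, 1], [0, 0, 0, 0, 0, -0.26, 1]],
  ],
)

```text
time: 14.08
tool_pos: [0.5158, 0.0695, 0.0742]
tcp_rot: [-0.614, -3.078, 0.0]
wrist_force: [-7.3, 0.4, 8.9]
width: 0.151
```

```bash
python3 - <<'E'
from h import *
s=st(); print(s['width']*85)
E
```

```text
t14.08 tcp [0.5158 0.0695 0.0742] yaw(y) 67.4 zax [-0.002  0.    -1.   ] F [-7.3  0.4  8.9] T [-0.01  1.18 -0.22] w 0.151 q [ 0.09  0.13  2.08  0.    0.94 -1.09]
12.838809643386904
```

Call:
apply_moves(
  plan=[
    [[0, 0, 0, 0, 0, -0.035, 1], [0, 0, 0, 0, 0, -0.07, 1], [0, 0, 0, 0, 0, -0.105, 1], [0, 0, 0, 0, 0, -0.14, 1], [0, 0, 0, 0, 0, -0.175, 1], [0, 0, 0, 0, 0, -0.21, 1], [0, 0, 0, 0, 0, -0.24, 1], [0, 0, 0, 0, 0, -0.26, 1]],
  ],
)

```text
time: 14.75
tool_pos: [0.5158, 0.0688, 0.0742]
tcp_rot: [0.659, -3.069, 0.001]
wrist_force: [-7.6, -2.1, 9.3]
width: 0.152
```

Call:
apply_moves(
  plan=[
    [[0, 0, 0, 0, 0, 0, 1], [0, 0, 0, 0, 0, 0, 1], [0, 0, 0, 0, 0, 0, 1], [0, 0, 0, 0, 0, 0, -0.2], [0, 0, 0, 0, 0, 0, -0.2], [0, 0, -0.02, 0, 0, 0, -0.2], [0, 0, -0.06, 0, 0, 0, -0.2], [0, 0, -0.08, 0, 0, 0, -0.2]],
  ],
)

```text
time: 15.42
tool_pos: [0.5187, 0.0695, 0.1561]
tcp_rot: [-0.652, 3.069, -0.001]
wrist_force: [0.8, -0.4, 0.9]
width: 0.603
```

```bash
python3 - <<'E'
from h import *
s=st(); print(s['width']*85);snap('wrist','w9.png',(220,100,420,270),4)
E
```

```text
t15.42 tcp [0.5187 0.0695 0.1561] yaw(y) 114.0 zax [ 0.004  0.    -1.   ] F [ 0.8 -0.4  0.9] T [ 0.01 -0.05  0.02] w 0.603 q [ 0.09  0.04  2.01  0.    1.09 -1.9 ]
51.28795484587795
```

View pics/w9.png

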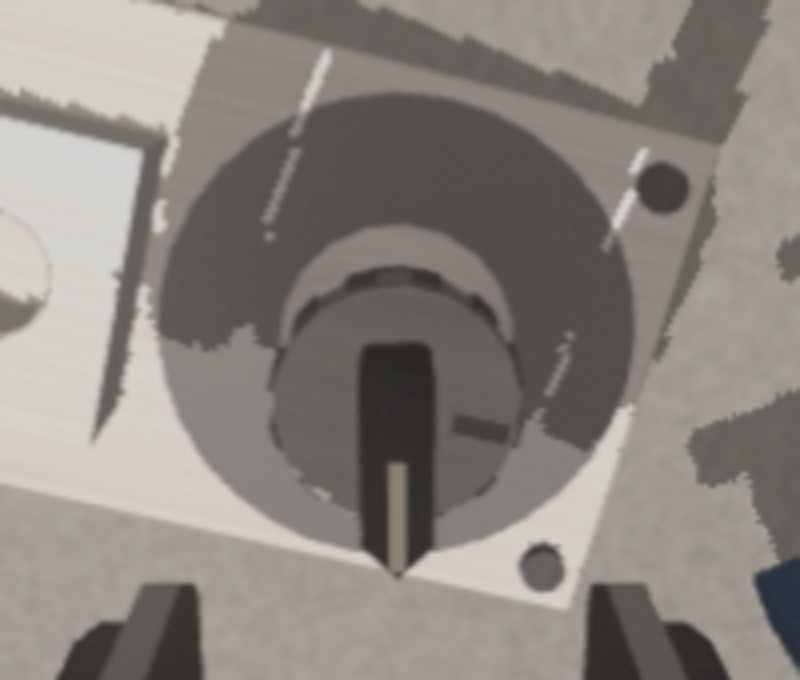

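Call:
apply_moves(
  plan=[
    [[0, 0, 0, 0, 0, 0.04, -0.5], [0, 0, 0, 0, 0, 0.08, -0.5], [0, 0, 0, 0, 0, 0.12, -0.5], [0, 0, 0, 0, 0, 0.16, -0.5], [0, 0, 0, 0, 0, 0.2, -0.5], [0, 0, 0, 0, 0, 0.24, -0.5], [0, 0, 0, 0, 0, 0.28, -0.5], [0, 0, 0, 0, 0, 0.3, -0.5]],
  ],
)

```text
time: 16.13
tool_pos: [0.5175, 0.0694, 0.1529]
tcp_rot: [0.822, 3.031, 0.001]
wrist_force: [0.3, -0.3, -0.6]
width: 0.753
```

Call:
apply_moves(
  plan=[
    [[0, 0, 0, 0, 0, 0.04, -0.5], [0, 0, 0, 0, 0, 0.08, -0.5], [0, 0, 0, 0, 0, 0.12, -0.5], [0, 0, 0, 0, 0, 0.16, -0.5], [0, 0, 0, 0, 0, 0.2, -0.5], [0, 0, 0, 0, 0, 0.24, -0.5], [0, 0, 0, 0, 0, 0.28, -0.5], [0, 0, 0, 0, 0, 0.3, -0.5]],
  ],
)

```text
time: 16.8
tool_pos: [0.5175, 0.0694, 0.1529]
tcp_rot: [2.108, 2.328, 0.001]
wrist_force: [0.2, 0.3, -0.5]
width: 0.754
```

Call:
apply_moves(
  plan=[
    [[0, 0, 0, 0, 0, 0.04, -0.5], [0, 0, 0, 0, 0, 0.08, -0.5], [0, 0, 0, 0, 0, 0.12, -0.5], [0, 0, 0, 0, 0, 0.16, -0.5], [0, 0, 0, 0, 0, 0.18, -0.5], [0, 0, 0, 0, 0, 0.18, -0.5], [0, 0, 0, 0, 0, 0.18, -0.5], [0, 0, 0, 0, 0, 0.18, -0.5]],
  ],
)

```text
time: 17.47
tool_pos: [0.5172, 0.0694, 0.1529]
tcp_rot: [2.668, 1.658, 0.001]
wrist_force: [-0.7, -0.7, 0.6]
width: 0.751
```

```bash
python3 - <<'E'
from h import *
s=st();snap('wrist','w10.png',(220,100,420,270),4)
snap('top','t2.png',(260,200,350,270),8)
E
```

```text
t17.47 tcp [0.5172 0.0694 0.1529] yaw(y) -26.3 zax [ 0.  0. -1.] F [-0.7 -0.7  0.6] T [-0.01  0.01  0.07] w 0.751 q [ 0.09  0.04  2.01 -0.    1.09  0.54]
```

View pics/w10.png

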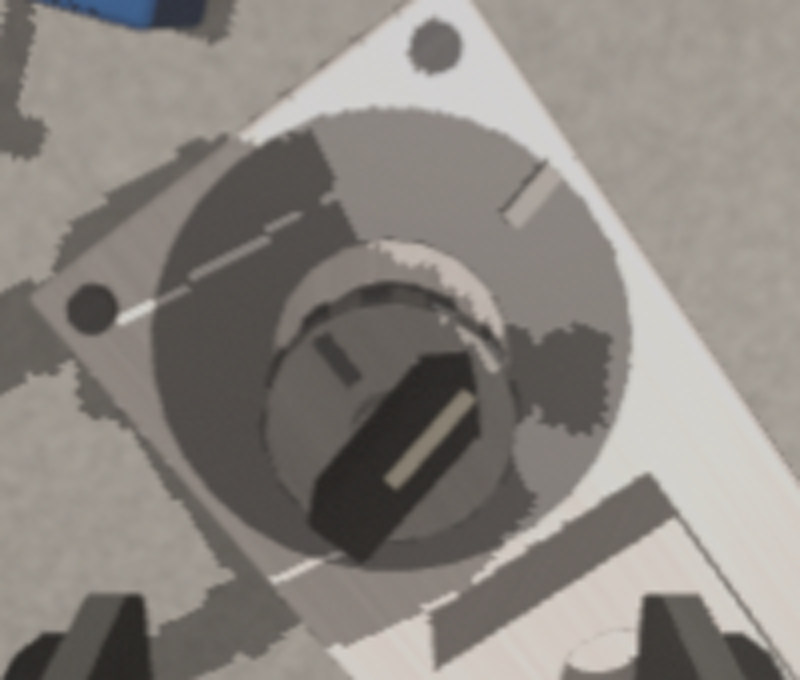

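View pics/t2.png

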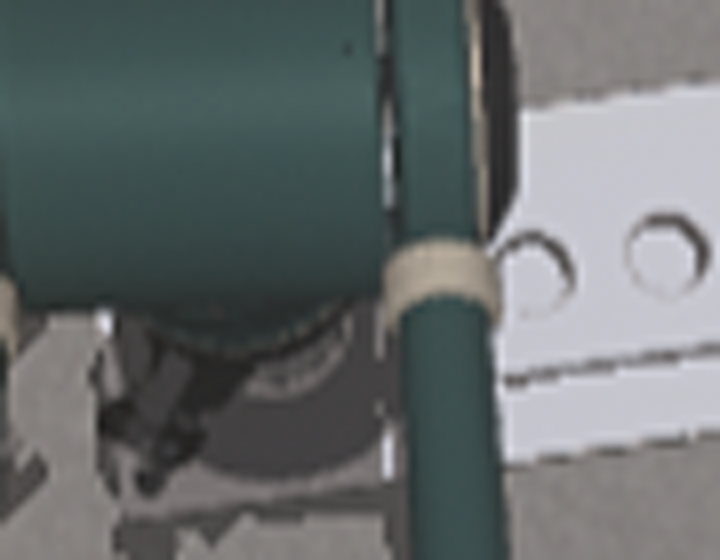

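```bash
python3 - <<'E'
from h import *
c=cam('wrist')
f=lambda x,y:(220+(x+.5)/4-.5,100+(y+.5)/4-.5)
pts=[(153,335),(170,255),(250,142),(385,107),(470,118),(545,158),(600,225),(631,320),(629,380),(590,478),(200,470),(265,535),(395,571)]
P=onz(c,[f(*p) for p in pts],.0135)[:,:2]
M=np.c_[2*P,np.ones(len(P))]; s=np.linalg.lstsq(M,(P**2).sum(1),rcond=None)[0]
print('disc centre',s[:2],'r',np.sqrt(s[2]+s[0]**2+s[1]**2)); print((np.hypot(*(P-s[:2]).T)).round(4))
A={}
for n,p,z in [('Lin',f(503,212),.0135),('Lout',f(547,162),.0135),('Tin',f(511,221),.02),('Tout',f(557,171),.02),('lineAx',f(390,485),.098),('lineNose',f(470,395),.098),('tip',f(474,352),.098)]:
    A[n]=onz(c,p,z)[0]; print(n,A[n].round(4))
for a,b in (('Lin','Lout'),('Tin','Tout'),('lineAx','lineNose'),('lineAx','tip')):
    d=A[b]-A[a];print(a,np.degrees(np.arctan2(d[1],d[0])),np.hypot(*d[:2]))
for n in('Tin','Tout'):
    d=A[n][:2]-s[:2]; print(np.degrees(np.arctan2(d[1],d[0])),np.hypot(*d[:2]))
E
python3 - <<'E'
import cv2
im=cv2.imread('pics/w10.png'); cv2.imwrite('pics/w10r.png',cv2.resize(im[140:500,300:600],None,fx=2,fy=1.6))
E
```

```text
disc centre [0.51722196 0.068178  ] r 0.05999699869000705
[0.0598 0.0596 0.0617 0.0597 0.06   0.06   0.0593 0.0595 0.0598 0.0611
 0.0589 0.0602 0.0603]
Lin [0.5564 0.0879 0.0135]
Lout [0.5708 0.0941 0.0135]
Tin [0.5572 0.0863 0.02  ]
Tout [0.5716 0.0922 0.02  ]
lineAx [0.5163 0.0675 0.098 ]
lineNose [0.5366 0.0766 0.098 ]
tip [0.5406 0.0835 0.098 ]
Lin 23.358222577859767 0.015635385435000485
Tin 22.187082831930088 0.015621366997949599
lineAx 24.182261485732877 0.02227011256607466
lineAx 33.3165467808889 0.029080335965823864
24.442095216081515 0.04387618189421358
23.85008442754273 0.05948862718646716
```

View pics/w10r.png

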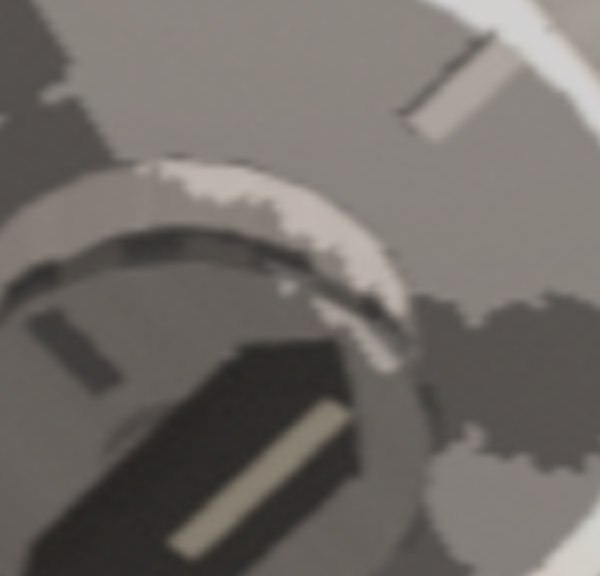

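```bash
python3 - <<'E'
from h import *
st(); rel((0.5168,0.0688,0.036))
E
```

```text
t17.57 tcp [0.5171 0.0694 0.1529] yaw(y) -26.3 zax [ 0.  0. -1.] F [0.1 0.4 0.7] T [0.02 0.   0.02] w 0.750 q [0.09 0.04 2.01 0.   1.09 0.55]
shift [-7.000e-04 -1.000e-04  1.169e-01] turn [0. 0. 0.] deg [0. 0. 0.]
```

Call:
apply_moves(
  plan=[
    [[-0.0007, 0, 0.03, 0, 0, 0, -0.7], [-0.0007, 0, 0.06, 0, 0, 0, -0.7], [-0.0007, 0, 0.085, 0, 0, 0, -0.7], [-0.0007, 0, 0.1, 0, 0, 0, -0.7], [-0.0007, 0, 0.117, 0, 0, 0, -0.7], [-0.0007, 0, 0.117, 0, 0, 0, -0.7], [-0.0007, 0, 0.117, 0, 0, 0, -0.7], [-0.0007, 0, 0.117, 0, 0, 0, -0.7]],
  ],
)

```text
time: 18.23
tool_pos: [0.5175, 0.0688, 0.0367]
tcp_rot: [2.669, 1.656, 0.002]
wrist_force: [0.4, -0.1, 0.1]
width: 0.851
```

Call:
apply_moves(
  plan=[
    [[0, 0, 0, 0, 0, 0, 1], [0, 0, 0, 0, 0, 0, 1], [0, 0, 0, 0, 0, 0, 1], [0, 0, 0, 0, 0, 0, 1], [0, 0, 0, 0, 0, 0, 1], [0, 0, 0, 0, 0, 0, 1], [0, 0, 0, 0, 0, 0, 1], [0, 0, 0, 0, 0, 0, 1]],
  ],
  force=70,
)

```text
time: 18.9
tool_pos: [0.5168, 0.0694, 0.0379]
tcp_rot: [-2.67, -1.655, -0.001]
wrist_force: [-4.9, 1.9, 8.5]
width: 0.586
```

Call:
apply_moves(
  plan=[
    [[0, 0, 0, 0, 0, 0.03, 1], [0, 0, 0, 0, 0, 0.06, 1], [0, 0, 0, 0, 0, 0.09, 1], [0, 0, 0, 0, 0, 0.12, 1], [0, 0, 0, 0, 0, 0.15, 1], [0, 0, 0, 0, 0, 0.18, 1], [0, 0, 0, 0, 0, 0.21, 1], [0, 0, 0, 0, 0, 0.24, 1]],
  ],
)

```text
time: 19.57
tool_pos: [0.5169, 0.0693, 0.0379]
tcp_rot: [-3.092, -0.551, -0.001]
wrist_force: [-3.3, 1.9, 7.6]
width: 0.587
```

Call:
apply_moves(
  plan=[
    [[0, 0, 0, 0, 0, 0.03, 1], [0, 0, 0, 0, 0, 0.06, 1], [0, 0, 0, 0, 0, 0.09, 1], [0, 0, 0, 0, 0, 0.12, 1], [0, 0, 0, 0, 0, 0.15, 1], [0, 0, 0, 0, 0, 0.18, 1], [0, 0, 0, 0, 0, 0.21, 1], [0, 0, 0, 0, 0, 0.24, 1]],
  ],
)

```text
time: 20.23
tool_pos: [0.5169, 0.0691, 0.0379]
tcp_rot: [-3.078, 0.626, -0.001]
wrist_force: [-4.9, 0.6, 8.7]
width: 0.588
```

```bash
python3 - <<'E'
from h import *
st()
E
```

```text
t20.23 tcp [0.5169 0.0691 0.0379] yaw(y) -113.0 zax [ 0.001  0.    -1.   ] F [-4.9  0.6  8.7] T [0.24 0.72 0.42] w 0.588 q [0.08 0.18 2.1  0.   0.86 2.06]
```

Call:
apply_moves(
  plan=[
    [[0, 0, 0, 0, 0, 0.01, 1], [0, 0, 0, 0, 0, 0.02, 1], [0, 0, 0, 0, 0, 0.03, 1], [0, 0, 0, 0, 0, 0.03, 1], [0, 0, 0, 0, 0, 0.03, 1], [0, 0, 0, 0, 0, 0.03, 1], [0, 0, 0, 0, 0, 0.03, 1], [0, 0, 0, 0, 0, 0.03, 1]],
  ],
)

```text
time: 20.9
tool_pos: [0.5177, 0.0686, 0.0378]
tcp_rot: [-3.046, 0.765, -0.003]
wrist_force: [-2.7, -1.0, 6.6]
width: 0.586
```

```bash
python3 - <<'E'
from h import *
st()
E
```

```text
t20.90 tcp [0.5177 0.0686 0.0378] yaw(y) -118.2 zax [ 0.002 -0.    -1.   ] F [-2.7 -1.   6.6] T [-0.31  0.42 -0.19] w 0.586 q [ 0.08  0.18  2.1  -0.    0.86  2.15]
```

Call:
apply_moves(
  plan=[
    [[0, 0, 0, 0, 0, 0.01, 1], [0, 0, 0, 0, 0, 0.02, 1], [0, 0, 0, 0, 0, 0.03, 1], [0, 0, 0, 0, 0, 0.03, 1], [0, 0, 0, 0, 0, 0.03, 1], [0, 0, 0, 0, 0, 0.03, 1], [0, 0, 0, 0, 0, 0.03, 1], [0, 0, 0, 0, 0, 0.03, 1]],
  ],
)

```text
time: 21.57
tool_pos: [0.5193, 0.0674, 0.0378]
tcp_rot: [3.009, -0.9, 0.009]
wrist_force: [2.0, -5.6, 2.9]
width: 0.589
```

```bash
python3 - <<'E'
from h import *
st()
E
```

```text
t21.57 tcp [0.5193 0.0674 0.0378] yaw(y) -123.3 zax [ 0.005 -0.003 -1.   ] F [ 2.  -5.6  2.9] T [-0.95 -0.26  1.08] w 0.589 q [ 0.08  0.18  2.1  -0.    0.86  2.24]
```

Call:
apply_moves(
  plan=[
    [[0, 0, 0, 0, 0, 0, 1], [0, 0, 0, 0, 0, 0, 1], [0, 0, 0, 0, 0, 0, -0.7], [0, 0, 0, 0, 0, 0, -0.7], [0, 0, 0, 0, 0, 0, -0.7], [0, 0, 0, 0, 0, 0, -0.7], [0, 0, 0, 0, 0, 0, -0.7], [0, 0, 0, 0, 0, 0, -0.7]],
  ],
)

```text
time: 22.23
tool_pos: [0.5166, 0.0688, 0.0358]
tcp_rot: [-3.007, 0.908, 0.0]
wrist_force: [0.9, 0.3, 0.1]
width: 0.851
```

Call:
apply_moves(
  plan=[
    [[0, 0, -0.04, 0, 0, 0, -1], [0, 0, -0.08, 0, 0, 0, -1], [0, 0, -0.12, 0, 0, -0.04, -1], [0, 0, -0.16, 0, 0, -0.08, -1], [0, 0, -0.18, 0, 0, -0.12, -1], [0, 0, -0.18, 0, 0, -0.16, -1], [0, 0, -0.18, 0, 0, -0.2, -1], [0, 0, -0.18, 0, 0, -0.23, -1]],
  ],
)

```text
time: 22.9
tool_pos: [0.5171, 0.0688, 0.2169]
tcp_rot: [-3.134, -0.223, -0.003]
wrist_force: [-0.3, -0.3, -0.8]
width: 1.001
```

Call:
apply_moves(
  plan=[
    [[0, 0, 0, 0, 0, -0.04, -1], [0, 0, 0, 0, 0, -0.08, -1], [0, 0, 0, 0, 0, -0.12, -1], [0, 0, 0, 0, 0, -0.16, -1], [0, 0, 0, 0, 0, -0.2, -1], [0, 0, 0, 0, 0, -0.22, -1], [0, 0, 0, 0, 0, -0.22, -1], [0, 0, 0, 0, 0, -0.22, -1]],
  ],
)

```text
time: 23.57
tool_pos: [0.5166, 0.0688, 0.2157]
tcp_rot: [-2.878, -1.26, 0.0]
wrist_force: [0.2, 0.3, 0.1]
width: 1.002
```

```bash
python3 - <<'E'
from h import *
s=st();snap('wrist','w11.png',(220,100,420,270),4)
E
```

```text
t23.57 tcp [0.5166 0.0688 0.2157] yaw(y) -42.7 zax [-0.  0. -1.] F [0.2 0.3 0.1] T [-0.02 -0.03 -0.02] w 1.002 q [ 0.08 -0.02  1.95  0.    1.21  0.83]
```

View pics/w11.png

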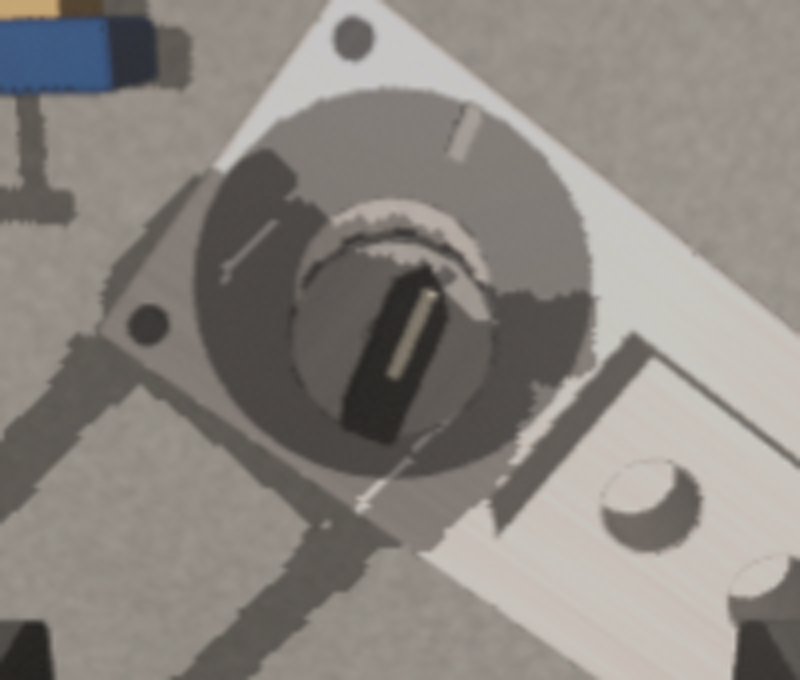

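```bash
python3 - <<'E'
from h import *
rel((0.46,-0.22,0.26),0)
E
```

```text
shift [-0.2506  0.1543 -0.0443] turn [-1.000e-04  0.000e+00 -2.373e-01] deg [ -0.    0.  -42.7]
```

Call:
apply_moves(
  plan=[
    [[-0.03, 0.02, -0.01, 0, 0, -0.03, -1], [-0.07, 0.04, -0.02, 0, 0, -0.06, -1], [-0.11, 0.06, -0.04, 0, 0, -0.09, -1], [-0.14, 0.08, -0.044, 0, 0, -0.12, -1], [-0.17, 0.1, -0.044, 0, 0, -0.15, -1], [-0.2, 0.12, -0.044, 0, 0, -0.18, -1], [-0.23, 0.14, -0.044, 0, 0, -0.21, -1], [-0.25, 0.154, -0.044, 0, 0, -0.237, -1]],
  ],
)

```text
time: 24.28
tool_pos: [0.46, -0.2225, 0.2602]
tcp_rot: [2.218, 2.223, -0.001]
wrist_force: [0.6, 0.0, 0.6]
width: 1.005
```

Call:
apply_moves(
  plan=[
    [[0, 0, 0, 0, 0, 0, -1], [0, 0, 0, 0, 0, 0, -1], [0, 0, 0, 0, 0, 0, -1], [0, 0, 0, 0, 0, 0, -1], [0, 0, 0, 0, 0, 0, -1], [0, 0, 0, 0, 0, 0, -1], [0, 0, 0, 0, 0, 0, -1], [0, 0, 0, 0, 0, 0, -1]],
  ],
)

```text
time: 24.95
tool_pos: [0.4611, -0.219, 0.2599]
tcp_rot: [2.219, 2.224, 0.0]
wrist_force: [1.0, -0.3, -0.1]
width: 0.996
```

```bash
python3 - <<'E'
from h import *
s=st();c,im=snap('wrist','w12.png')
b,m,l=blobs(im,(8,90,60),(28,255,255),40)
for ce,s in b: print(ce,s,onz(c,ce,0.025).round(4))
E
```

```text
t24.95 tcp [ 0.4611 -0.219   0.2599] yaw(y) 0.1 zax [ 0. -0. -1.] F [ 1.  -0.3 -0.1] T [-0.01  0.02 -0.06] w 0.996 q [-0.49 -0.07  1.91  0.    1.3  -0.49]
[500.   82.2] [485  69  35  25 503] [[ 0.6829 -0.1128  0.025 ]]
[366.3 198. ] [352 185  29  28 525] [[ 0.5269 -0.2615  0.025 ]]
[338.1 257.2] [330 246  19  26 295] [[ 0.491  -0.3517  0.025 ]]
[294.5 262. ] [282 249  26  27 467] [[ 0.4277 -0.3597  0.025 ]]
```

View pics/w12.png

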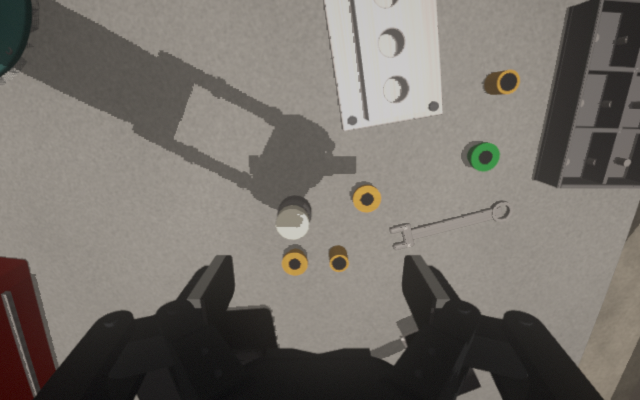

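```bash
python3 - <<'E'
from h import *
c=cam('wrist'); print(onz(c,(339.2,263.5),.03).round(4)); rel((0.49,-0.355,0.12),np.radians(-70))
E
```

```text
[[ 0.4924 -0.3592  0.03  ]]
shift [-0.136   0.0287  0.1399] turn [ 0.     -0.      0.3895] deg [ 0.  -0.  70.1]
```

Call:
apply_moves(
  plan=[
    [[-0.03, 0.006, 0.01, 0, 0, 0.04, -0.6], [-0.06, 0.012, 0.03, 0, 0, 0.08, -0.6], [-0.09, 0.02, 0.05, 0, 0, 0.12, -0.6], [-0.12, 0.029, 0.07, 0, 0, 0.16, -0.6], [-0.136, 0.029, 0.09, 0, 0, 0.2, -0.6], [-0.136, 0.029, 0.12, 0, 0, 0.24, -0.6], [-0.136, 0.029, 0.14, 0, 0, 0.28, -0.6], [-0.136, 0.029, 0.14, 0, 0, 0.31, -0.6]],
  ],
)

```text
time: 25.67
tool_pos: [0.4867, -0.3534, 0.1137]
tcp_rot: [-2.997, -0.913, 0.009]
wrist_force: [-0.5, 1.3, -1.3]
width: 0.802
```

Call:
apply_moves(
  plan=[
    [[0, 0, 0, 0, 0, 0.04, -0.4], [0, 0, 0, 0, 0, 0.08, -0.4], [0, 0, 0, 0, 0, 0.08, -0.4], [0, 0, 0, 0, 0, 0.08, -0.4], [0, 0, 0, 0, 0, 0.08, -0.4], [0, 0, 0, 0, 0, 0.08, -0.4], [0, 0, 0, 0, 0, 0.08, -0.4], [0, 0, 0, 0, 0, 0.08, -0.4]],
  ],
)

```text
time: 26.33
tool_pos: [0.4901, -0.3555, 0.12]
tcp_rot: [3.094, 0.543, 0.0]
wrist_force: [0.1, 0.7, 0.3]
width: 0.7
```

```bash
python3 - <<'E'
from h import *
s=st();c,im=snap('wrist','w13.png')
b,m,l=blobs(im,(8,90,60),(28,255,255),40)
for ce,s in b: print(ce,s,onz(c,ce,0.025).round(4))
E
```

```text
t26.33 tcp [ 0.4901 -0.3555  0.12  ] yaw(y) -70.1 zax [ 0. -0. -1.] F [0.1 0.7 0.3] T [-0.02  0.03  0.02] w 0.700 q [-0.67  0.23  1.87 -0.    1.05  0.55]
[222.7 120.8] [ 198   97   50   49 1582] [[ 0.5278 -0.263   0.025 ]]
[320.  196.3] [304 179  33  40 655] [[ 0.4953 -0.3566  0.025 ]]
[300.8 262.1] [ 281  241   41   43 1119] [[ 0.4298 -0.3618  0.025 ]]
```

View pics/w13.png

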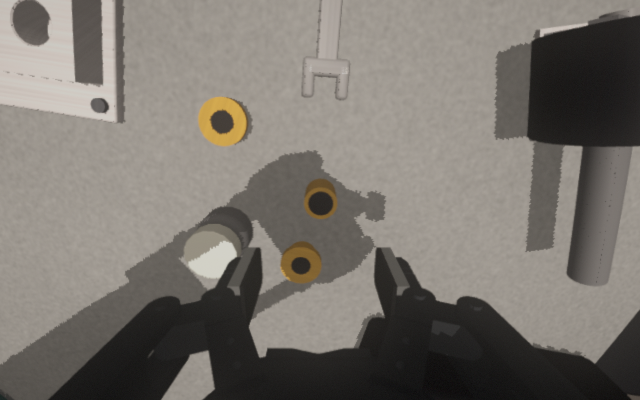

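```bash
python3 - <<'E'
from h import *
c,im=snap('wrist','w13z.png',(260,160,360,290),5)
p=onz(c,[(320,202.5),(301,265)],.03); print(p.round(4)); print(onz(c,[(301,262)],.025).round(4))
rel((p[0][0],p[0][1],0.008))
E
```

```text
[[ 0.4917 -0.3579  0.03  ]
 [ 0.4299 -0.3622  0.03  ]]
[[ 0.43   -0.3619  0.025 ]]
shift [0.0007 0.0028 0.112 ] turn [0. 0. 0.] deg [0. 0. 0.]
```

View pics/w13z.png

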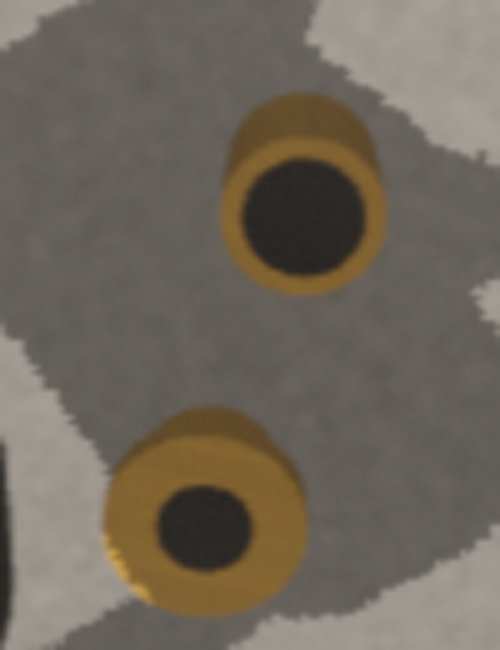

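Call:
apply_moves(
  plan=[
    [[0.0007, 0.0028, 0.03, 0, 0, 0, -0.3], [0.0007, 0.0028, 0.06, 0, 0, 0, -0.3], [0.0007, 0.0028, 0.085, 0, 0, 0, -0.3], [0.0007, 0.0028, 0.105, 0, 0, 0, -0.3], [0.0007, 0.0028, 0.112, 0, 0, 0, -0.3], [0.0007, 0.0028, 0.112, 0, 0, 0, -0.3], [0.0007, 0.0028, 0.112, 0, 0, 0, 0.3], [0.0007, 0.0028, 0.112, 0, 0, 0, 1]],
  ],
  force=40,
)

```text
time: 27.1
tool_pos: [0.4929, -0.3589, 0.0096]
tcp_rot: [3.092, 0.542, 0.003]
wrist_force: [-0.1, -0.4, 0.6]
width: 0.377
```

Call:
apply_moves(
  plan=[
    [[0, 0, 0, 0, 0, 0, 1], [0, 0, 0, 0, 0, 0, 1], [0, 0, 0, 0, 0, 0, 1], [0, 0, 0, 0, 0, 0, 1], [0, 0, -0.03, 0, 0, 0, 1], [0, 0, -0.07, 0, 0, 0, 1], [0, 0, -0.11, 0, 0, 0, 1], [0, 0, -0.15, 0, 0, 0, 1]],
  ],
)

```text
time: 27.77
tool_pos: [0.4909, -0.3573, 0.159]
tcp_rot: [-3.093, -0.542, 0.002]
wrist_force: [0.2, -1.1, -1.5]
width: 0.308
```

```bash
python3 - <<'E'
from h import *
s=st();c,im=snap('wrist','w14.png')
E
```

```text
t27.77 tcp [ 0.4909 -0.3573  0.159 ] yaw(y) -70.1 zax [-0.001  0.001 -1.   ] F [ 0.2 -1.1 -1.5] T [0.03 0.04 0.03] w 0.308 q [-0.67  0.19  1.83 -0.    1.12  0.55]
```

View pics/w14.png

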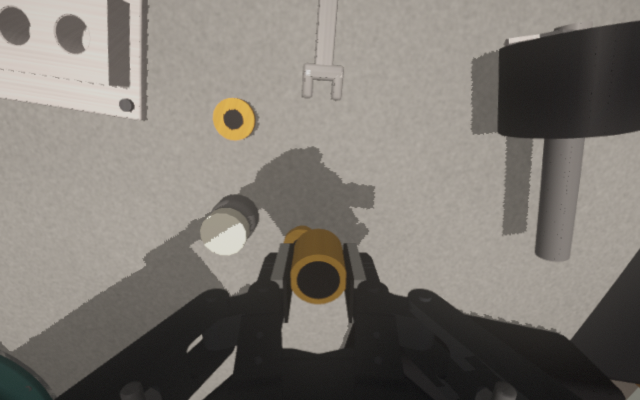

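```bash
python3 - <<'E'
from h import *
c,im=snap('top','t3.png',(150,130,290,300),4)
E
```

```text
(no output)
```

View pics/t3.png

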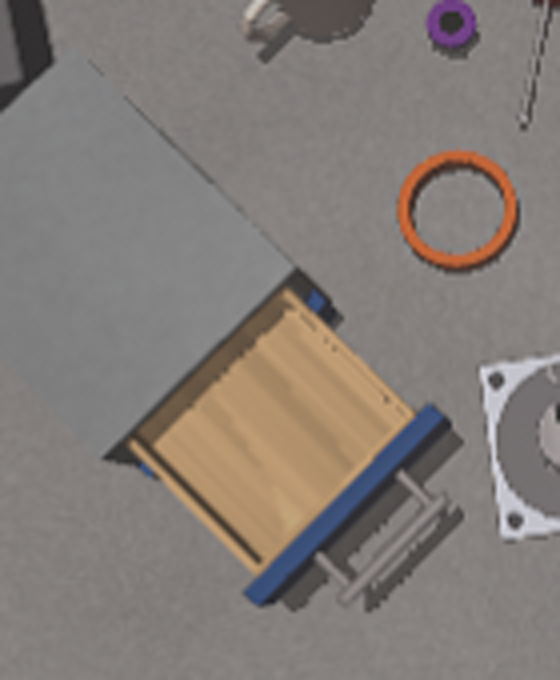

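```bash
python3 - <<'E'
from h import *
c=cam('top'); f=lambda x,y:(150+(x+.5)/4-.5,130+(y+.5)/4-.5)
A=onz(c,[f(428,404),f(246,594)],.118); W=onz(c,[f(292,290),f(415,410),f(131,441),f(255,568)],.108)
print(A.round(4),W.round(4))
d=A[1]-A[0]; print('front len',np.hypot(*d[:2]),'ang',np.degrees(np.arctan2(d[1],d[0])))
for i,j in((1,0),(3,2)):
    e=W[j]-W[i]; print(np.degrees(np.arctan2(e[1],e[0])))
e=(W[0]-W[1])+(W[2]-W[3]); e/=np.linalg.norm(e)
m=(W[1]+W[3])/2; print('mid front',m, 'w',np.hypot(*(W[1]-W[3])[:2])); print('spot',m[:2]+.05*e[:2], 'e',e)
E
```

```text
[[0.529  0.1657 0.118 ]
 [0.3999 0.2782 0.118 ]] [[0.6055 0.2648 0.108 ]
 [0.5257 0.1756 0.108 ]
 [0.4985 0.3659 0.108 ]
 [0.4169 0.2759 0.108 ]]
front len 0.17123845232694743 ang 138.9079555498176
48.14048664492132
47.77456641935255
mid front [0.47127951 0.22576519 0.108     ] w 0.14797820722005683
spot [0.50476443 0.26289685] e [0.66969832 0.74263327 0.        ]
```

```bash
python3 - <<'E'
from h import *
rel((0.479,0.286,0.22),np.radians(48))
E
```

```text
shift [ 0.2043 -0.614  -0.0592] turn [ 0.0024 -0.0047  0.3437] deg [ 0.4 -0.8 61.9]
```

Call:
apply_moves(
  plan=[
    [[0.005, -0.015, -0.03, 0, 0, -0.03, 1], [0.015, -0.045, -0.06, 0, 0, -0.07, 1], [0.028, -0.08, -0.06, 0, 0, -0.11, 1], [0.04, -0.12, -0.06, 0, 0, -0.15, 1], [0.053, -0.16, -0.06, 0, 0, -0.19, 1], [0.066, -0.2, -0.06, 0, 0, -0.23, 1], [0.08, -0.24, -0.06, 0, 0, -0.27, 1], [0.093, -0.28, -0.06, 0, 0, -0.3, 1]],
  ],
)

```text
time: 28.53
tool_pos: [0.4832, -0.0631, 0.2176]
tcp_rot: [2.506, 1.895, 0.0]
wrist_force: [1.1, -0.9, -0.6]
width: 0.31
```

```bash
python3 - <<'E'
from h import *
st();rel((0.479,0.286,0.22),np.radians(48))
E
```

```text
t28.53 tcp [ 0.4832 -0.0631  0.2176] yaw(y) -15.8 zax [ 0.  0. -1.] F [ 1.1 -0.9 -0.6] T [ 0.02 -0.03  0.02] w 0.310 q [-0.18 -0.09  2.01  0.    1.22  0.1 ]
shift [ 0.3347 -0.0992 -0.0024] turn [ 1.000e-04 -0.000e+00 -3.546e-01] deg [  0.   -0.  -63.8]
```

Call:
apply_moves(
  plan=[
    [[0.03, -0.01, 0, 0, 0, -0.04, 1], [0.07, -0.02, 0, 0, 0, -0.08, 1], [0.11, -0.033, 0, 0, 0, -0.12, 1], [0.15, -0.045, 0, 0, 0, -0.16, 1], [0.19, -0.057, 0, 0, 0, -0.2, 1], [0.23, -0.07, 0, 0, 0, -0.24, 1], [0.27, -0.08, 0, 0, 0, -0.28, 1], [0.3, -0.09, 0, 0, 0, -0.31, 1]],
  ],
)

```text
time: 29.2
tool_pos: [0.4803, 0.2512, 0.2176]
tcp_rot: [-1.326, -2.848, -0.001]
wrist_force: [0.8, -0.7, -1.1]
width: 0.307
```

Call:
apply_moves(
  plan=[
    [[0, 0, 0, 0, 0, -0.03, 1], [0, 0, 0, 0, 0, -0.045, 1], [0, 0, 0, 0, 0, -0.045, 1], [0, 0, 0, 0, 0, -0.045, 1], [0, 0, 0, 0, 0, -0.045, 1], [0, 0, 0, 0, 0, -0.045, 1], [0, 0, 0, 0, 0, -0.045, 1], [0, 0, 0, 0, 0, -0.045, 1]],
  ],
)

```text
time: 29.87
tool_pos: [0.4811, 0.2478, 0.2179]
tcp_rot: [1.134, 2.93, 0.0]
wrist_force: [0.2, -0.3, -0.8]
width: 0.312
```

```bash
python3 - <<'E'
from h import *
st();rel((0.479,0.286,0.22),np.radians(48)); snap('wrist','w15.png')
E
```

```text
t29.87 tcp [0.4811 0.2478 0.2179] yaw(y) 47.7 zax [ 0.  0. -1.] F [ 0.2 -0.3 -0.8] T [ 0.03 -0.05  0.06] w 0.312 q [ 0.43  0.02  1.91  0.    1.22 -0.4 ]
shift [ 0.0273  0.0269 -0.0021] turn [ 0.      0.     -0.0017] deg [ 0.   0.  -0.3]
```

View pics/w15.png

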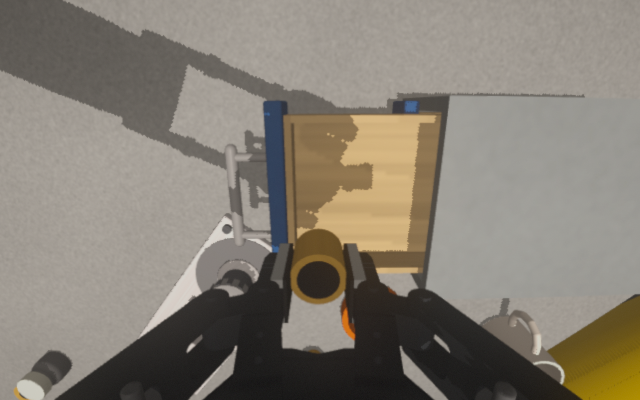

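```bash
python3 - <<'E'
from h import *
c=cam('wrist'); sp=np.array([.5048,.2629]); e=np.array([.6697,.7426]); f=np.array([-.7426,.6697])
for n,p,z in [('front',(287,180),.118),('cab',(438,180),.13),('wallT',(350,122),.108),('wallB',(350,266),.108),('wallTfloor',(400,124),.075)]:
    P=onz(c,p,z)[0][:2]-sp; print(n,(P@e).round(4),(P@f).round(4))
rel((*(sp+0.03*f),0.088),np.radians(48))
print(proj(c,[(*sp,.075)]))
E
```

```text
front -0.0538 0.0246
cab 0.0704 0.0273
wallT -0.0004 0.0718
wallB 0.0037 -0.065
wallTfloor 0.0507 0.068
shift [0.0226 0.0269 0.1299] turn [ 0.0001  0.     -0.0016] deg [ 0.   0.  -0.3]
[[344.9434607  192.78922554]]
```

Call:
apply_moves(
  plan=[
    [[0.0226, 0.027, 0, 0, 0, 0, 1], [0.0226, 0.027, 0.0, 0, 0, 0, 1], [0.0226, 0.027, 0.03, 0, 0, 0, 1], [0.0226, 0.027, 0.06, 0, 0, 0, 1], [0.0226, 0.027, 0.09, 0, 0, 0, 1], [0.0226, 0.027, 0.115, 0, 0, 0, 1], [0.0226, 0.027, 0.13, 0, 0, 0, 1], [0.0226, 0.027, 0.13, 0, 0, 0, 1]],
  ],
)

```text
time: 30.58
tool_pos: [0.4807, 0.2824, 0.0849]
tcp_rot: [-1.131, -2.928, 0.005]
wrist_force: [0.1, -0.3, -0.2]
width: 0.311
```

```bash
python3 - <<'E'
from h import *
st()
E
```

```text
t30.58 tcp [0.4807 0.2824 0.0849] yaw(y) 47.7 zax [-0.004 -0.002 -1.   ] F [ 0.1 -0.3 -0.2] T [-0.02 -0.01 -0.06] w 0.311 q [ 0.49  0.18  1.99  0.    0.97 -0.35]
```

Call:
apply_moves(
  plan=[
    [[0, 0, 0, 0, 0, 0, 1], [0, 0, 0.001, 0, 0, 0, 1], [0, 0, 0.001, 0, 0, 0, 0.2], [0, 0, 0.001, 0, 0, 0, 0.0], [0, 0, 0.001, 0, 0, 0, 0.0], [0, 0, -0.03, 0, 0, 0, 0.0], [0, 0, -0.07, 0, 0, 0, 0.0], [0, 0, -0.11, 0, 0, 0, 0.0]],
  ],
)

```text
time: 31.25
tool_pos: [0.4812, 0.2828, 0.1981]
tcp_rot: [-1.131, -2.929, 0.004]
wrist_force: [0.1, 0.4, 0.9]
width: 0.501
```

```bash
python3 - <<'E'
from h import *
st(); snap('wrist','w16.png')
rel((0.44,-0.30,0.20),np.radians(-20))
E
```

```text
t31.25 tcp [0.4812 0.2828 0.1981] yaw(y) 47.8 zax [-0.003 -0.001 -1.   ] F [0.1 0.4 0.9] T [0.03 0.   0.01] w 0.501 q [ 0.49  0.07  1.89 -0.    1.18 -0.35]
shift [-0.3591 -0.4651  0.0049] turn [ 0.0045 -0.0011  0.3765] deg [ 0.8 -0.2 67.8]
```

View pics/w16.png

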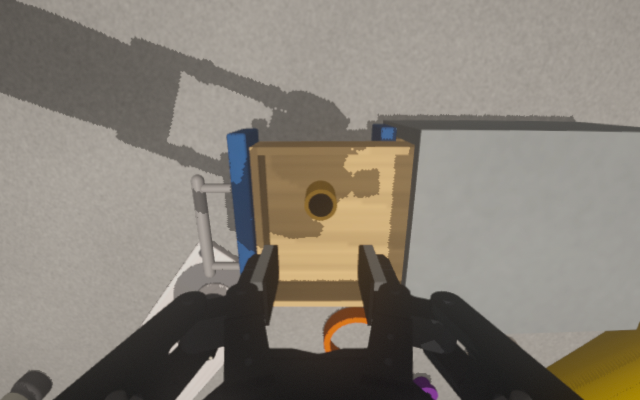

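```bash
python3 - <<'E'
from h import *
rel((0.69,-0.115,0.13),np.radians(48))
E
```

```text
shift [-0.4195 -0.161   0.0791] turn [ 0.0041  0.0015 -0.0013] deg [ 0.7  0.3 -0.2]
```

Call:
apply_moves(
  plan=[
    [[-0.03, -0.013, -0.01, 0, 0, 0, 0], [-0.07, -0.027, -0.01, 0, 0, 0, 0], [-0.11, -0.042, -0.01, 0, 0, 0, 0], [-0.15, -0.057, 0, 0, 0, 0, 0], [-0.19, -0.072, 0, 0, 0, 0, 0], [-0.23, -0.087, 0, 0, 0, 0, 0], [-0.265, -0.1, 0.0, 0, 0, 0, 0], [-0.3, -0.115, 0.0, 0, 0, 0, 0]],
  ],
)

```text
time: 31.97
tool_pos: [0.6283, -0.0055, 0.1984]
tcp_rot: [1.132, 2.929, 0.001]
wrist_force: [-0.3, 0.3, 0.2]
width: 0.5
```

Call:
apply_moves(
  plan=[
    [[-0.03, -0.013, 0.02, 0, 0, 0, 0], [-0.06, -0.023, 0.04, 0, 0, 0, 0], [-0.09, -0.034, 0.06, 0, 0, 0, 0], [-0.12, -0.046, 0.08, 0, 0, 0, 0], [-0.12, -0.046, 0.08, 0, 0, 0, 0], [-0.12, -0.046, 0.08, 0, 0, 0, 0], [-0.12, -0.046, 0.08, 0, 0, 0, 0], [-0.12, -0.046, 0.08, 0, 0, 0, 0]],
  ],
)

```text
time: 32.63
tool_pos: [0.6856, -0.1172, 0.1193]
tcp_rot: [1.13, 2.929, 0.001]
wrist_force: [-0.2, -0.3, -0.1]
width: 0.505
```

```bash
python3 - <<'E'
from h import *
st(); c,im=snap('wrist','w17.png')
b,m,l=blobs(im,(8,90,60),(28,255,255),40)
for ce,s in b: print(ce,s,onz(c,ce,0.025).round(4))
E
```

```text
t32.63 tcp [ 0.6856 -0.1172  0.1193] yaw(y) 47.8 zax [ 0.002 -0.    -1.   ] F [-0.2 -0.3 -0.1] T [-0.01 -0.01 -0.03] w 0.505 q [-0.21  0.38  1.66  0.    1.09 -1.04]
[588.    9.3] [ 542    0   98   24 1606] [[0.7085 0.1286 0.025 ]]
[480.1  76.1] [ 453   50   55   53 1857] [[0.694  0.0409 0.025 ]]
[ 72.7 176.9] [  45  157   56   44 1603] [[ 0.5295 -0.2575  0.025 ]]
[324.5 195.6] [309 178  33  41 648] [[ 0.6856 -0.1102  0.025 ]]
[594.9 338.4] [  516   258   124   142 10894] [[ 0.9981 -0.0025  0.025 ]]
```

View pics/w17.png

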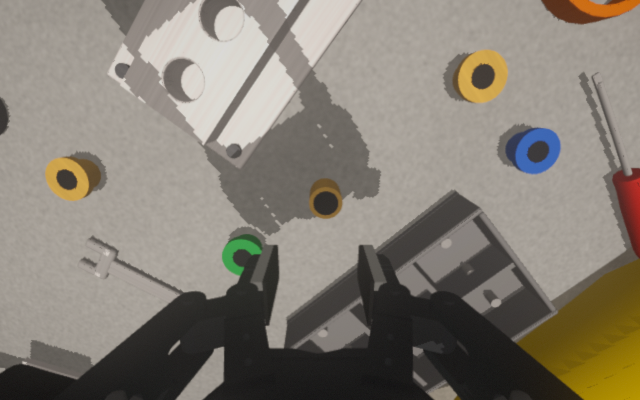

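```bash
python3 - <<'E'
from h import *
c=cam('wrist'); p=onz(c,[(325.5,202)],.03)[0]; print(p.round(4),onz(c,[(242,256)],.025).round(4)); rel((p[0],p[1],.008),np.radians(48))
E
```

```text
[ 0.6894 -0.1122  0.03  ] [[ 0.6785 -0.2042  0.025 ]]
shift [0.0007 0.0058 0.1117] turn [ 0.0005  0.0006 -0.0009] deg [ 0.1  0.1 -0.2]
```

Call:
apply_moves(
  plan=[
    [[0.0007, 0.0058, 0.02, 0, 0, 0, 0], [0.0007, 0.0058, 0.05, 0, 0, 0, 0], [0.0007, 0.0058, 0.08, 0, 0, 0, 0], [0.0007, 0.0058, 0.1, 0, 0, 0, 0], [0.0007, 0.0058, 0.111, 0, 0, 0, 0], [0.0007, 0.0058, 0.111, 0, 0, 0, 0], [0.0007, 0.0058, 0.111, 0, 0, 0, 1], [0.0007, 0.0058, 0.111, 0, 0, 0, 1]],
  ],
  force=40,
)

```text
time: 33.35
tool_pos: [0.6903, -0.1132, 0.0093]
tcp_rot: [1.13, 2.928, 0.001]
wrist_force: [0.3, 0.2, -0.4]
width: 0.312
```

Call:
apply_moves(
  plan=[
    [[0, 0, 0, 0, 0, 0, 1], [0, 0, 0, 0, 0, 0, 1], [0, 0, 0, 0, 0, 0, 1], [0, 0, -0.03, 0, 0, 0, 1], [0, 0, -0.07, 0, 0, 0, 1], [0, 0, -0.11, 0, 0, 0, 1], [0, 0, -0.15, 0, 0, 0, 1], [0, 0, -0.19, 0, 0, 0, 1]],
  ],
)

```text
time: 34.02
tool_pos: [0.6882, -0.1134, 0.1991]
tcp_rot: [1.132, 2.93, 0.0]
wrist_force: [1.1, -0.3, -1.0]
width: 0.312
```

```bash
python3 - <<'E'
from h import *
st(); sp=np.array([.5048,.2629]); f=np.array([-.7426,.6697]); rel((*(sp-.03*f),.22),np.radians(48))
E
```

```text
t34.02 tcp [ 0.6882 -0.1134  0.1991] yaw(y) 47.8 zax [ 0. -0. -1.] F [ 1.1 -0.3 -1. ] T [ 0.01 -0.01  0.  ] w 0.312 q [-0.2   0.33  1.59 -0.    1.23 -1.03]
shift [ 0.3588  0.1554 -0.021 ] turn [ 0.0001  0.0001 -0.0014] deg [ 0.   0.  -0.2]
```

Call:
apply_moves(
  plan=[
    [[0.03, 0.013, -0.02, 0, 0, 0, 1], [0.068, 0.03, -0.02, 0, 0, 0, 1], [0.106, 0.046, -0.02, 0, 0, 0, 1], [0.144, 0.062, -0.02, 0, 0, 0, 1], [0.182, 0.079, -0.02, 0, 0, 0, 1], [0.22, 0.095, -0.02, 0, 0, 0, 1], [0.258, 0.112, -0.02, 0, 0, 0, 1], [0.29, 0.126, -0.02, 0, 0, 0, 1]],
  ],
)

```text
time: 34.68
tool_pos: [0.5571, 0.177, 0.2176]
tcp_rot: [1.131, 2.93, 0.002]
wrist_force: [1.4, 0.1, -0.4]
width: 0.311
```

Call:
apply_moves(
  plan=[
    [[0.03, 0.013, 0, 0, 0, 0, 1], [0.05, 0.022, 0, 0, 0, 0, 1], [0.069, 0.029, 0, 0, 0, 0, 1], [0.069, 0.029, 0, 0, 0, 0, 1], [0.069, 0.029, 0, 0, 0, 0, 1], [0.069, 0.029, 0, 0, 0, 0, 1], [0.069, 0.029, 0, 0, 0, 0, 1], [0.069, 0.029, 0, 0, 0, 0, 1]],
  ],
)

```text
time: 35.35
tool_pos: [0.5274, 0.2417, 0.2169]
tcp_rot: [1.134, 2.93, -0.0]
wrist_force: [0.2, 0.2, -0.8]
width: 0.312
```

```bash
python3 - <<'E'
from h import *
st(); sp=np.array([.5048,.2629]); f=np.array([-.7426,.6697]); rel((*(sp-.03*f),.0875),np.radians(48))
snap('wrist','w18.png')
E
```

```text
t35.35 tcp [0.5274 0.2417 0.2169] yaw(y) 47.7 zax [ 0. -0. -1.] F [ 0.2  0.2 -0.8] T [-0.    0.02  0.  ] w 0.312 q [ 0.39  0.1   1.83 -0.    1.22 -0.45]
shift [0.001  0.0006 0.1294] turn [-0.      0.0001 -0.0018] deg [-0.   0.  -0.3]
```

View pics/w18.png

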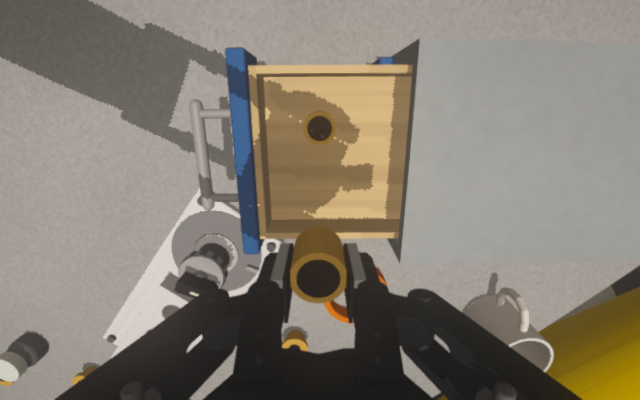

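Call:
apply_moves(
  plan=[
    [[0.001, 0.0006, 0.03, 0, 0, 0, 1], [0.001, 0.0006, 0.06, 0, 0, 0, 1], [0.001, 0.0006, 0.09, 0, 0, 0, 1], [0.001, 0.0006, 0.115, 0, 0, 0, 1], [0.001, 0.0006, 0.13, 0, 0, 0, 1], [0.001, 0.0006, 0.13, 0, 0, 0, 1], [0.001, 0.0006, 0.13, 0, 0, 0, 1], [0.001, 0.0006, 0.13, 0, 0, 0, 1]],
  ],
)

```text
time: 36.07
tool_pos: [0.5272, 0.2436, 0.0874]
tcp_rot: [1.133, 2.93, 0.001]
wrist_force: [0.5, 0.1, -1.5]
width: 0.315
```

Call:
apply_moves(
  plan=[
    [[0, 0, 0.001, 0, 0, 0, 1], [0, 0, 0.001, 0, 0, 0, 0.2], [0, 0, 0.001, 0, 0, 0, 0.0], [0, 0, 0.001, 0, 0, 0, 0.0], [0, 0, 0.001, 0, 0, 0, 0.0], [0, 0, -0.03, 0, 0, 0, 0.0], [0, 0, -0.07, 0, 0, 0, 0.0], [0, 0, -0.11, 0, 0, 0, 0.0]],
  ],
)

```text
time: 36.73
tool_pos: [0.5252, 0.2434, 0.1966]
tcp_rot: [-1.131, -2.928, 0.004]
wrist_force: [0.6, 0.5, 0.0]
width: 0.499
```

```bash
python3 - <<'E'
from h import *
st(); rel((.64,.045,.2),np.radians(0))
snap('wrist','w19.png')
E
```

```text
t36.73 tcp [0.5252 0.2434 0.1966] yaw(y) 47.8 zax [-0.003 -0.001 -1.   ] F [0.6 0.5 0. ] T [ 0.04 -0.05  0.02] w 0.499 q [ 0.39  0.11  1.85  0.    1.18 -0.44]
shift [-0.2183 -0.0697 -0.0035] turn [-0.0012 -0.      0.2654] deg [-0.2 -0.  47.8]
```

View pics/w19.png

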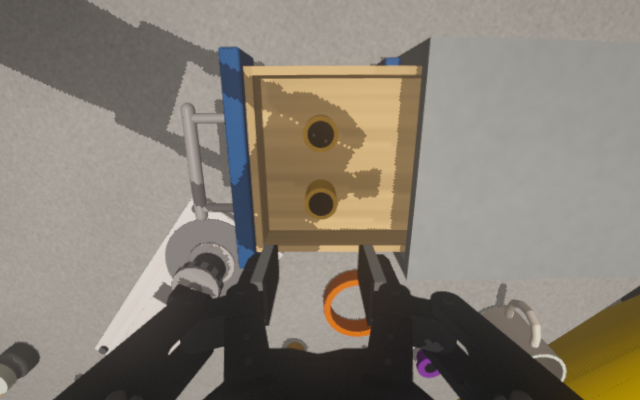

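```bash
python3 - <<'E'
from h import *
rel((.694,.041,.12),np.radians(100))
E
```

```text
shift [-0.258  -0.0429  0.0888] turn [ 0.0027  0.0033 -0.2901] deg [  0.5   0.6 -52.2]
```

Call:
apply_moves(
  plan=[
    [[-0.03, -0.005, 0, 0, 0, -0.03, -0.4], [-0.07, -0.011, 0, 0, 0, -0.06, -0.4], [-0.11, -0.018, 0, 0, 0, -0.09, -0.4], [-0.15, -0.025, 0.01, 0, 0, -0.13, -0.4], [-0.185, -0.032, 0.03, 0, 0, -0.17, -0.4], [-0.22, -0.038, 0.05, 0, 0, -0.21, -0.4], [-0.245, -0.042, 0.07, 0, 0, -0.25, -0.4], [-0.258, -0.043, 0.088, 0, 0, -0.289, -0.4]],
  ],
)

```text
time: 37.45
tool_pos: [0.6904, 0.0353, 0.1077]
tcp_rot: [-0.273, 3.129, -0.002]
wrist_force: [0.7, 0.3, -0.3]
width: 0.7
```

Call:
apply_moves(
  plan=[
    [[0, 0, 0, 0, 0, 0, -0.4], [0, 0, 0, 0, 0, 0, -0.4], [0, 0, 0, 0, 0, 0, -0.4], [0, 0, 0, 0, 0, 0, -0.4], [0, 0, 0, 0, 0, 0, -0.4], [0, 0, 0, 0, 0, 0, -0.4], [0, 0, 0, 0, 0, 0, -0.4], [0, 0, 0, 0, 0, 0, -0.4]],
  ],
)

```text
time: 38.12
tool_pos: [0.6888, 0.0391, 0.1097]
tcp_rot: [-0.268, 3.129, -0.0]
wrist_force: [0.2, 0.8, 0.0]
width: 0.698
```

```bash
python3 - <<'E'
from h import *
st(); c,im=snap('wrist','w20.png')
b,m,l=blobs(im,(8,90,60),(28,255,255),40)
for ce,s in b: print(ce,s,onz(c,ce,0.025).round(4))
E
```

```text
t38.12 tcp [0.6888 0.0391 0.1097] yaw(y) 99.8 zax [ 0.001 -0.    -1.   ] F [0.2 0.8 0. ] T [-0.05  0.05  0.  ] w 0.698 q [ 0.02  0.38  1.68 -0.    1.08 -1.72]
[630.   23.2] [ 612    0   28   70 1011] [[0.5141 0.2356 0.025 ]]
[462.6 221.8] [ 406  170  111  103 5287] [[0.6826 0.1612 0.025 ]]
[320.8 211.6] [ 298  190   46   45 1331] [[0.6939 0.0416 0.025 ]]
```

View pics/w20.png

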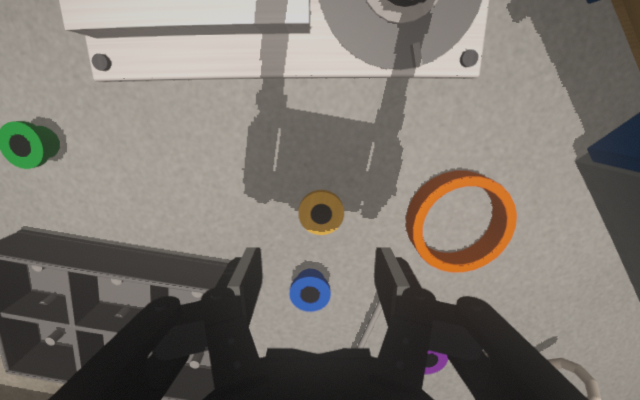

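```bash
python3 - <<'E'
from h import *
c,im=snap('wrist','w20z.png',(280,170,360,250),6)
E
```

```text
(no output)
```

View pics/w20z.png

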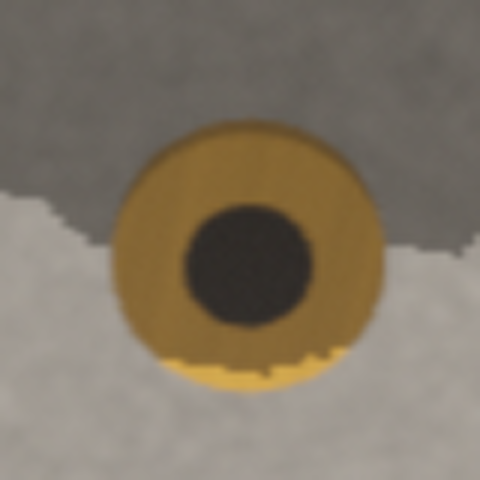

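```bash
python3 - <<'E'
from h import *
c=cam('wrist'); p=onz(c,(321.1,213.8),.025)[0]; print(p); rel((p[0],p[1],.016))
E
```

```text
[0.69539752 0.04187236 0.025     ]
shift [-0.0071  0.0018  0.0932] turn [0. 0. 0.] deg [0. 0. 0.]
```

Call:
apply_moves(
  plan=[
    [[-0.007, 0.0018, 0.01, 0, 0, 0, -0.4], [-0.007, 0.0018, 0.04, 0, 0, 0, -0.4], [-0.007, 0.0018, 0.07, 0, 0, 0, -0.4], [-0.007, 0.0018, 0.088, 0, 0, 0, -0.4], [-0.007, 0.0018, 0.093, 0, 0, 0, -0.4], [-0.007, 0.0018, 0.093, 0, 0, 0, -0.4], [-0.007, 0.0018, 0.093, 0, 0, 0, 0.0], [-0.007, 0.0018, 0.093, 0, 0, 0, 0.3]],
  ],
  force=20,
)

```text
time: 38.88
tool_pos: [0.697, 0.0416, 0.0177]
tcp_rot: [-0.267, 3.127, -0.0]
wrist_force: [-1.1, -0.9, 7.1]
width: 0.43
```

Call:
apply_moves(
  plan=[
    [[0, 0, 0, 0, 0, 0, 0.3], [0, 0, 0, 0, 0, 0, 0.3], [0, 0, 0, 0, 0, 0, 0.3], [0, 0, 0, 0, 0, 0, -0.4], [0, 0, 0, 0, 0, 0, -0.4], [0, 0, 0, 0, 0, 0, -0.4], [0, 0, -0.03, 0, 0, 0, -0.4], [0, 0, -0.03, 0, 0, 0, -0.4]],
  ],
)

```text
time: 39.55
tool_pos: [0.6979, 0.0416, 0.05]
tcp_rot: [-0.267, 3.125, -0.001]
wrist_force: [1.7, -0.4, 3.1]
width: 0.697
```

Call:
apply_moves(
  plan=[
    [[0, 0, 0, 0, 0, 0.04, -0.4], [0, 0, 0, 0, 0, 0.08, -0.4], [0, 0, 0, 0, 0, 0.12, -0.4], [0, 0, 0, 0, 0, 0.16, -0.4], [0, 0, 0, 0, 0, 0.2, -0.4], [0, 0, 0, 0, 0, 0.24, -0.4], [0, 0, 0, 0, 0, 0.28, -0.4], [0, 0, 0, 0, 0, 0.31, -0.4]],
  ],
)

```text
time: 40.22
tool_pos: [0.6952, 0.0415, 0.0457]
tcp_rot: [-1.237, -2.888, 0.0]
wrist_force: [0.1, 0.7, -0.7]
width: 0.702
```

Call:
apply_moves(
  plan=[
    [[0, 0, 0, 0, 0, 0.04, -0.4], [0, 0, 0, 0, 0, 0.08, -0.4], [0, 0, 0, 0, 0, 0.12, -0.4], [0, 0, 0, 0, 0, 0.16, -0.4], [0, 0, 0, 0, 0, 0.188, -0.4], [0, 0, 0, 0, 0, 0.188, -0.4], [0, 0, 0, 0, 0, 0.188, -0.4], [0, 0, 0, 0, 0, 0.188, -0.4]],
  ],
)

```text
time: 40.88
tool_pos: [0.6952, 0.0415, 0.0458]
tcp_rot: [-2.014, -2.411, 0.0]
wrist_force: [0.2, -0.7, -0.2]
width: 0.699
```

```bash
python3 - <<'E'
from h import *
st(); snap('wrist','w21.png')
E
```

```text
t40.88 tcp [0.6952 0.0415 0.0458] yaw(y) 10.3 zax [-0. -0. -1.] F [ 0.2 -0.7 -0.2] T [ 0.    0.06 -0.  ] w 0.699 q [ 0.02  0.46  1.7  -0.    0.98 -0.16]
```

View pics/w21.png

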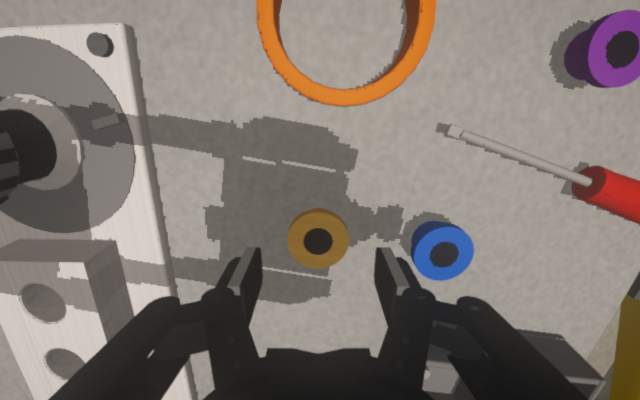

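Call:
apply_moves(
  plan=[
    [[0, 0, 0.01, 0, 0, 0, -0.3], [0, 0, 0.02, 0, 0, 0, -0.3], [0, 0, 0.028, 0, 0, 0, -0.3], [0, 0, 0.028, 0, 0, 0, -0.3], [0, 0, 0.028, 0, 0, 0, 0.0], [0, 0, 0.028, 0, 0, 0, 0.2], [0, 0, 0.028, 0, 0, 0, 1], [0, 0, 0.028, 0, 0, 0, 1]],
  ],
  force=60,
)

```text
time: 41.6
tool_pos: [0.6957, 0.0416, 0.0183]
tcp_rot: [2.016, 2.409, 0.001]
wrist_force: [1.0, -0.2, -1.3]
width: 0.404
```

Call:
apply_moves(
  plan=[
    [[0, 0, 0, 0, 0, 0, 1], [0, 0, 0, 0, 0, 0, 1], [0, 0, 0, 0, 0, 0, 1], [0, 0, 0, 0, 0, 0, 1], [0, 0, -0.03, 0, 0, 0, 1], [0, 0, -0.07, 0, 0, 0, 1], [0, 0, -0.11, 0, 0, 0, 1], [0, 0, -0.14, 0, 0, 0, 1]],
  ],
)

```text
time: 42.27
tool_pos: [0.6962, 0.0416, 0.1614]
tcp_rot: [2.015, 2.407, 0.003]
wrist_force: [1.2, 0.3, -0.1]
width: 0.409
```

```bash
python3 - <<'E'
from h import *
st(); snap('wrist','w22.png')
rel((.5336,-.0247,.12),np.radians(10.2))
E
```

```text
t42.27 tcp [0.6962 0.0416 0.1614] yaw(y) 10.1 zax [ 0.003  0.    -1.   ] F [ 1.2  0.3 -0.1] T [-0.01  0.01  0.  ] w 0.409 q [ 0.02  0.35  1.62 -0.    1.16 -0.15]
shift [-0.0359 -0.1764  0.0468] turn [ 0.0044  0.0007 -0.0004] deg [ 0.8  0.1 -0.1]
```

View pics/w22.png

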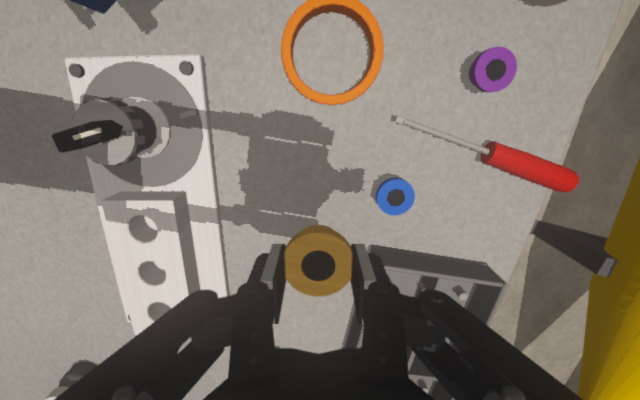

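Call:
apply_moves(
  plan=[
    [[-0.007, -0.03, 0, 0, 0, 0, 1], [-0.015, -0.07, 0, 0, 0, 0, 1], [-0.022, -0.11, 0.0, 0, 0, 0, 1], [-0.03, -0.145, 0.02, 0, 0, 0, 1], [-0.034, -0.165, 0.035, 0, 0, 0, 1], [-0.036, -0.176, 0.047, 0, 0, 0, 1], [-0.036, -0.176, 0.047, 0, 0, 0, 1], [-0.036, -0.176, 0.047, 0, 0, 0, 1]],
  ],
)

```text
time: 42.98
tool_pos: [0.5276, -0.0249, 0.1104]
tcp_rot: [-2.017, -2.408, 0.001]
wrist_force: [-0.3, -0.2, -0.7]
width: 0.408
```

Call:
apply_moves(
  plan=[
    [[0, 0, 0, 0, 0, 0, 1], [0, 0, 0, 0, 0, 0, 1], [0, 0, 0, 0, 0, 0, 1], [0, 0, 0, 0, 0, 0, 1], [0, 0, 0, 0, 0, 0, 1], [0, 0, 0, 0, 0, 0, 1], [0, 0, 0, 0, 0, 0, 1], [0, 0, 0, 0, 0, 0, 1]],
  ],
)

```text
time: 43.65
tool_pos: [0.5283, -0.0248, 0.1108]
tcp_rot: [-2.016, -2.409, 0.0]
wrist_force: [0.7, 0.1, -0.9]
width: 0.405
```

```bash
python3 - <<'E'
from h import *
st(); snap('wrist','w23.png')
rel((.5335,-.0247,.066),np.radians(10.2))
E
```

```text
t43.65 tcp [ 0.5283 -0.0248  0.1108] yaw(y) 10.1 zax [-0.  0. -1.] F [ 0.7  0.1 -0.9] T [0.   0.01 0.02] w 0.405 q [-0.09  0.1   2.03  0.    1.01 -0.27]
shift [-0.0008  0.0052  0.0448] turn [-0.0001 -0.     -0.0004] deg [-0.  -0.  -0.1]
```

View pics/w23.png

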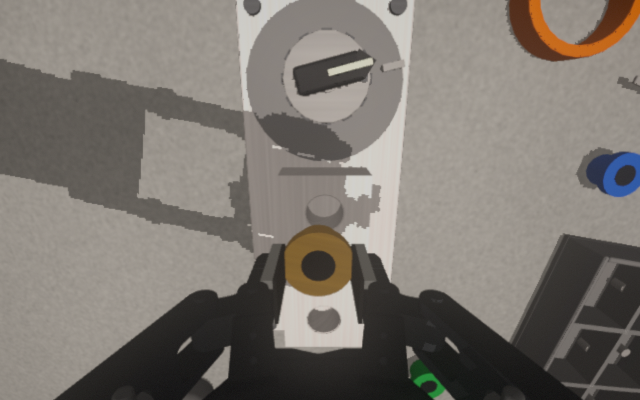

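```bash
python3 - <<'E'
from h import *
c,im=snap('wrist','w23z.png',(270,50,420,340),2.7)
print(onz(c,[(324,210.5),(323.5,320)],.042).round(4))
E
```

```text
[[ 0.5328 -0.0234  0.042 ]
 [ 0.5513 -0.1247  0.042 ]]
```

View pics/w23z.png

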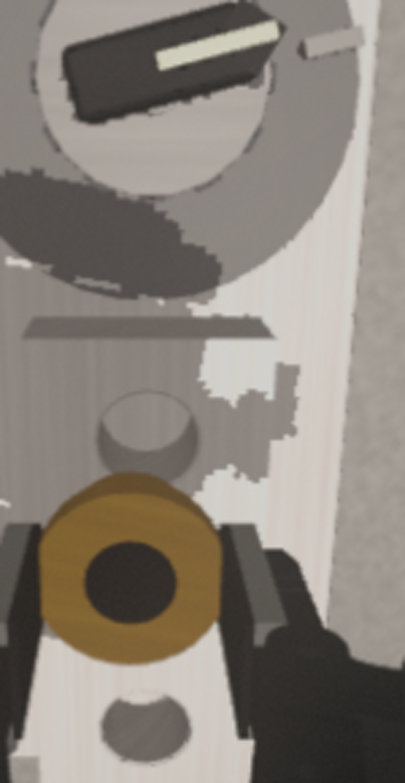

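Call:
apply_moves(
  plan=[
    [[-0.0008, 0.0052, 0, 0, 0, 0, 1], [-0.0008, 0.0052, 0.015, 0, 0, 0, 1], [-0.0008, 0.0052, 0.03, 0, 0, 0, 1], [-0.0008, 0.0052, 0.042, 0, 0, 0, 1], [-0.0008, 0.0052, 0.046, 0, 0, 0, 1], [-0.0008, 0.0052, 0.046, 0, 0, 0, 1], [-0.0008, 0.0052, 0.046, 0, 0, 0, 1], [-0.0008, 0.0052, 0.046, 0, 0, 0, 1]],
  ],
)

```text
time: 44.42
tool_pos: [0.5343, -0.0248, 0.0656]
tcp_rot: [2.016, 2.408, 0.001]
wrist_force: [-0.2, -0.7, -0.6]
width: 0.408
```

```bash
python3 - <<'E'
from h import *
st()
rel((.5335,-.0247,.055),np.radians(10.2))
E
```

```text
t44.42 tcp [ 0.5343 -0.0248  0.0656] yaw(y) 10.1 zax [ 0.001 -0.    -1.   ] F [-0.2 -0.7 -0.6] T [-0.01 -0.   -0.03] w 0.408 q [-0.09  0.16  2.06  0.    0.92 -0.27]
shift [ 0.0003 -0.0008  0.0106] turn [ 0.0004  0.0001 -0.0004] deg [ 0.1  0.  -0.1]
```

Call:
apply_moves(
  plan=[
    [[0, -0.0005, 0.002, 0, 0, 0, 1], [0, -0.0005, 0.004, 0, 0, 0, 1], [0, -0.0005, 0.006, 0, 0, 0, 1], [0, -0.0005, 0.008, 0, 0, 0, 1], [0, -0.0005, 0.009, 0, 0, 0, 1], [0, -0.0005, 0.01, 0, 0, 0, 1], [0, -0.0005, 0.01, 0, 0, 0, 1], [0, -0.0005, 0.01, 0, 0, 0, 1]],
  ],
)

```text
time: 45.08
tool_pos: [0.533, -0.0247, 0.0547]
tcp_rot: [-2.016, -2.409, 0.0]
wrist_force: [-1.0, 0.8, -1.3]
width: 0.405
```

```bash
python3 - <<'E'
from h import *
st()
E
```

```text
t45.08 tcp [ 0.533  -0.0247  0.0547] yaw(y) 10.1 zax [-0.  0. -1.] F [-1.   0.8 -1.3] T [ 0.12 -0.02 -0.01] w 0.405 q [-0.09  0.18  2.06  0.    0.9  -0.27]
```

Call:
apply_moves(
  plan=[
    [[0, 0, 0.002, 0, 0, 0, 1], [0, 0, 0.004, 0, 0, 0, 1], [0, 0, 0.006, 0, 0, 0, 1], [0, 0, 0.008, 0, 0, 0, 1], [0, 0, 0.01, 0, 0, 0, 1], [0, 0, 0.011, 0, 0, 0, 1], [0, 0, 0.012, 0, 0, 0, 1], [0, 0, 0.012, 0, 0, 0, 1]],
  ],
  force=80,
)

```text
time: 45.75
tool_pos: [0.5334, -0.0246, 0.0441]
tcp_rot: [-2.017, -2.409, -0.0]
wrist_force: [-4.2, 1.0, 7.8]
width: 0.397
```

```bash
python3 - <<'E'
from h import *
st(); snap('scene','s2.png',(230,120,420,260),4)
E
```

```text
t45.75 tcp [ 0.5334 -0.0246  0.0441] yaw(y) 10.1 zax [ 0.  0. -1.] F [-4.2  1.   7.8] T [0.24 0.65 0.  ] w 0.397 q [-0.09  0.19  2.07  0.    0.88 -0.27]
```

View pics/s2.png

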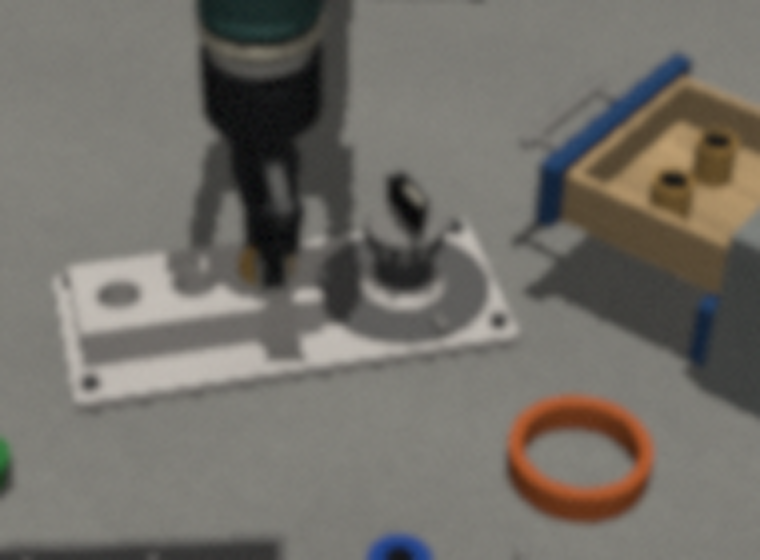

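Call:
apply_moves(
  plan=[
    [[0, 0, 0.001, 0, 0, 0, 1], [0, 0, 0.002, 0, 0, 0, 1], [0, 0, 0.003, 0, 0, 0, 1], [0, 0, 0.004, 0, 0, 0, 1], [0, 0, 0.004, 0, 0, 0, 1], [0, 0, 0.004, 0, 0, 0, 1], [0, 0, 0.004, 0, 0, 0, 1], [0, 0, 0.004, 0, 0, 0, 1]],
  ],
)

```text
time: 46.47
tool_pos: [0.5334, -0.0246, 0.0414]
tcp_rot: [-2.016, -2.409, -0.0]
wrist_force: [-7.1, 2.0, 18.5]
width: 0.393
```

```bash
python3 - <<'E'
from h import *
st()
E
```

```text
t46.47 tcp [ 0.5334 -0.0246  0.0414] yaw(y) 10.1 zax [-0.  0. -1.] F [-7.1  2.  18.5] T [ 0.28  1.32 -0.06] w 0.393 q [-0.09  0.2   2.07  0.    0.87 -0.27]
```

Call:
apply_moves(
  plan=[
    [[0, 0, -0.002, 0, 0, 0, 1], [0, 0, -0.003, 0, 0, 0, -0.3], [0, 0, -0.003, 0, 0, 0, -0.3], [0, 0, -0.003, 0, 0, 0, -0.3], [0, 0, -0.02, 0, 0, 0, -0.3], [0, 0, -0.04, 0, 0, 0, -0.3], [0, 0, -0.05, 0, 0, 0, 1], [0, 0, -0.05, 0, 0, 0, 1]],
  ],
  force=20,
)

```text
time: 47.13
tool_pos: [0.5355, -0.0252, 0.0914]
tcp_rot: [2.014, 2.405, 0.005]
wrist_force: [1.0, 0.2, 0.1]
width: 0.377
```

Call:
apply_moves(
  plan=[
    [[0, 0, 0, 0, 0, 0, 1], [0, 0, 0, 0, 0, 0, 1], [0, 0, 0, 0, 0, 0, 1], [0, 0, 0, 0, 0, 0, 1], [0, 0, 0, 0, 0, 0, 1], [0, 0, 0, 0, 0, 0, 1], [0, 0, 0, 0, 0, 0, 1], [0, 0, 0, 0, 0, 0, 1]],
  ],
)

```text
time: 47.8
tool_pos: [0.5331, -0.0248, 0.0887]
tcp_rot: [-2.016, -2.409, 0.0]
wrist_force: [-0.4, -0.9, 0.0]
width: -0.001
```

```bash
python3 - <<'E'
from h import *
st(); rel((.5334,-.0247,.0515)); snap('wrist','w24.png')
E
```

```text
t47.80 tcp [ 0.5331 -0.0248  0.0887] yaw(y) 10.1 zax [-0.  0. -1.] F [-0.4 -0.9  0. ] T [-0.02  0.02  0.01] w -0.001 q [-0.09  0.13  2.04 -0.    0.97 -0.27]
shift [0.0001 0.0004 0.0372] turn [0. 0. 0.] deg [0. 0. 0.]
```

View pics/w24.png

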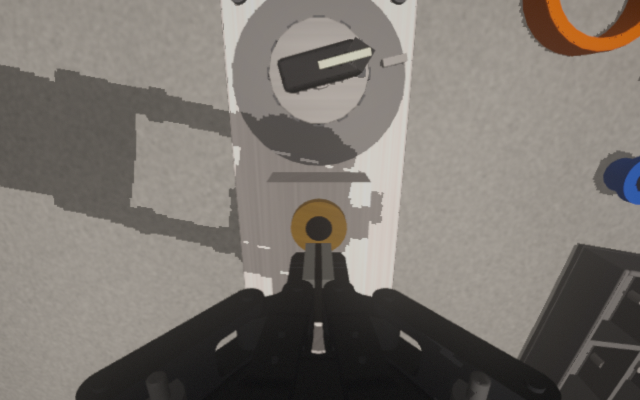

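Call:
apply_moves(
  plan=[
    [[0, 0, 0.015, 0, 0, 0, 1], [0, 0, 0.03, 0, 0, 0, 1], [0, 0, 0.036, 0, 0, 0, 1], [0, 0, 0.039, 0, 0, 0, 1], [0, 0, 0.041, 0, 0, 0, 1], [0, 0, 0.043, 0, 0, 0, 1], [0, 0, 0.043, 0, 0, 0, 1], [0, 0, 0.043, 0, 0, 0, 1]],
  ],
)

```text
time: 48.52
tool_pos: [0.5321, -0.0247, 0.0489]
tcp_rot: [-2.015, -2.407, 0.003]
wrist_force: [-11.9, 0.5, 21.4]
width: 0.002
```

```bash
python3 - <<'E'
from h import *
st()
E
```

```text
t48.52 tcp [ 0.5321 -0.0247  0.0489] yaw(y) 10.1 zax [-0.003  0.    -1.   ] F [-11.9   0.5  21.4] T [0.16 2.05 0.01] w 0.002 q [-0.09  0.19  2.07 -0.    0.89 -0.27]
```

```bash
python3 - <<'E'
from h import *
rel((.526,-.262,.12),np.radians(-80))
E
```

```text
shift [-0.2325 -0.0481 -0.0711] turn [-0.0006 -0.0009 -0.4992] deg [ -0.1  -0.2 -89.9]
```

Call:
apply_moves(
  plan=[
    [[0, 0, -0.03, 0, 0, 0, -0.3], [0.03, 0, -0.06, 0, 0, 0.04, -0.3], [0.07, -0.02, -0.071, 0, 0, 0.08, -0.3], [0.11, -0.03, -0.071, 0, 0, 0.12, -0.3], [0.15, -0.035, -0.071, 0, 0, 0.16, -0.3], [0.18, -0.04, -0.071, 0, 0, 0.2, -0.3], [0.21, -0.045, -0.071, 0, 0, 0.24, -0.3], [0.235, -0.048, -0.071, 0, 0, 0.28, -0.3]],
  ],
)

```text
time: 49.18
tool_pos: [0.4438, 0.2, 0.1178]
tcp_rot: [-2.811, -1.402, -0.002]
wrist_force: [-0.4, -0.8, -1.2]
width: 0.649
```

```bash
python3 - <<'E'
from h import *
st()
rel((.526,-.262,.12),np.radians(-80))
E
```

```text
t49.18 tcp [0.4438 0.2    0.1178] yaw(y) -37.0 zax [ 0.001  0.001 -1.   ] F [-0.4 -0.8 -1.2] T [0.03 0.   0.  ] w 0.649 q [0.37 0.01 2.11 0.   1.02 1.02]
shift [-0.3195  0.3437 -0.0025] turn [-0.     -0.0005  0.2389] deg [-0.  -0.1 43. ]
```

```bash
python3 - <<'E'
from h import *
st(); snap('scene','s3.png',(230,100,460,270),3.4); snap('wrist','w25.png')
E
```

```text
t49.18 tcp [0.4438 0.2    0.1178] yaw(y) -37.0 zax [ 0.001  0.001 -1.   ] F [-0.4 -0.8 -1.2] T [0.03 0.   0.  ] w 0.649 q [0.37 0.01 2.11 0.   1.02 1.02]
```

View pics/s3.png

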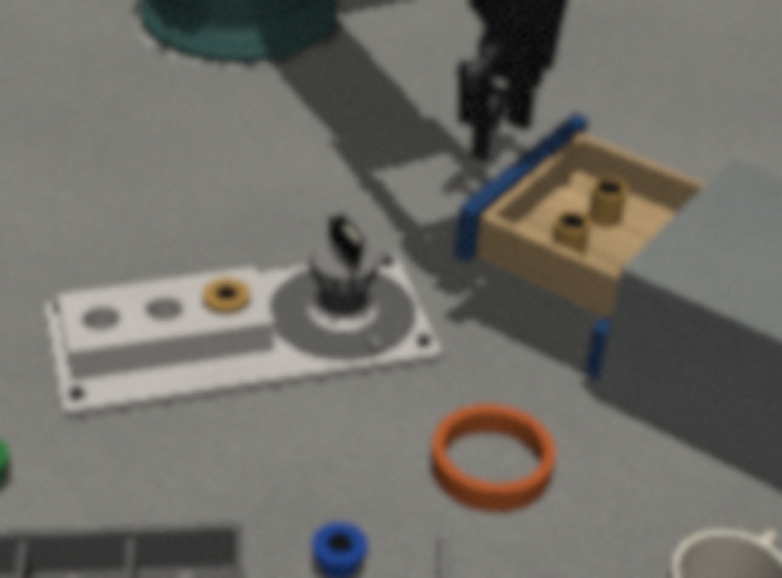

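View pics/w25.png

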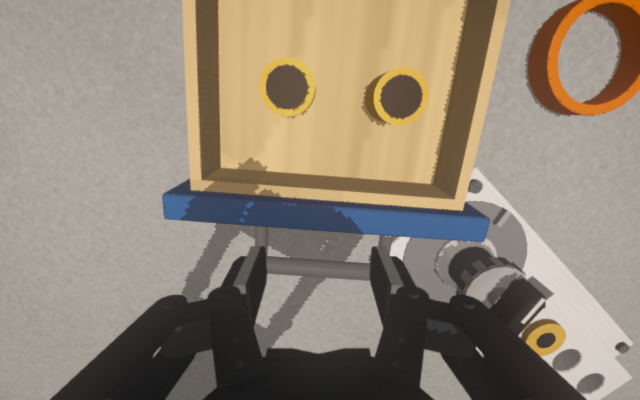

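Call:
apply_moves(
  plan=[
    [[0, 0, -0.04, 0, 0, 0, -0.3], [0, 0, -0.08, 0, 0, 0, -0.3], [-0.028, 0.03, -0.09, 0, 0, 0.03, -0.3], [-0.056, 0.06, -0.09, 0, 0, 0.06, -0.3], [-0.084, 0.09, -0.09, 0, 0, 0.09, -0.3], [-0.112, 0.12, -0.09, 0, 0, 0.12, -0.3], [-0.14, 0.15, -0.09, 0, 0, 0.15, -0.3], [-0.168, 0.18, -0.09, 0, 0, 0.18, -0.3]],
  ],
)

```text
time: 49.95
tool_pos: [0.4885, -0.0472, 0.2077]
tcp_rot: [3.089, 0.565, 0.002]
wrist_force: [1.0, -0.5, 0.5]
width: 0.65
```

```bash
python3 - <<'E'
from h import *
st()
rel((.526,-.262,.12),np.radians(-80))
E
```

```text
t49.95 tcp [ 0.4885 -0.0472  0.2077] yaw(y) -69.3 zax [ 0.001 -0.001 -1.   ] F [ 1.  -0.5  0.5] T [-0.01 -0.02 -0.  ] w 0.650 q [-0.15 -0.07  2.02 -0.    1.2   1.06]
shift [-0.0411  0.2141  0.0879] turn [ 0.0003 -0.0004  0.0596] deg [ 0.1 -0.1 10.7]
```

Call:
apply_moves(
  plan=[
    [[-0.007, 0.035, 0, 0, 0, 0.02, -0.4], [-0.015, 0.07, 0, 0, 0, 0.04, -0.4], [-0.022, 0.11, 0, 0, 0, 0.06, -0.4], [-0.03, 0.145, 0.01, 0, 0, 0.06, -0.4], [-0.036, 0.18, 0.03, 0, 0, 0.06, -0.4], [-0.041, 0.214, 0.06, 0, 0, 0.06, -0.4], [-0.041, 0.214, 0.088, 0, 0, 0.06, -0.4], [-0.041, 0.214, 0.088, 0, 0, 0.06, -0.4]],
  ],
)

```text
time: 50.62
tool_pos: [0.522, -0.26, 0.1126]
tcp_rot: [-3.124, -0.273, 0.014]
wrist_force: [-1.6, 1.1, -0.4]
width: 0.699
```

Call:
apply_moves(
  plan=[
    [[0, 0, 0, 0, 0, 0, -0.4], [0, 0, 0, 0, 0, 0, -0.4], [0, 0, 0, 0, 0, 0, -0.4], [0, 0, 0, 0, 0, 0, -0.4], [0, 0, 0, 0, 0, 0, -0.4], [0, 0, 0, 0, 0, 0, -0.4], [0, 0, 0, 0, 0, 0, -0.4], [0, 0, 0, 0, 0, 0, -0.4]],
  ],
)

```text
time: 51.28
tool_pos: [0.5267, -0.2586, 0.1194]
tcp_rot: [3.129, 0.277, 0.001]
wrist_force: [-0.6, -0.2, 0.2]
width: 0.7
```

```bash
python3 - <<'E'
from h import *
st(); c,im=snap('wrist','w26.png')
b,m,l=blobs(im,(8,90,60),(28,255,255),40)
for ce,s in b: print(ce,s,onz(c,ce,0.025).round(4))
# holes: dark circles inside brass
for ce,s in b:
    x,y,w,h,a=s
    g=cv2.cvtColor(im[y:y+h,x:x+w],cv2.COLOR_RGB2GRAY); mm=(g<60).astype(np.uint8); n,l2,s2,c2=cv2.connectedComponentsWithStats(mm)
    if n>1:
        i=1+np.argmax(s2[1:,4]); print('hole',c2[i]+[x,y],s2[i][4],onz(c,c2[i]+[x,y],.025).round(4))
E
```

```text
t51.28 tcp [ 0.5267 -0.2586  0.1194] yaw(y) -79.9 zax [ 0.001 -0.    -1.   ] F [-0.6 -0.2  0.2] T [-0.    0.03  0.01] w 0.700 q [-0.5   0.19  1.91 -0.    1.04  0.9 ]
[ 21.8 151.4] [   0  127   45   50 1520] [[ 0.5268 -0.0068  0.025 ]]
[321.5 200.9] [ 299  179   45   45 1264] [[ 0.5282 -0.2625  0.025 ]]
hole [ 13.64133739 151.9118541 ] 329 [[0.5251 0.0007 0.025 ]]
hole [321.61075949 202.53797468] 316 [[ 0.5268 -0.2629  0.025 ]]
```

View pics/w26.png

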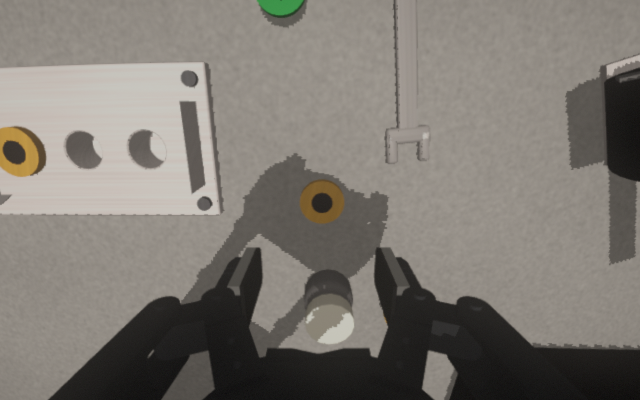

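```bash
python3 - <<'E'
from h import *
rel((.5268,-.2629,.016))
E
```

```text
shift [-0.0005  0.0042  0.1031] turn [0. 0. 0.] deg [0. 0. 0.]
```

Call:
apply_moves(
  plan=[
    [[-0.0005, 0.0042, 0.02, 0, 0, 0, -0.4], [-0.0005, 0.0042, 0.05, 0, 0, 0, -0.4], [-0.0005, 0.0042, 0.08, 0, 0, 0, -0.4], [-0.0005, 0.0042, 0.098, 0, 0, 0, -0.4], [-0.0005, 0.0042, 0.103, 0, 0, 0, -0.4], [-0.0005, 0.0042, 0.103, 0, 0, 0, -0.4], [-0.0005, 0.0042, 0.103, 0, 0, 0, 0.0], [-0.0005, 0.0042, 0.103, 0, 0, 0, 0.3]],
  ],
  force=20,
)

```text
time: 52.0
tool_pos: [0.5282, -0.2638, 0.0177]
tcp_rot: [3.128, 0.276, 0.004]
wrist_force: [-0.5, -1.4, 9.3]
width: 0.429
```

Call:
apply_moves(
  plan=[
    [[0, 0, 0, 0, 0, 0, 0.3], [0, 0, 0, 0, 0, 0, 0.3], [0, 0, 0, 0, 0, 0, 0.3], [0, 0, 0, 0, 0, 0, -0.4], [0, 0, 0, 0, 0, 0, -0.4], [0, 0, 0, 0, 0, 0, -0.4], [0, 0, -0.03, 0, 0, 0, -0.4], [0, 0, -0.03, 0, 0, 0, -0.4]],
  ],
)

```text
time: 52.67
tool_pos: [0.5288, -0.2642, 0.0493]
tcp_rot: [3.127, 0.276, 0.006]
wrist_force: [1.0, -0.3, 0.0]
width: 0.703
```

Call:
apply_moves(
  plan=[
    [[0, 0, 0, 0, 0, -0.04, -0.4], [0, 0, 0, 0, 0, -0.08, -0.4], [0, 0, 0, 0, 0, -0.12, -0.4], [0, 0, 0, 0, 0, -0.16, -0.4], [0, 0, 0, 0, 0, -0.2, -0.4], [0, 0, 0, 0, 0, -0.24, -0.4], [0, 0, 0, 0, 0, -0.28, -0.4], [0, 0, 0, 0, 0, -0.31, -0.4]],
  ],
)

```text
time: 53.33
tool_pos: [0.5265, -0.263, 0.0455]
tcp_rot: [-2.631, -1.716, 0.0]
wrist_force: [-0.0, -0.2, -0.5]
width: 0.701
```

Call:
apply_moves(
  plan=[
    [[0, 0, 0, 0, 0, -0.04, -0.4], [0, 0, 0, 0, 0, -0.08, -0.4], [0, 0, 0, 0, 0, -0.12, -0.4], [0, 0, 0, 0, 0, -0.16, -0.4], [0, 0, 0, 0, 0, -0.19, -0.4], [0, 0, 0, 0, 0, -0.19, -0.4], [0, 0, 0, 0, 0, -0.19, -0.4], [0, 0, 0, 0, 0, -0.19, -0.4]],
  ],
)

```text
time: 54.0
tool_pos: [0.5266, -0.263, 0.0457]
tcp_rot: [-2.02, -2.406, 0.0]
wrist_force: [-0.0, -0.4, 0.8]
width: 0.698
```

```bash
python3 - <<'E'
from h import *
st(); c,im=snap('wrist','w27.png'); print(onz(c,[(0,0)],.025)); rel((.5268,-.2629,.018))
E
```

```text
t54.00 tcp [ 0.5266 -0.263   0.0457] yaw(y) 10.0 zax [-0.  0. -1.] F [-0.  -0.4  0.8] T [-0.06  0.01 -0.01] w 0.698 q [-0.51  0.28  1.95 -0.    0.91 -0.68]
[[ 0.34426816 -0.16094542  0.025     ]]
shift [0.0001 0.0002 0.0277] turn [0. 0. 0.] deg [0. 0. 0.]
```

View pics/w27.png

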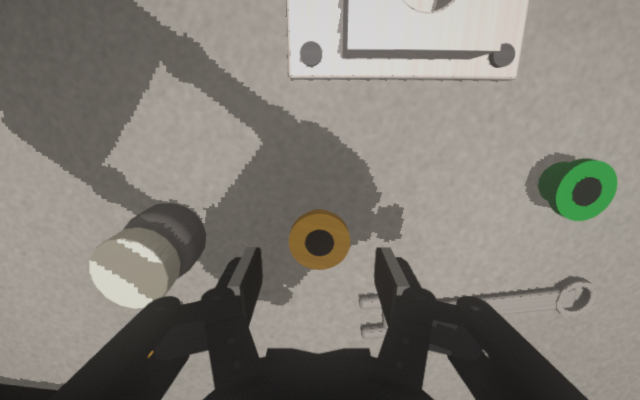

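Call:
apply_moves(
  plan=[
    [[0, 0, 0.01, 0, 0, 0, -0.3], [0, 0, 0.02, 0, 0, 0, -0.3], [0, 0, 0.0277, 0, 0, 0, -0.3], [0, 0, 0.0277, 0, 0, 0, -0.3], [0, 0, 0.0277, 0, 0, 0, 0.0], [0, 0, 0.0277, 0, 0, 0, 0.2], [0, 0, 0.0277, 0, 0, 0, 1], [0, 0, 0.0277, 0, 0, 0, 1]],
  ],
  force=60,
)

```text
time: 54.72
tool_pos: [0.527, -0.2632, 0.0185]
tcp_rot: [2.017, 2.408, 0.0]
wrist_force: [0.7, -0.3, -1.2]
width: 0.409
```

Call:
apply_moves(
  plan=[
    [[0, 0, 0, 0, 0, 0, 1], [0, 0, 0, 0, 0, 0, 1], [0, 0, 0, 0, 0, 0, 1], [0, 0, 0, 0, 0, 0, 1], [0, 0, -0.03, 0, 0, 0, 1], [0, 0, -0.06, 0, 0, 0, 1], [0, 0, -0.08, 0, 0, 0, 1], [0, 0, -0.09, 0, 0, 0, 1]],
  ],
)

```text
time: 55.38
tool_pos: [0.5287, -0.2642, 0.1118]
tcp_rot: [2.014, 2.404, 0.002]
wrist_force: [0.3, -0.4, -0.9]
width: 0.408
```

```bash
python3 - <<'E'
from h import *
st(); c,im=snap('wrist','w28.png'); rel((.5424,-.0739,.11),np.radians(10.2));rel((.5513,-.1231,.11),np.radians(10.2))
E
```

```text
t55.38 tcp [ 0.5287 -0.2642  0.1118] yaw(y) 10.1 zax [ 0.005 -0.003 -1.   ] F [ 0.3 -0.4 -0.9] T [-0.03  0.01  0.03] w 0.408 q [-0.51  0.21  1.91 -0.    1.02 -0.68]
shift [0.1853 0.0464 0.0022] turn [ 0.0017  0.0014 -0.0006] deg [ 0.3  0.3 -0.1]
shift [0.1353 0.0465 0.0024] turn [ 0.0017  0.0014 -0.0006] deg [ 0.3  0.3 -0.1]
```

View pics/w28.png

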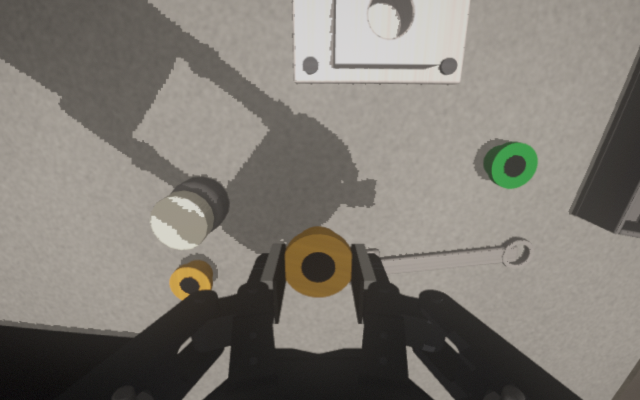

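Call:
apply_moves(
  plan=[
    [[0.03, 0.008, 0, 0, 0, 0, 1], [0.07, 0.018, 0, 0, 0, 0, 1], [0.11, 0.028, 0, 0, 0, 0, 1], [0.15, 0.038, 0, 0, 0, 0, 1], [0.175, 0.044, 0, 0, 0, 0, 1], [0.1853, 0.0464, 0, 0, 0, 0, 1], [0.1853, 0.0464, 0, 0, 0, 0, 1], [0.1853, 0.0464, 0, 0, 0, 0, 1]],
  ],
)

```text
time: 56.1
tool_pos: [0.5394, -0.0725, 0.1073]
tcp_rot: [-2.015, -2.409, 0.002]
wrist_force: [-0.3, -0.8, -0.8]
width: 0.404
```

Call:
apply_moves(
  plan=[
    [[0, 0, 0, 0, 0, 0, 1], [0, 0, 0, 0, 0, 0, 1], [0, 0, 0, 0, 0, 0, 1], [0, 0, 0, 0, 0, 0, 1], [0, 0, 0, 0, 0, 0, 1], [0, 0, 0, 0, 0, 0, 1], [0, 0, 0, 0, 0, 0, 1], [0, 0, 0, 0, 0, 0, 1]],
  ],
)

```text
time: 56.77
tool_pos: [0.5399, -0.0726, 0.1082]
tcp_rot: [2.018, 2.408, 0.0]
wrist_force: [-0.4, 0.1, 0.0]
width: 0.409
```

```bash
python3 - <<'E'
from h import *
st(); snap('wrist','w29.png'); rel((.5423,-.0739,.064),np.radians(10.2))
E
```

```text
t56.77 tcp [ 0.5399 -0.0726  0.1082] yaw(y) 10.1 zax [ 0. -0. -1.] F [-0.4  0.1  0. ] T [-0.05  0.06 -0.  ] w 0.409 q [-0.18  0.13  2.    0.    1.01 -0.36]
shift [-0.0018  0.0021  0.0442] turn [ 0.      0.     -0.0006] deg [ 0.   0.  -0.1]
```

Call:
apply_moves(
  plan=[
    [[-0.0018, 0.0021, 0, 0, 0, 0, 1], [-0.0018, 0.0021, 0.015, 0, 0, 0, 1], [-0.0018, 0.0021, 0.03, 0, 0, 0, 1], [-0.0018, 0.0021, 0.04, 0, 0, 0, 1], [-0.0018, 0.0021, 0.043, 0, 0, 0, 1], [-0.0018, 0.0021, 0.043, 0, 0, 0, 1], [-0.0018, 0.0021, 0.043, 0, 0, 0, 1], [-0.0018, 0.0021, 0.043, 0, 0, 0, 1]],
  ],
)

```text
time: 57.48
tool_pos: [0.543, -0.074, 0.066]
tcp_rot: [2.017, 2.407, 0.001]
wrist_force: [-0.7, 0.2, -0.9]
width: 0.405
```

```bash
python3 - <<'E'
from h import *
st(); rel((.5422,-.0739,.0545),np.radians(10.2))
E
```

```text
t57.48 tcp [ 0.543 -0.074  0.066] yaw(y) 10.1 zax [ 0.001 -0.    -1.   ] F [-0.7  0.2 -0.9] T [ 0.02 -0.04 -0.02] w 0.405 q [-0.18  0.19  2.03 -0.    0.93 -0.36]
shift [ 0.0003 -0.0008  0.0115] turn [ 0.0004  0.0002 -0.0006] deg [ 0.1  0.  -0.1]
```

Call:
apply_moves(
  plan=[
    [[0, -0.0005, 0.002, 0, 0, 0, 1], [0, -0.0005, 0.004, 0, 0, 0, 1], [0, -0.0005, 0.006, 0, 0, 0, 1], [0, -0.0005, 0.008, 0, 0, 0, 1], [0, -0.0005, 0.009, 0, 0, 0, 1], [0, -0.0005, 0.011, 0, 0, 0, 1], [0, -0.0005, 0.011, 0, 0, 0, 1], [0, -0.0005, 0.011, 0, 0, 0, 1]],
  ],
)

```text
time: 58.15
tool_pos: [0.5418, -0.0733, 0.0541]
tcp_rot: [-2.017, -2.408, -0.001]
wrist_force: [-0.0, 4.5, 1.1]
width: 0.404
```

```bash
python3 - <<'E'
from h import *
st()
E
```

```text
t58.15 tcp [ 0.5418 -0.0733  0.0541] yaw(y) 10.1 zax [ 0.     0.001 -1.   ] F [-0.   4.5  1.1] T [ 0.82 -0.   -0.01] w 0.404 q [-0.18  0.2   2.04  0.    0.9  -0.36]
```

Call:
apply_moves(
  plan=[
    [[0.0006, 0, 0.002, 0, 0, 0, 1], [0.0006, 0, 0.004, 0, 0, 0, 1], [0.0006, 0, 0.006, 0, 0, 0, 1], [0.0006, 0, 0.008, 0, 0, 0, 1], [0.0006, 0, 0.01, 0, 0, 0, 1], [0.0006, 0, 0.012, 0, 0, 0, 1], [0.0006, 0, 0.014, 0, 0, 0, 1], [0.0006, 0, 0.015, 0, 0, 0, 1]],
  ],
  force=80,
)

```text
time: 58.82
tool_pos: [0.542, -0.0728, 0.0418]
tcp_rot: [-2.017, -2.407, -0.001]
wrist_force: [-9.8, 7.4, 28.1]
width: 0.399
```

```bash
python3 - <<'E'
from h import *
st()
E
```

```text
t58.82 tcp [ 0.542  -0.0728  0.0418] yaw(y) 10.1 zax [-0.     0.001 -1.   ] F [-9.8  7.4 28.1] T [ 1.13  1.77 -0.04] w 0.399 q [-0.18  0.22  2.04  0.    0.88 -0.36]
```

Release, lift, close and top-press.

Call:
apply_moves(
  plan=[
    [[0, 0, -0.003, 0, 0, 0, 1], [0, 0, -0.004, 0, 0, 0, -0.3], [0, 0, -0.004, 0, 0, 0, -0.3], [0, 0, -0.004, 0, 0, 0, -0.3], [0, 0, -0.02, 0, 0, 0, -0.3], [0, 0, -0.04, 0, 0, 0, -0.3], [0, 0, -0.05, 0, 0, 0, 1], [0, 0, -0.05, 0, 0, 0, 1]],
  ],
  force=20,
)

```text
time: 59.48
tool_pos: [0.5441, -0.0742, 0.0917]
tcp_rot: [2.014, 2.404, 0.004]
wrist_force: [0.4, 0.4, 0.0]
width: 0.377
```

Call:
apply_moves(
  plan=[
    [[0, 0, 0, 0, 0, 0, 1], [0, 0, 0, 0, 0, 0, 1], [0, 0, 0, 0, 0, 0, 1], [0, 0, 0, 0, 0, 0, 1], [0, 0, 0, 0, 0, 0, 1], [0, 0, 0, 0, 0, 0, 1], [0, 0, 0, 0, 0, 0, 1], [0, 0, 0, 0, 0, 0, 1]],
  ],
)

```text
time: 60.15
tool_pos: [0.5416, -0.0734, 0.089]
tcp_rot: [-2.017, -2.408, 0.0]
wrist_force: [0.2, 0.1, 0.6]
width: -0.0
```

```bash
python3 - <<'E'
from h import *
st(); rel((.5421,-.0733,.046)); snap('wrist','w30.png')
E
```

```text
t60.15 tcp [ 0.5416 -0.0734  0.089 ] yaw(y) 10.1 zax [-0.  0. -1.] F [0.2 0.1 0.6] T [0.01 0.02 0.02] w -0.000 q [-0.18  0.16  2.01 -0.    0.97 -0.36]
shift [-0.      0.0005  0.043 ] turn [0. 0. 0.] deg [0. 0. 0.]
```

View pics/w30.png

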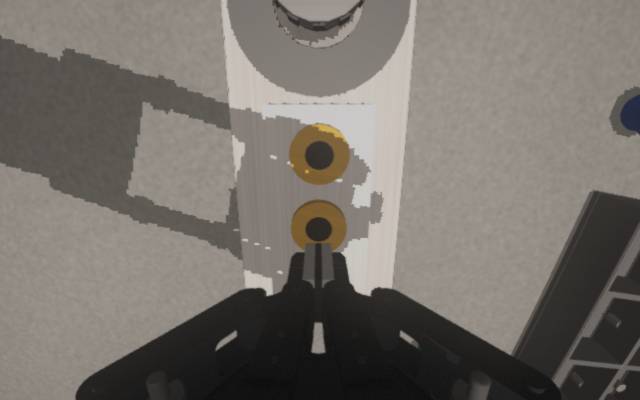

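Call:
apply_moves(
  plan=[
    [[0, 0, 0.015, 0, 0, 0, 1], [0, 0, 0.03, 0, 0, 0, 1], [0, 0, 0.036, 0, 0, 0, 1], [0, 0, 0.039, 0, 0, 0, 1], [0, 0, 0.041, 0, 0, 0, 1], [0, 0, 0.043, 0, 0, 0, 1], [0, 0, 0.043, 0, 0, 0, 1], [0, 0, 0.043, 0, 0, 0, 1]],
  ],
)

```text
time: 60.87
tool_pos: [0.5409, -0.0732, 0.049]
tcp_rot: [-2.016, -2.407, 0.002]
wrist_force: [-11.0, 1.5, 19.0]
width: -0.004
```

```bash
python3 - <<'E'
from h import *
st(); rel((.45,-.34,.20),np.radians(-45))
E
```

```text
t60.87 tcp [ 0.5409 -0.0732  0.049 ] yaw(y) 10.1 zax [-0.003  0.    -1.   ] F [-11.    1.5  19. ] T [0.34 1.76 0.03] w -0.004 q [-0.18  0.21  2.04 -0.    0.9  -0.36]
shift [-0.2466 -0.1366 -0.1509] turn [-9.000e-04  1.000e-04  3.061e-01] deg [-0.2  0.  55.1]
```

```bash
python3 - <<'E'
from h import *
c=cam('top'); print(onz(c,[(471,290),(477,362),(583,282),(471,290)],.1).round(3)); print(onz(c,[(471,290)],.03).round(3)); rel((.43,-.36,.15),np.radians(-80))
E
```

```text
[[ 0.385 -0.422  0.1  ]
 [ 0.197 -0.432  0.1  ]
 [ 0.411 -0.749  0.1  ]
 [ 0.385 -0.422  0.1  ]]
[[ 0.383 -0.452  0.03 ]]
shift [-0.2628 -0.1597 -0.1009] turn [-4.000e-04 -8.000e-04 -4.994e-01] deg [ -0.1  -0.2 -89.9]
```

Call:
apply_moves(
  plan=[
    [[0, 0, -0.04, 0, 0, 0, 1], [0, 0, -0.08, 0, 0, 0.03, 0.4], [-0.03, -0.02, -0.101, 0, 0, 0.07, -0.1], [-0.065, -0.04, -0.101, 0, 0, 0.11, -0.1], [-0.1, -0.06, -0.101, 0, 0, 0.15, -0.1], [-0.13, -0.08, -0.101, 0, 0, 0.19, -0.1], [-0.165, -0.1, -0.101, 0, 0, 0.23, -0.1], [-0.2, -0.12, -0.101, 0, 0, 0.27, -0.1]],
  ],
)

```text
time: 61.53
tool_pos: [0.4581, -0.293, 0.1483]
tcp_rot: [2.829, 1.362, 0.002]
wrist_force: [0.1, -0.3, 0.5]
width: 0.551
```

```bash
python3 - <<'E'
from h import *
st(); rel((.432,-.36,.13),np.radians(-80))
E
```

```text
t61.53 tcp [ 0.4581 -0.293   0.1483] yaw(y) -38.6 zax [ 0.002 -0.001 -1.   ] F [ 0.1 -0.3  0.5] T [-0.    0.   -0.02] w 0.551 q [-0.61  0.08  1.97  0.    1.08  0.06]
shift [-0.0686  0.0214  0.0184] turn [ 0.0006 -0.0003  0.23  ] deg [ 0.1 -0.  41.4]
```

Call:
apply_moves(
  plan=[
    [[-0.03, 0.01, 0, 0, 0, 0.04, -0.2], [-0.06, 0.018, 0.0, 0, 0, 0.08, -0.2], [-0.0686, 0.0214, 0.01, 0, 0, 0.12, -0.2], [-0.0686, 0.0214, 0.018, 0, 0, 0.16, -0.2], [-0.0686, 0.0214, 0.018, 0, 0, 0.2, -0.2], [-0.0686, 0.0214, 0.018, 0, 0, 0.23, -0.2], [-0.0686, 0.0214, 0.018, 0, 0, 0.23, -0.2], [-0.0686, 0.0214, 0.018, 0, 0, 0.23, -0.2]],
  ],
)

```text
time: 62.2
tool_pos: [0.4331, -0.3587, 0.1297]
tcp_rot: [3.128, 0.287, 0.001]
wrist_force: [-0.2, -0.3, -0.1]
width: 0.6
```

Call:
apply_moves(
  plan=[
    [[0, 0, 0, 0, 0, 0, -0.2], [0, 0, 0, 0, 0, 0, -0.2], [0, 0, 0, 0, 0, 0, -0.2], [0, 0, 0, 0, 0, 0, -0.2], [0, 0, 0, 0, 0, 0, -0.2], [0, 0, 0, 0, 0, 0, -0.2], [0, 0, 0, 0, 0, 0, -0.2], [0, 0, 0, 0, 0, 0, -0.2]],
  ],
)

```text
time: 62.87
tool_pos: [0.4329, -0.3584, 0.1292]
tcp_rot: [-3.129, -0.283, 0.0]
wrist_force: [0.6, 0.1, 0.3]
width: 0.596
```

```bash
cat > hole.py <<'E'
from h import *
st(); import sys
c,im=snap('wrist',sys.argv[1])
b,m,l=blobs(im,(8,90,60),(28,255,255),200)
for ce,s in b:
    x,y,w,h,a=s
    g=cv2.cvtColor(im[y:y+h,x:x+w],cv2.COLOR_RGB2GRAY); mm=(g<60).astype(np.uint8); n,l2,s2,c2=cv2.connectedComponentsWithStats(mm)
    if n>1:
        i=1+np.argmax(s2[1:,4]); p=onz(c,c2[i]+[x,y],.025)[0]; print('blob',ce,'hole',c2[i]+[x,y],s2[i][4],p.round(4)); rel((p[0],p[1],.016))
E
python3 hole.py w31.png
```

```text
t62.87 tcp [ 0.4329 -0.3584  0.1292] yaw(y) -79.7 zax [-0.  0. -1.] F [0.6 0.1 0.3] T [-0.05 -0.04 -0.03] w 0.596 q [-0.74  0.14  1.95 -0.    1.05  0.65]
blob [319.9 203.8] hole [320.02930403 205.48351648] 273 [ 0.4267 -0.3625  0.025 ]
shift [-0.0068  0.0029  0.1131] turn [0. 0. 0.] deg [0. 0. 0.]
```

View pics/w31.png

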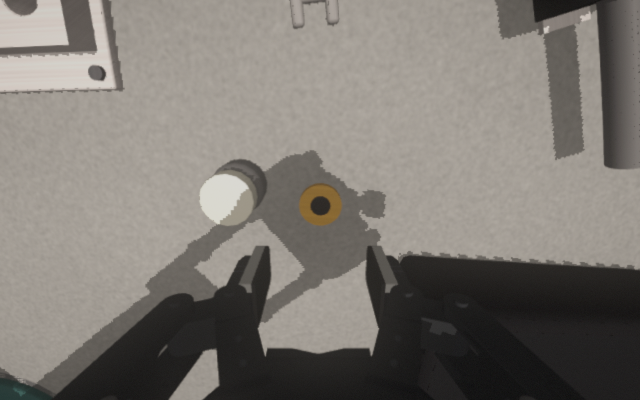

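```bash
python3 - <<'E'
from h import *
c=cam('wrist')
for z in (0,.06,.09,.12): print(z,onz(c,[(402,256),(640,270)],z).round(3))
E
```

```text
0 [[ 0.379 -0.459  0.   ]
 [ 0.407 -0.73   0.   ]]
0.06 [[ 0.408 -0.434  0.06 ]
 [ 0.43  -0.646  0.06 ]]
0.09 [[ 0.423 -0.421  0.09 ]
 [ 0.442 -0.603  0.09 ]]
0.12 [[ 0.437 -0.409  0.12 ]
 [ 0.453 -0.561  0.12 ]]
```

Call:
apply_moves(
  plan=[
    [[-0.0068, 0.0029, 0.02, 0, 0, 0, -0.2], [-0.0068, 0.0029, 0.05, 0, 0, 0, -0.2], [-0.0068, 0.0029, 0.08, 0, 0, 0, -0.2], [-0.0068, 0.0029, 0.105, 0, 0, 0, -0.2], [-0.0068, 0.0029, 0.113, 0, 0, 0, -0.2], [-0.0068, 0.0029, 0.113, 0, 0, 0, -0.2], [-0.0068, 0.0029, 0.113, 0, 0, 0, 0.0], [-0.0068, 0.0029, 0.113, 0, 0, 0, 0.3]],
  ],
  force=20,
)

```text
time: 63.58
tool_pos: [0.428, -0.3636, 0.018]
tcp_rot: [3.127, 0.283, 0.003]
wrist_force: [0.3, 0.0, 0.3]
width: 0.43
```

Call:
apply_moves(
  plan=[
    [[0, 0, 0, 0, 0, 0, 0.3], [0, 0, 0, 0, 0, 0, 0.3], [0, 0, 0, 0, 0, 0, 0.3], [0, 0, 0, 0, 0, 0, -0.2], [0, 0, 0, 0, 0, 0, -0.2], [0, 0, 0, 0, 0, 0, -0.2], [0, 0, -0.035, 0, 0, 0, -0.2], [0, 0, -0.035, 0, 0, 0, -0.2]],
  ],
)

```text
time: 64.25
tool_pos: [0.429, -0.3646, 0.0554]
tcp_rot: [3.124, 0.282, 0.007]
wrist_force: [0.6, -2.1, 2.3]
width: 0.602
```

Call:
apply_moves(
  plan=[
    [[0, 0, 0, 0, 0, -0.04, -0.4], [0, 0, 0, 0, 0, -0.08, -0.4], [0, 0, 0, 0, 0, -0.12, -0.4], [0, 0, 0, 0, 0, -0.16, -0.4], [0, 0, 0, 0, 0, -0.2, -0.4], [0, 0, 0, 0, 0, -0.24, -0.4], [0, 0, 0, 0, 0, -0.28, -0.4], [0, 0, 0, 0, 0, -0.31, -0.4]],
  ],
)

```text
time: 64.92
tool_pos: [0.4267, -0.3625, 0.0512]
tcp_rot: [2.628, 1.722, -0.0]
wrist_force: [-0.6, 0.6, 0.3]
width: 0.7
```

Call:
apply_moves(
  plan=[
    [[0, 0, 0, 0, 0, -0.04, -0.4], [0, 0, 0, 0, 0, -0.08, -0.4], [0, 0, 0, 0, 0, -0.12, -0.4], [0, 0, 0, 0, 0, -0.16, -0.4], [0, 0, 0, 0, 0, -0.19, -0.4], [0, 0, 0, 0, 0, -0.19, -0.4], [0, 0, 0, 0, 0, -0.19, -0.4], [0, 0, 0, 0, 0, -0.19, -0.4]],
  ],
)

```text
time: 65.58
tool_pos: [0.4267, -0.3625, 0.0512]
tcp_rot: [2.016, 2.41, 0.0]
wrist_force: [-0.1, 0.7, -0.1]
width: 0.699
```

```bash
python3 hole.py w32.png
```

```text
t65.58 tcp [ 0.4267 -0.3625  0.0512] yaw(y) 10.2 zax [ 0. -0. -1.] F [-0.1  0.7 -0.1] T [-0.1  -0.02  0.03] w 0.699 q [-0.75  0.23  2.01  0.    0.9  -0.93]
blob [318.6 234.8] hole [318.79310345 238.15426497] 551 [ 0.4277 -0.3646  0.025 ]
shift [-0.0023  0.0006  0.0352] turn [0. 0. 0.] deg [0. 0. 0.]
```

View pics/w32.png

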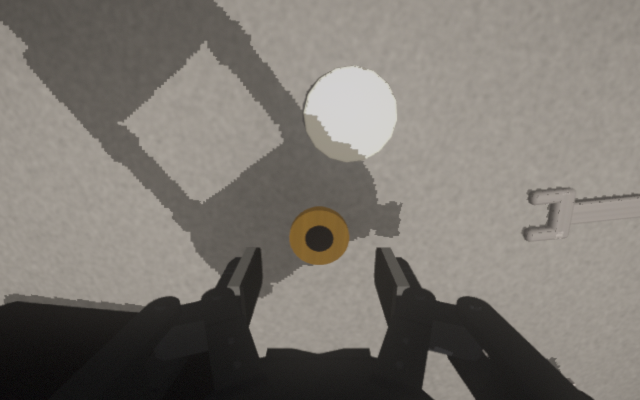

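Call:
apply_moves(
  plan=[
    [[-0.0005, 0, 0.01, 0, 0, 0, -0.3], [-0.0005, 0, 0.022, 0, 0, 0, -0.3], [-0.0005, 0, 0.0333, 0, 0, 0, -0.3], [-0.0005, 0, 0.0333, 0, 0, 0, -0.3], [-0.0005, 0, 0.0333, 0, 0, 0, 0.0], [-0.0005, 0, 0.0333, 0, 0, 0, 0.2], [-0.0005, 0, 0.0333, 0, 0, 0, 1], [-0.0005, 0, 0.0333, 0, 0, 0, 1]],
  ],
  force=60,
)

```text
time: 66.3
tool_pos: [0.4271, -0.3632, 0.0182]
tcp_rot: [2.012, 2.412, -0.0]
wrist_force: [-0.7, -0.1, -1.1]
width: 0.407
```

Call:
apply_moves(
  plan=[
    [[0, 0, 0, 0, 0, 0, 1], [0, 0, 0, 0, 0, 0, 1], [0, 0, 0, 0, 0, 0, 1], [0, 0, 0, 0, 0, 0, 1], [0, 0, -0.03, 0, 0, 0, 1], [0, 0, -0.06, 0, 0, 0, 1], [0, 0, -0.08, 0, 0, 0, 1], [0, 0, -0.1, 0, 0, 0, 1]],
  ],
)

```text
time: 66.97
tool_pos: [0.4272, -0.3633, 0.1196]
tcp_rot: [2.012, 2.411, -0.0]
wrist_force: [-0.6, -0.6, -2.0]
width: 0.408
```

```bash
python3 - <<'E'
from h import *
st(); c,im=snap('wrist','w33.png'); rel((.5510,-.1230,.11),np.radians(10.2))
E
```

```text
t66.97 tcp [ 0.4272 -0.3633  0.1196] yaw(y) 10.3 zax [ 0.001 -0.001 -1.   ] F [-0.6 -0.6 -2. ] T [ 0.01  0.04 -0.02] w 0.408 q [-0.75  0.15  1.96  0.    1.03 -0.93]
shift [0.2166 0.1632 0.0133] turn [0.0015 0.002  0.0007] deg [0.3 0.4 0.1]
```

View pics/w33.png

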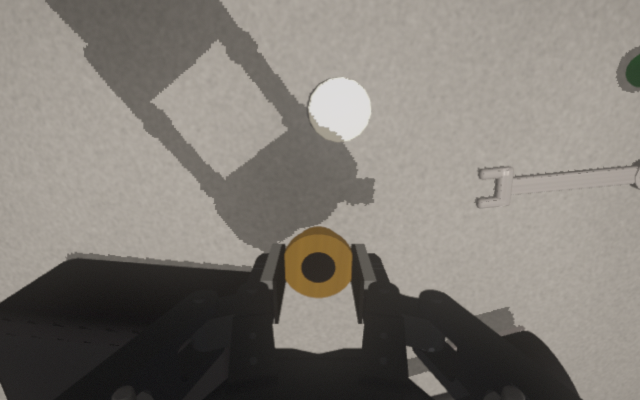

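Call:
apply_moves(
  plan=[
    [[0.03, 0.022, 0, 0, 0, 0, 1], [0.06, 0.045, 0, 0, 0, 0, 1], [0.09, 0.068, 0, 0, 0, 0, 1], [0.12, 0.09, 0, 0, 0, 0, 1], [0.15, 0.113, 0, 0, 0, 0, 1], [0.18, 0.136, 0, 0, 0, 0, 1], [0.205, 0.154, 0.005, 0, 0, 0, 1], [0.2166, 0.1632, 0.008, 0, 0, 0, 1]],
  ],
)

```text
time: 67.68
tool_pos: [0.5496, -0.1172, 0.1093]
tcp_rot: [-2.01, -2.414, -0.002]
wrist_force: [-0.5, -0.5, -0.2]
width: 0.405
```

Call:
apply_moves(
  plan=[
    [[0, 0, 0, 0, 0, 0, 1], [0, 0, 0, 0, 0, 0, 1], [0, 0, 0, 0, 0, 0, 1], [0, 0, 0, 0, 0, 0, 1], [0, 0, 0, 0, 0, 0, 1], [0, 0, 0, 0, 0, 0, 1], [0, 0, 0, 0, 0, 0, 1], [0, 0, 0, 0, 0, 0, 1]],
  ],
)

```text
time: 68.35
tool_pos: [0.5484, -0.1212, 0.11]
tcp_rot: [2.014, 2.411, 0.0]
wrist_force: [-1.0, 0.3, -0.3]
width: 0.407
```

```bash
python3 - <<'E'
from h import *
st(); c,im=snap('wrist','w34.png'); rel((.5510,-.1229,.065),np.radians(10.2))
E
```

```text
t68.35 tcp [ 0.5484 -0.1212  0.11  ] yaw(y) 10.3 zax [ 0. -0. -1.] F [-1.   0.3 -0.3] T [-0.05 -0.01 -0.  ] w 0.407 q [-0.26  0.16  1.97 -0.    1.02 -0.44]
shift [-0.0022  0.0022  0.045 ] turn [0.     0.     0.0005] deg [0.  0.  0.1]
```

View pics/w34.png

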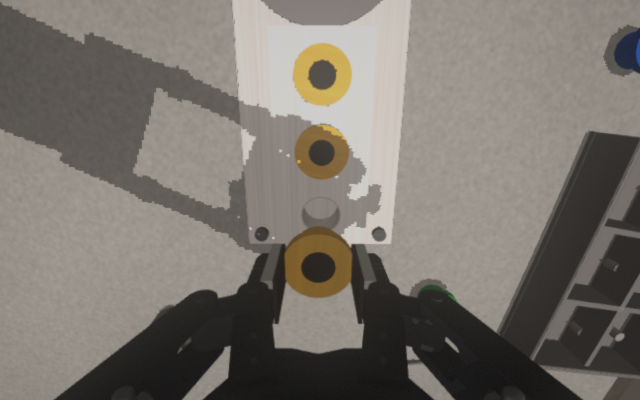

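Call:
apply_moves(
  plan=[
    [[-0.002, 0.0021, 0, 0, 0, 0, 1], [-0.002, 0.0021, 0.015, 0, 0, 0, 1], [-0.002, 0.0021, 0.03, 0, 0, 0, 1], [-0.002, 0.0021, 0.04, 0, 0, 0, 1], [-0.002, 0.0021, 0.045, 0, 0, 0, 1], [-0.002, 0.0021, 0.045, 0, 0, 0, 1], [-0.002, 0.0021, 0.045, 0, 0, 0, 1], [-0.002, 0.0021, 0.045, 0, 0, 0, 1]],
  ],
)

```text
time: 69.07
tool_pos: [0.5517, -0.1224, 0.0656]
tcp_rot: [2.012, 2.411, 0.001]
wrist_force: [-0.3, 0.8, -0.2]
width: 0.405
```

Call:
apply_moves(
  plan=[
    [[0, 0, 0.002, 0, 0, 0, 1], [0, 0, 0.004, 0, 0, 0, 1], [0, 0, 0.006, 0, 0, 0, 1], [0, 0, 0.008, 0, 0, 0, 1], [0, 0, 0.009, 0, 0, 0, 1], [0, 0, 0.0105, 0, 0, 0, 1], [0, 0, 0.0105, 0, 0, 0, 1], [0, 0, 0.0105, 0, 0, 0, 1]],
  ],
)

```text
time: 69.73
tool_pos: [0.5508, -0.1222, 0.0541]
tcp_rot: [-2.012, -2.412, 0.0]
wrist_force: [-1.0, -0.0, -1.2]
width: 0.408
```

```bash
python3 - <<'E'
from h import *
st()
E
```

```text
t69.73 tcp [ 0.5508 -0.1222  0.0541] yaw(y) 10.3 zax [-0.001  0.    -1.   ] F [-1.  -0.  -1.2] T [ 0.09  0.06 -0.03] w 0.408 q [-0.26  0.23  2.    0.    0.91 -0.44]
```

Entered cleanly; press.

Call:
apply_moves(
  plan=[
    [[0, 0, 0.002, 0, 0, 0, 1], [0, 0, 0.004, 0, 0, 0, 1], [0, 0, 0.006, 0, 0, 0, 1], [0, 0, 0.008, 0, 0, 0, 1], [0, 0, 0.01, 0, 0, 0, 1], [0, 0, 0.012, 0, 0, 0, 1], [0, 0, 0.014, 0, 0, 0, 1], [0, 0, 0.015, 0, 0, 0, 1]],
  ],
  force=80,
)

```text
time: 70.4
tool_pos: [0.5511, -0.122, 0.0414]
tcp_rot: [-2.012, -2.412, 0.0]
wrist_force: [-7.9, 3.0, 20.9]
width: 0.395
```

Call:
apply_moves(
  plan=[
    [[0, 0, -0.003, 0, 0, 0, 1], [0, 0, -0.004, 0, 0, 0, -0.3], [0, 0, -0.004, 0, 0, 0, -0.3], [0, 0, -0.004, 0, 0, 0, -0.3], [0, 0, -0.02, 0, 0, 0, -0.3], [0, 0, -0.04, 0, 0, 0, -0.3], [0, 0, -0.05, 0, 0, 0, 1], [0, 0, -0.05, 0, 0, 0, 1]],
  ],
  force=20,
)

```text
time: 71.07
tool_pos: [0.5535, -0.123, 0.0922]
tcp_rot: [2.009, 2.408, 0.004]
wrist_force: [0.4, 0.2, -0.1]
width: 0.38
```

Call:
apply_moves(
  plan=[
    [[0, 0, 0, 0, 0, 0, 1], [0, 0, 0, 0, 0, 0, 1], [0, 0, 0, 0, 0, 0, 1], [0, 0, 0, 0, 0, 0, 1], [0, 0, 0, 0, 0, 0, 1], [0, 0, 0, 0, 0, 0, 1], [0, 0, 0, 0, 0, 0, 1], [0, 0, 0, 0, 0, 0, 1]],
  ],
)

```text
time: 71.73
tool_pos: [0.5509, -0.1222, 0.0892]
tcp_rot: [-2.012, -2.412, 0.0]
wrist_force: [-0.7, -0.4, 0.4]
width: 0.002
```

```bash
python3 - <<'E'
from h import *
st(); rel((.5509,-.1225,.046))
E
```

```text
t71.73 tcp [ 0.5509 -0.1222  0.0892] yaw(y) 10.3 zax [-0.  0. -1.] F [-0.7 -0.4  0.4] T [ 0.05 -0.03  0.06] w 0.002 q [-0.26  0.19  1.98 -0.    0.98 -0.44]
shift [-0.0003 -0.      0.0432] turn [0. 0. 0.] deg [0. 0. 0.]
```

Call:
apply_moves(
  plan=[
    [[0, 0, 0.015, 0, 0, 0, 1], [0, 0, 0.03, 0, 0, 0, 1], [0, 0, 0.036, 0, 0, 0, 1], [0, 0, 0.039, 0, 0, 0, 1], [0, 0, 0.041, 0, 0, 0, 1], [0, 0, 0.043, 0, 0, 0, 1], [0, 0, 0.043, 0, 0, 0, 1], [0, 0, 0.043, 0, 0, 0, 1]],
  ],
)

```text
time: 72.4
tool_pos: [0.5504, -0.1221, 0.049]
tcp_rot: [-2.011, -2.411, 0.001]
wrist_force: [-8.3, 1.8, 15.3]
width: 0.001
```

Call:
apply_moves(
  plan=[
    [[0, 0, -0.03, 0, 0, 0, 1], [0, 0, -0.07, 0, 0, 0, 1], [0, 0, -0.11, 0, 0, 0, 1], [0, 0, -0.15, 0, 0, 0, 1], [0, 0, -0.17, 0, 0, 0, 1], [0, 0, -0.17, 0, 0, 0, 1], [0, 0, -0.17, 0, 0, 0, 1], [0, 0, -0.17, 0, 0, 0, 1]],
  ],
)

```text
time: 73.07
tool_pos: [0.5504, -0.1221, 0.2158]
tcp_rot: [-2.012, -2.412, 0.001]
wrist_force: [-0.3, -0.4, -0.5]
width: -0.0
```

```bash
python3 - <<'E'
from h import *
st(); snap('wrist','w35.png'); snap('scene','s4.png',(150,100,460,280),2.5)
rel((.5165,.0688,.2157),np.radians(-42.7)); rel((.46,-.05,.22),np.radians(90))
E
```

```text
t73.07 tcp [ 0.5504 -0.1221  0.2158] yaw(y) 10.3 zax [-0.001  0.    -1.   ] F [-0.3 -0.4 -0.5] T [ 0.01  0.01 -0.03] w -0.000 q [-0.26  0.07  1.86 -0.    1.21 -0.44]
shift [ 0.1935  0.0015 -0.0012] turn [-0.0012  0.      0.2946] deg [-0.2  0.  53. ]
shift [ 0.0868 -0.0753 -0.0054] turn [-0.0005 -0.0012 -0.4427] deg [ -0.1  -0.2 -79.7]
```

View pics/w35.png

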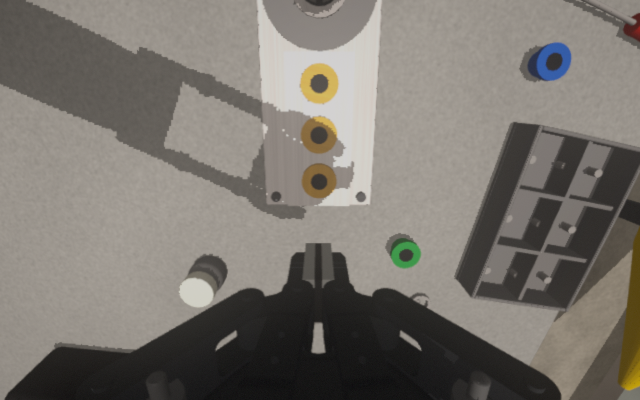

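View pics/s4.png

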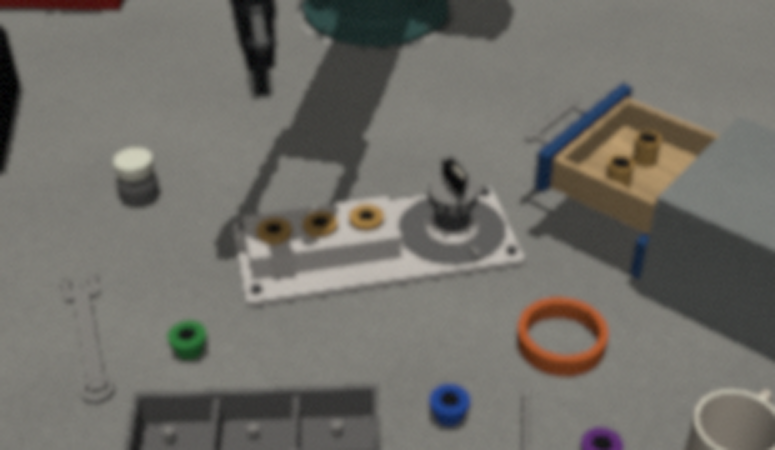

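```bash
python3 - <<'E'
from h import *
rel((.59,.055,.18),np.radians(-70))
E
```

```text
shift [0.1667 0.0715 0.0343] turn [-1.300e-03  3.000e-04  4.462e-01] deg [-0.2  0.1 80.3]
```

Call:
apply_moves(
  plan=[
    [[0.02, 0.01, 0, 0, 0, 0.04, -1], [0.04, 0.02, 0, 0, 0, 0.08, -1], [0.07, 0.03, 0, 0, 0, 0.12, -1], [0.1, 0.04, 0, 0, 0, 0.16, -1], [0.12, 0.05, 0, 0, 0, 0.2, -1], [0.14, 0.06, 0.0, 0, 0, 0.24, -1], [0.16, 0.07, 0.0, 0, 0, 0.28, -1], [0.1667, 0.0715, 0.0, 0, 0, 0.31, -1]],
  ],
)

```text
time: 73.83
tool_pos: [0.591, 0.0574, 0.214]
tcp_rot: [-2.908, -1.183, 0.004]
wrist_force: [-0.1, -0.5, 0.4]
width: 0.999
```

Call:
apply_moves(
  plan=[
    [[0, 0, 0, 0, 0, 0.04, -1], [0, 0, 0, 0, 0, 0.08, -1], [0, 0, 0.01, 0, 0, 0.12, -1], [0, 0, 0.02, 0, 0, 0.136, -1], [0, 0, 0.034, 0, 0, 0.136, -1], [0, 0, 0.034, 0, 0, 0.136, -1], [0, 0, 0.034, 0, 0, 0.136, -1], [0, 0, 0.034, 0, 0, 0.136, -1]],
  ],
)

```text
time: 74.5
tool_pos: [0.591, 0.0545, 0.1817]
tcp_rot: [-3.093, -0.547, 0.003]
wrist_force: [0.1, -0.1, 0.1]
width: 0.997
```

```bash
python3 - <<'E'
from h import *
st(); snap('wrist','w36.png'); snap('wrist','w36z.png',(250,170,390,340),4)
E
```

```text
t74.50 tcp [0.591  0.0545 0.1817] yaw(y) -70.0 zax [-0.002 -0.    -1.   ] F [ 0.1 -0.1  0.1] T [-0.04 -0.03  0.03] w 0.997 q [ 0.05  0.15  1.84 -0.    1.16  1.27]
```

View pics/w36.png

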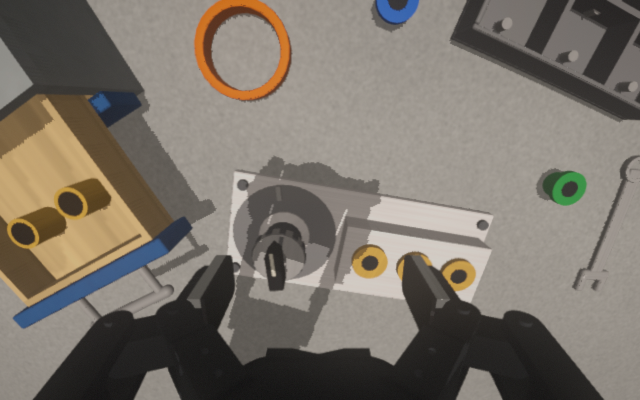

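View pics/w36z.png

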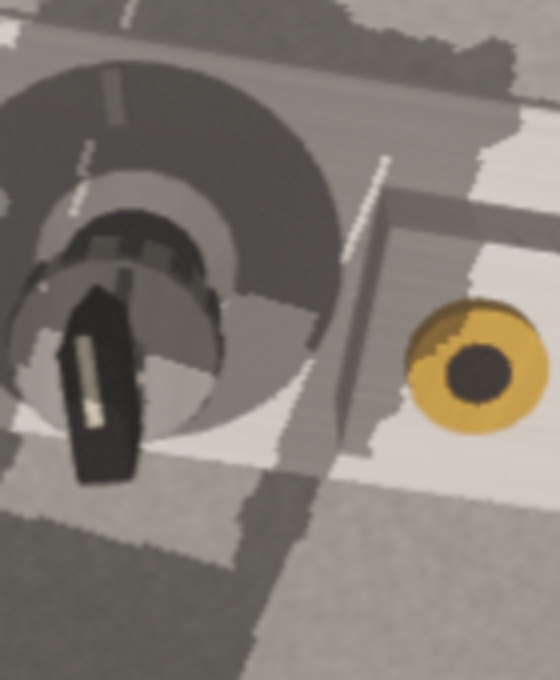

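```bash
python3 - <<'E'
from h import *
c=cam('wrist'); f=lambda x,y:(250+(x+.5)/4-.5,170+(y+.5)/4-.5)
def ang(a,b): d=b-a; return np.degrees(np.arctan2(d[1],d[0])).round(1)
m=onz(c,[f(124,268),f(127,298)],.068); print(m.round(4),'mark dir',ang(m[1],m[0]))
for ax in ((.5168,.0685),(.516,.068)): print('mark from axis',[ang(np.r_[ax,0],p) for p in m],[np.hypot(*(p[:2]-ax)).round(4) for p in m])
l=onz(c,[f(93,425),f(83,338)],.098); print('line',l.round(4),ang(l[0],l[1]))
r=onz(c,[f(116,124),f(110,70)],.02); print('rib',r.round(4),ang(r[0],r[1]),[ang(np.r_[.517,.0684,0],p) for p in r])
# initial w3 pose
p=camera_params('wrist'); T=np.eye(4);T[:3,:3]=jaw(np.radians(89.9));T[:3,3]=(.5514,.066,.2302)
M=T@p['hand_eye']; c2=dict(c); c2['R']=M[:3,:3].T; c2['t']=-M[:3,:3].T@M[:3,3]
g=lambda x,y:(250+(x+.5)/3-.5,60+(y+.5)/3-.5)
m=onz(c2,[g(218,300),g(225,332)],.068); print('init mark',m.round(4),ang(m[0],m[1]),[ang(np.r_[.516,.0683,0],q) for q in m])
E
```

```text
[[0.54   0.0728 0.068 ]
 [0.5326 0.0697 0.068 ]] mark dir 23.0
mark from axis [np.float64(10.6), np.float64(4.3)] [np.float64(0.0236), np.float64(0.0158)]
mark from axis [np.float64(11.4), np.float64(5.8)] [np.float64(0.0244), np.float64(0.0167)]
line [[0.5155 0.0685 0.098 ]
 [0.5357 0.077  0.098 ]] 22.9
rib [[0.5569 0.0866 0.02  ]
 [0.571  0.0928 0.02  ]] 23.8 [np.float64(24.6), np.float64(24.4)]
init mark [[0.5279 0.0716 0.068 ]
 [0.5393 0.0741 0.068 ]] 12.4 [np.float64(15.4), np.float64(14.0)]
```

```bash
python3 - <<'E'
from h import *
c=cam('wrist'); f=lambda x,y:(250+(x+.5)/4-.5,170+(y+.5)/4-.5)
a=onz(c,[f(115,349),f(124,268)],.068); d=a[1]-a[0]; print(a.round(4),np.degrees(np.arctan2(d[1],d[0])))
snap('top','t9.png',(180,120,470,300),2.6)
E
```

```text
[[0.5182 0.0682 0.068 ]
 [0.54   0.0728 0.068 ]] 12.01728777516145
```

View pics/t9.png

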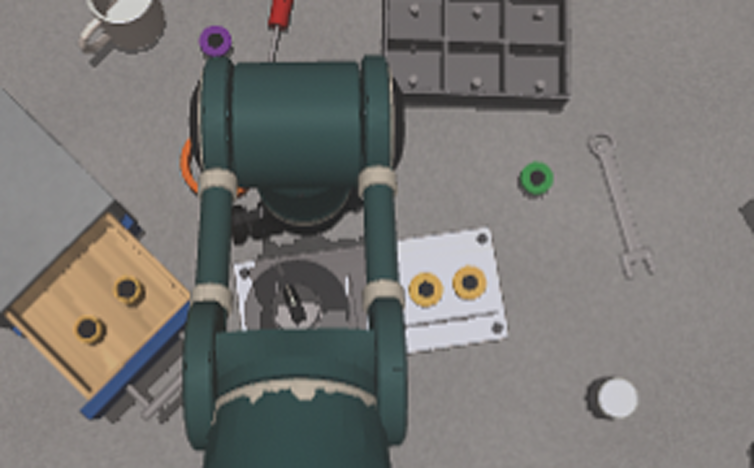

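```bash
python3 - <<'E'
from workcell import bot
print(bot.finish_job())
E
```

```text
the job is handed in; nothing more can be done
None
```

I finished the job and handed it in at about 75 s of the 210 s allowed, with nothing touching the robot; no verdict was reported.

- **Lock ring and knob:** I backed the ring off about 90° and turned the knob about 140° until its nose was on the rib. I then turned the ring back until it stopped: about 97° of gripper turn, with the wrist moment rising from roughly 0.3 to 1.1 N m. At the end the knob's white line measured 22.9° and the rib about 24°. The ring's mark was back at about 12°; it read 12 to 15° at the start.
- **Bushings:** All three were there and are pressed into the three bores. A press on each top with shut fingers, at 15 to 21 N, met it 49 mm above the bench, which is the flush height.
- **Sleeves:** Both stand upright on the floor of the open drawer. One of them had shifted a few centimetres during the run, so I located it again before picking it up.
- **Left alone:** I never touched the jar, the tape, the spanner or the coloured look-alikes. In the last pictures the jar and spanner look unmoved; the arm hid part of the tape in the final top view.

**Wrong move:** Once I sent a sideways move with the wrong sign, and the gripper went over the knob to the drawer's front. The pictures and wrist force showed no contact, and nothing was displaced.

**Ring check is indirect:** The ring was partly hidden by the knob, so "fully tight" rests on the moment rise and that mark angle, which is good to only a few degrees.

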